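# Set out the pineapple tasting stand

### The job

Pick up the steel beaker and pour all its pineapple chunks into the white bowl, tipping it right over above the bowl, then stand the empty beaker upright on the yellow mat again. Stand every spatula from the chopping board in the black jar, blade down and handle up. Retrieve anything that spills, and leave the clear jar with the white lid where it is.

Things in the scene. Friction and masses are not known exactly. Their poses are not given: they have to be found in the camera images.
- cup: Plain steel beaker, straight-sided round cup, 64 mm outer diameter, 85 mm high, 3 mm wall, 4 mm floor, 150 g; it holds the fruit chunks at the start and stands on the yellow mat. Origin: centre of its underside; z axis: out of the mouth.
- cup_rim (a point): Centre of the beaker's mouth (85 mm above its underside).
- bowl: White ceramic tasting bowl, loose, 150 mm across at the rim, 50 mm high, 4 mm wall, about 68 mm across at the foot, 450 g. Origin: centre of its underside; z up.
- mat: Flat yellow plastic mat, square, 130 x 130 x 3 mm, fixed to the table. Origin: centre of its underside; x and y along its sides, z up.
- board: White plastic chopping board, fixed, 220 (x) x 340 (y) x 20 mm thick. Origin: centre of its underside; x and y along its sides, z up. The spatulas lie on it side by side, about 62 mm apart, handles toward the robot and reaching about 55 mm out over its near (-x) edge.
- jar: Black round utensil jar, loose, open at the top, 90 mm outer diameter, 120 mm high, 4 mm wall (82 mm opening), floor 8 mm above its underside, 900 g. Origin: centre of its underside; z up.
- tub: Bystander: clear round jar with a white lid, 72 mm diameter, 90 mm high. Origin: centre of its underside.
- spatula1: Spatula, 190 mm long, 70 g: straight black handle 120 x 16 wide x 14 mm thick, then a flat steel blade 70 x 20 x 5 mm; underside flush. Origin: on the underside, 105 mm from the handle's end and 85 mm from the blade's tip, near the centre of mass; x: along it to the blade's tip; z: up when it lies flat. None if absent from the start (3 or 4 of the 4 are present).
- spatula1_tip (a point): Middle of the blade's tip of spatula1.
- spatula2: Spatula, 190 mm long, 70 g: straight black handle 120 x 16 wide x 14 mm thick, then a flat steel blade 70 x 20 x 5 mm; underside flush. Origin: on the underside, 105 mm from the handle's end and 85 mm from the blade's tip, near the centre of mass; x: along it to the blade's tip; z: up when it lies flat. None if absent from the start (3 or 4 of the 4 are present).
- spatula2_tip (a point): Middle of the blade's tip of spatula2.
- spatula3: Spatula, 190 mm long, 70 g: straight black handle 120 x 16 wide x 14 mm thick, then a flat steel blade 70 x 20 x 5 mm; underside flush. Origin: on the underside, 105 mm from the handle's end and 85 mm from the blade's tip, near the centre of mass; x: along it to the blade's tip; z: up when it lies flat. None if absent from the start (3 or 4 of the 4 are present).
- spatula3_tip (a point): Middle of the blade's tip of spatula3.
- spatula4: Spatula, 190 mm long, 70 g: straight black handle 120 x 16 wide x 14 mm thick, then a flat steel blade 70 x 20 x 5 mm; underside flush. Origin: on the underside, 105 mm from the handle's end and 85 mm from the blade's tip, near the centre of mass; x: along it to the blade's tip; z: up when it lies flat. None if absent from the start (3 or 4 of the 4 are present).
- spatula4_tip (a point): Middle of the blade's tip of spatula4.
- chunk1: Hard dried pineapple chunk, yellow block 17 x 17 x 16 mm, 12 g, lying in the beaker at the start. Origin: its centre. None if absent from the start (4 to 6 of the 6 are present).
- chunk2: Hard dried pineapple chunk, yellow block 17 x 17 x 16 mm, 12 g, lying in the beaker at the start. Origin: its centre. None if absent from the start (4 to 6 of the 6 are present).
- chunk3: Hard dried pineapple chunk, yellow block 17 x 17 x 16 mm, 12 g, lying in the beaker at the start. Origin: its centre. None if absent from the start (4 to 6 of the 6 are present).
- chunk4: Hard dried pineapple chunk, yellow block 17 x 17 x 16 mm, 12 g, lying in the beaker at the start. Origin: its centre. None if absent from the start (4 to 6 of the 6 are present).
- chunk5: Hard dried pineapple chunk, yellow block 17 x 17 x 16 mm, 12 g, lying in the beaker at the start. Origin: its centre. None if absent from the start (4 to 6 of the 6 are present).
- chunk6: Hard dried pineapple chunk, yellow block 17 x 17 x 16 mm, 12 g, lying in the beaker at the start. Origin: its centre. None if absent from the start (4 to 6 of the 6 are present).
Mind the look-alikes: they are no part of the job. Leave any orange or pink look-alike of the jar alone.

How it is judged (in metres and radians):
On the way:
1. the beaker is tipped right over (its mouth level or lower) above the bowl (angle between cup's own z axis and vertical above 1.5 rad and horizontal distance between cup_rim and bowl below 0.1 m and height (world z) of cup_rim above 0.05 m), for 0.1 s.
At the end, for the whole second after the job is handed in: At rest: all chunks in the bowl (within 72 mm of its axis, under 60 mm up); beaker upright (0.1 rad) on the mat, within 45 mm of its centre along each side; all spatulas in the jar, handle up, blade tips under 80 mm up and within 45 mm of its axis; bowl and jar upright (horizontal distance between each of chunk1, chunk2, chunk3, chunk4, chunk5, chunk6 and bowl below 0.072 m and z of chunk1 in the frame of bowl between 0 and 0.06 m and linear speed of each of chunk1, chunk2, chunk3, chunk4, chunk5, chunk6, cup, spatula1, spatula2, spatula3, spatula4, jar below 0.03 m/s and z of chunk2 in the frame of bowl between 0 and 0.06 m and z of chunk3 in the frame of bowl between 0 and 0.06 m and z of chunk4 in the frame of bowl between 0 and 0.06 m and z of chunk5 in the frame of bowl between 0 and 0.06 m and z of chunk6 in the frame of bowl between 0 and 0.06 m and z of cup in the frame of mat below 0.012 m and x of cup in the frame of mat between -0.045 and 0.045 m and y of cup in the frame of mat between -0.045 and 0.045 m and angle between each of cup, jar's own z axis and vertical below 0.1 rad and z of spatula1_tip in the frame of jar between 0 and 0.08 m and horizontal distance between each of spatula1_tip, spatula2_tip, spatula3_tip, spatula4_tip and jar below 0.045 m and z of each of spatula1, spatula2, spatula3, spatula4 in the frame of jar above 0.06 m and z of spatula2_tip in the frame of jar between 0 and 0.08 m and z of spatula3_tip in the frame of jar between 0 and 0.08 m and z of spatula4_tip in the frame of jar between 0 and 0.08 m and angle between bowl's own z axis and vertical below 0.15 rad); the robot touches nothing.
It fails at once if the lidded jar is shifted by more than 30 mm (distance of tub from where it was at the start of the episode above 0.03 m).
Of chunk4, chunk5, chunk6 only 1 to 3 are there at a start; the rules pass over those that are not, and their reading is None.
Of spatula1, spatula2, spatula3, spatula4 only 3 to 4 are there at a start; the rules pass over those that are not, and their reading is None.
At some moment in a run one of bowl, spatula1, spatula2, spatula3, spatula4 may be knocked a few centimetres aside while the robot is not near it.
It also fails if it takes over 210 s, if anything falls off the work surface, if the arm or the gripper's body presses on something with over 40 N, if the wrist force passes 120 N, or if a joint passes its speed limit or range.

### The arm

A 7-joint arm with a two-finger parallel gripper is mounted at the origin on the work surface. World frame = base frame: x ahead of the robot, y to its left, z up, the work surface at z = 0. Lengths are in mm, angles in rad, forces in N, time in s.
With the tool pointing down it reaches from about 400 to 875 mm from the base axis. Payload 6.5 kg.
Tool frame: the origin (TCP) lies midway between the tips of the shut fingers; the grasp point (between the pads) lies 19 mm behind it; z points along the fingers, y is the line along which they close (so a half turn about z gives the same grasp; the last joint's range is limited). The gripper opens to 88 mm and grips with 3 to 60 N. Pads are 18 mm wide; open, the fingers measure 123 mm over their backs; the gripper's body (75 mm by 187 mm) begins 45 mm behind the grasp point.
Start: joints at [-1.367, 0.536, -0.004, 1.538, 0.003, 1.067, -0.071], TCP at [173.245, 626.479, 238.716] pointing down, gripper open.
Joint ranges: [-2.7, 2.7], [-0.37, 2.16], [-1.27, 1.26], [0.24, 2.4], [-1.31, 4.45], [0.19, 1.91], [-2.76, 2.76]. Speed limits (rad/s): [2.39, 2.39, 3.14, 3.14, 3.14, 3.14, 3.14].

### API

Orientations are given as a rotation vector (axis times angle).
In Python, from plant import * gives the robot as it stands.
- The arm moves only by the tool jog_arm, never from a script. Its argument "moves" is a list of rows, each an object of numbers: "ax", "ay", "az": the turn, a rotation vector about the tool's x, y, z in degrees; "tx", "ty", "tz": the shift along the tool's x, y, z in cm; "claw": the opening, from 0 (shut) to 1 (fully open). In form: [{"ax": .., "ay": .., "az": .., "tx": .., "ty": .., "tz": .., "claw": ..}, ...]. A call has exactly 10 rows; each row is the pose to reach, as a shift and turn from the pose commanded when the call began, along the tool's axes at that moment; what a row does not reach only later rows make up. A row lasts 1/12 s, in which the tool goes at most 41.7 mm and 7.16 degrees, less where a joint would pass 70% of its speed; a pose out of reach is approached as far as the arm can. A call with a gripper value outside its range is refused whole. The fingers move at their own pace and stop on an object; "grip_force" is the grip in N (left out, the last holds). Time passes only in rows, so rows that repeat a pose let the fingers close, or fill a call up. It gives the time, the measured TCP pose, the force, the opening and the grip force at its end, in the units of the state.
- state(): the state, without advancing time (a new reading comes with each control period).
- camera(name): name is "scene" or "top" or "wrist"; returns the picture (400x640x3 uint8, red, green, blue); there is no depth.
- camera_info(name): a dict with "intrinsics" (3x3 intrinsics, pixels), "T" (4x4, takes a point from camera to world coordinates). Camera axes: x right, y down, z forward; pixel columns grow to the right and rows downward; lengths in mm; the calibration is good to about 2 mm. A picture is of the moment at which its call begins: read the wrist's pose just before it. camera_info takes no time and is no camera call; for the wrist camera it gives the pose at the moment of the call.
- finish_job(): hands the job in; it is judged then, once.
Trained networks look in the newest picture that a camera, given by its name, has taken for a name from the list of things; names that differ only in an ending like _2 or _b are one class to them, and where a whole thing is asked for, a point or a joint stands for the part that bears it (a point fixed in the world has none). Each returns a list of dicts, best first, with "score" (0 to 1); they miss things now and then, are a little off and sometimes report something else, mostly with a low value. They report only what shows in the picture. A call takes as long as a camera call. They do not tell look-alikes from the thing itself.
- masks_of(camera, query): "mask" (400x640 bool, what is visible of it) and "at" ([column, row] in pixels, amid what is visible of it).
The state is a dict: "time_s": time; "qpos": joint angles; "joint_vel": joint speeds; "effort": joint torques, N m; "position": TCP position; "tcp_rot": TCP orientation; "wrist_force": force on the tool from outside, world axes, zero at the start; "torque": the same for the moment, N m; "grip_width": finger opening in mm; "grasp_force": force on a finger pad.
Only numpy, scipy, OpenCV 4.12 (cv2) and the standard library are available. Lean on these libraries where they do the work, as an engineer would, in place of code of your own. Each camera call takes 0.05 s, during which the arm holds its last target. There are 200 camera calls.

## Working session

There is one attempt and no reset: what is moved stays moved. The work goes in short steps, Python scripts to look and compute and a tool call to move; the robot and the scene stay as the last step left them, time stands still between calls to the robot, and variables do not carry over. Pictures are saved under pics/ and viewed, at most 14 in all, crops included, and the job is handed in when it is done.

Besides the shell and the picture viewer there is one more tool, called after ">>>" as name([rows], argument=value, ...), one row to a line, values as JSON. jog_arm: Moves the arm, as the interface text tells. Its arguments: {"type":"object","properties":{"moves":{"type":"array","items":{"type":"object","properties":{"ax":{"type":"number"},"ay":{"type":"number"},"az":{"type":"number"},"tx":{"type":"number"},"ty":{"type":"number"},"tz":{"type":"number"},"claw":{"type":"number"}}}},"grip_force":{"type":"number"}},"required":["moves"]}

```bash
mkdir -p pics; ls
python3 - <<'E'
from plant import *
import cv2,numpy as np
s=state();print({k:np.round(v,3) for k,v in s.items()})
for n in ("scene","top"):
    im=camera(n);cv2.imwrite(f"pics/{n}0.png",im[:,:,::-1]);i=camera_info(n);print(n,np.round(i["intrinsics"],1).tolist(),np.round(i["T"],3).tolist())
    for q in ("cup","bowl","mat","board","jar","tub","spatula1","chunk1"):
        print(q,[(round(float(d["score"]),2),np.round(d["at"]).tolist(),int(d["mask"].sum())) for d in masks_of(n,q)])
a=cv2.imread("pics/scene0.png");
E
```

```text
pics
{'time_s': np.float64(0.0), 'qpos': array([-1.367,  0.537, -0.004,  1.539,  0.003,  1.067, -0.071]), 'joint_vel': array([-0.001,  0.001, -0.002, -0.001, -0.   , -0.001,  0.   ]), 'effort': array([-1.000e-03, -5.710e+01,  9.910e-01, -2.516e+01, -5.600e-02,
        1.800e-02,  0.000e+00]), 'position': array([173.116, 625.918, 237.861]), 'tcp_rot': array([-4.220e-01, -3.113e+00,  3.000e-03]), 'wrist_force': array([ 0.183,  0.577, -0.092]), 'torque': array([ 0.007, -0.019, -0.021]), 'grasp_force': np.float64(0.0), 'grip_width': np.float64(88.252)}
scene [[379.3, 0.0, 322.6], [0.0, 379.3, 204.9], [0.0, 0.0, 1.0]] [[0.578, 0.679, -0.453, 1015.285], [0.816, -0.49, 0.307, -407.938], [-0.013, -0.547, -0.837, 1029.938], [0.0, 0.0, 0.0, 1.0]]
cup [(0.58, [271.0, 291.0], 631)]
bowl [(0.78, [440.0, 181.0], 1408)]
mat [(0.92, [291.0, 296.0], 1380)]
board [(0.64, [373.0, 246.0], 6619)]
jar [(0.97, [153.0, 268.0], 1597), (0.88, [172.0, 225.0], 1412)]
tub [(0.65, [420.0, 137.0], 566), (0.32, [274.0, 292.0], 620)]
spatula1 [(0.9, [385.0, 211.0], 370), (0.75, [367.0, 220.0], 346), (0.66, [338.0, 241.0], 354), (0.55, [293.0, 299.0], 1346)]
chunk1 [(0.5, [278.0, 291.0], 30), (0.46, [380.0, 210.0], 305)]
top [[453.7, 0.0, 309.0], [0.0, 453.7, 201.6], [0.0, 0.0, 1.0]] [[0.006, -0.992, 0.124, 311.548], [-1.0, -0.007, -0.002, -67.413], [0.003, -0.124, -0.992, 1548.154], [0.0, 0.0, 0.0, 1.0]]
cup [(0.75, [384.0, 162.0], 319), (0.69, [277.0, 169.0], 316), (0.19, [255.0, 177.0], 362)]
bowl [(0.8, [194.0, 162.0], 1514)]
mat [(0.58, [367.0, 166.0], 933)]
board [(0.84, [287.0, 158.0], 5597), (0.51, [256.0, 178.0], 228)]
jar [(0.74, [413.0, 223.0], 821), (0.71, [457.0, 234.0], 910), (0.64, [428.0, 268.0], 850)]
tub [(0.77, [172.0, 218.0], 506)]
spatula1 [(0.85, [254.0, 171.0], 294), (0.8, [278.0, 173.0], 285), (0.61, [309.0, 174.0], 299)]
chunk1 []
```

Run:
```python
import cv2,numpy as np
a=cv2.imread("pics/scene0.png");b=cv2.imread("pics/top0.png")
cv2.imwrite("pics/sc.png",cv2.resize(a[90:350,100:500],(800,520),interpolation=cv2.INTER_CUBIC))
cv2.imwrite("pics/tp.png",cv2.resize(b[90:330,140:500],(800,533),interpolation=cv2.INTER_CUBIC))
```

```text
(no output)
```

View pics/sc.png

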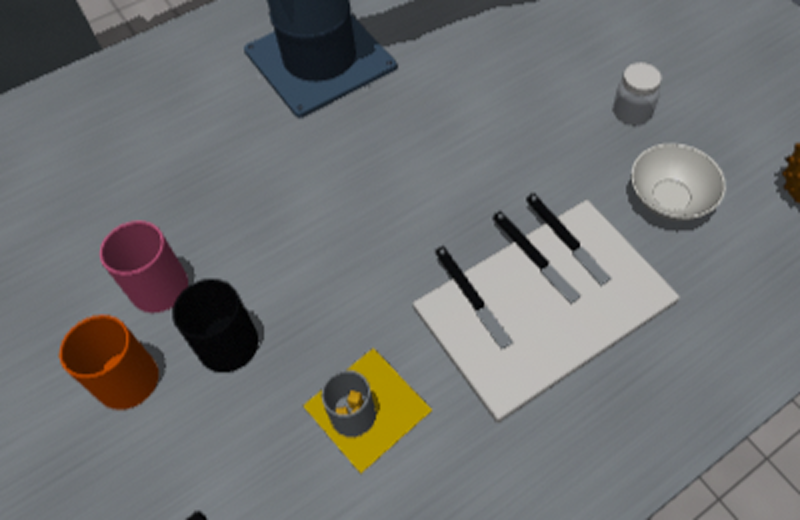

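View pics/tp.png

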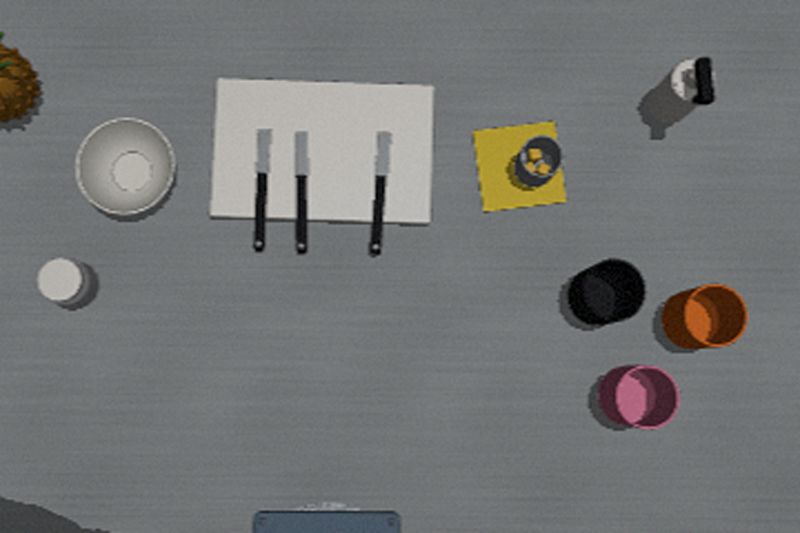

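The scene shows the black jar (crop 217,325), the steel beaker with chunks on the mat's near-right part (350,400), three spatulas on the board (470,295 / 535,255 / 568,238), the bowl (677,182) and the tub (636,93). The jar candidates in the top crop are black (606,292), orange (700,315) and pink (640,397). The task asks for the black one, so that is the target.

```bash
cat > h.py <<'E'
from plant import *
import numpy as np, cv2
from scipy.spatial.transform import Rotation as R
def ray(n,uv,info=None):
    i=info or camera_info(n);T=np.array(i["T"]);d=np.linalg.inv(i["intrinsics"])@[uv[0],uv[1],1.]
    return T[:3,3],T[:3,:3]@d
def onz(n,uv,z,info=None):
    o,d=ray(n,uv,info);return o+d*(z-o[2])/d[2]
def tri(*rs):
    A=0;b=0
    for o,d in rs:
        d=d/np.linalg.norm(d);P=np.eye(3)-np.outer(d,d);A=A+P;b=b+P@o
    return np.linalg.solve(A,b)
def proj(n,p,info=None):
    i=info or camera_info(n);T=np.linalg.inv(i["T"]);q=np.array(i["intrinsics"])@(T[:3,:3]@p+T[:3,3]);return q[:2]/q[2]
def delta(p,Rt,s=None):
    "move from measured pose to p,Rt -> tool cm, deg"
    s=s or state();R0=R.from_rotvec(s["tcp_rot"])
    return np.round(R0.inv().apply(np.array(p)-s["position"])/10,2),np.round((R0.inv()*Rt).as_rotvec(degrees=True),1)
def frame(z,y):
    z=np.array(z,float);z/=np.linalg.norm(z);y=np.array(y,float);y-=z*(y@z);y/=np.linalg.norm(y)
    return R.from_matrix(np.c_[np.cross(y,z),y,z])
def quad(m):
    c,_=cv2.findContours(m.astype(np.uint8),0,2);c=max(c,key=cv2.contourArea);return c
E
python3 - <<'E'
from h import *
for n in("scene","top"):camera(n)
pr=lambda *a:print(*[np.round(x,1).tolist() if isinstance(x,np.ndarray) else x for x in a])
for n in("scene","top"):
    for q,z in(("cup",60),("bowl",30),("mat",3),("board",20),("jar",60),("tub",50),("spatula1",30)):
        for d in masks_of(n,q)[:4]:
            c=quad(d["mask"]);e=cv2.minAreaRect(c)
            pr(n,q,round(float(d["score"]),2),[onz(n,p,z)[:2].round().tolist() for p in cv2.boxPoints(e)] if q in("board","mat","spatula1") else "",onz(n,d["at"],z))
i=camera_info("wrist");s=state();pr(np.array(i["T"]),np.array(i["intrinsics"]))
T=np.array(i["T"]);R0=R.from_rotvec(s["tcp_rot"]);pr("cam in tool",R0.inv().apply(T[:3,3]-s["position"]),(R0.inv().as_matrix()@T[:3,:3]))
E
```

```text
scene cup 0.59  [648.0, -324.2, 60.0]
scene cup 0.17  [606.0, 86.6, 60.0]
scene bowl 0.72  [615.5, 327.1, 30.0]
scene mat 0.7 [[581.0, -365.0], [560.0, -232.0], [695.0, -221.0], [709.0, -348.0]] [656.8, -281.2, 3.0]
scene board 0.59 [[542.0, -156.0], [532.0, 233.0], [779.0, 176.0], [766.0, -172.0]] [666.9, -4.7, 20.0]
scene board 0.37 [[510.0, 326.0], [602.0, 453.0], [711.0, 337.0], [626.0, 218.0]] [621.6, 330.8, 20.0]
scene board 0.23 [[492.0, 37.0], [487.0, 60.0], [682.0, 60.0], [685.0, 38.0]] [586.2, 52.4, 20.0]
scene jar 0.76  [419.9, -411.9, 60.0]
scene jar 0.59  [282.6, -466.0, 60.0]
scene jar 0.38  [638.8, -323.9, 60.0]
scene tub 0.79  [452.6, 391.0, 50.0]
scene spatula1 0.7 [[495.0, -78.0], [494.0, -57.0], [686.0, -74.0], [686.0, -93.0]] [600.8, -77.6, 30.0]
scene spatula1 0.67 [[498.0, 99.0], [494.0, 122.0], [687.0, 111.0], [689.0, 90.0]] [589.8, 97.6, 30.0]
scene spatula1 0.58 [[496.0, 33.0], [492.0, 55.0], [684.0, 54.0], [687.0, 34.0]] [595.6, 39.6, 30.0]
top cup 0.61  [632.9, -326.9, 60.0]
top bowl 0.81  [626.6, 315.9, 30.0]
top mat 0.63 [[691.0, -224.0], [709.0, -352.0],
[... 194 characters left out ...]
top jar 0.79  [391.6, -558.2, 60.0]
top jar 0.71  [421.5, -411.9, 60.0]
top jar 0.16  [600.9, 34.8, 60.0]
top tub 0.97  [439.7, 378.5, 50.0]
top spatula1 0.86 [[502.0, 113.0], [685.0, 111.0], [684.0, 92.0], [501.0, 95.0]] [610.7, 115.8, 30.0]
top spatula1 0.83 [[681.0, 57.0], [681.0, 33.0], [495.0, 30.0], [495.0, 54.0]] [608.1, 32.1, 30.0]
top spatula1 0.64 [[684.0, -220.0], [702.0, -347.0], [575.0, -361.0], [558.0, -235.0]] [616.9, -287.1, 30.0]
[[0.3, 0.9, 0.3, 108.1], [1.0, -0.3, -0.1, 644.1], [0.0, 0.3, -1.0, 384.8], [0.0, 0.0, 0.0, 1.0]] [[297.8, 0.0, 324.1], [0.0, 297.8, 201.2], [0.0, 0.0, 1.0]]
cam in tool [67.5, -0.3, -146.1] [[-0.0, -1.0, -0.3], [1.0, -0.0, -0.0], [-0.0, -0.3, 1.0]]
```

>>> jog_arm([
  {"tx":-3,"ty":-0.7,"az":7},
  {"tx":-6,"ty":-1.5,"az":14},
  {"tx":-9,"ty":-2.2,"az":21},
  {"tx":-12,"ty":-3,"az":28},
  {"tx":-15,"ty":-4,"az":35},
  {"tx":-18,"ty":-4.6,"az":42},
  {"tx":-21,"ty":-5.4,"az":49},
  {"tx":-24,"ty":-6.2,"az":56},
  {"tx":-26,"ty":-6.7,"az":63},
  {"tx":-27.5,"ty":-7,"az":70},
])

```text
invalid input at $.moves[0]: expected keys ax, ay, az, tx, ty, tz, claw
```

>>> jog_arm([
  {"tx":-1.5,"ty":2.4,"az":7},
  {"tx":-3,"ty":5,"az":14},
  {"tx":-5,"ty":7.5,"az":21},
  {"tx":-7,"ty":10,"az":28},
  {"tx":-9,"ty":13,"az":35},
  {"tx":-11,"ty":16,"az":42},
  {"tx":-13,"ty":19,"az":49},
  {"tx":-14.5,"ty":22,"az":56},
  {"tx":-15.5,"ty":23.7,"az":63},
  {"tx":-15.5,"ty":23.7,"az":67},
])

```text
invalid input at $.moves[0]: expected keys ax, ay, az, tx, ty, tz, claw
```

```bash
cat >> h.py <<'E'
def snap(name,qs,n="wrist"):
    "picture + camera info + masks, kept on disk"
    import pickle
    s=state();i=camera_info(n);im=camera(n);cv2.imwrite(f"pics/{name}.png",im[:,:,::-1])
    out={q:masks_of(n,q) for q in qs};pickle.dump((s,i,im,out),open(f"pics/{name}.pkl","wb"))
    print(np.round(s["position"],1),np.round(s["tcp_rot"],3),np.round(s["qpos"],3).tolist(),round(float(s["time_s"]),1))
    return s,i,im,out
def load(name):
    import pickle;return pickle.load(open(f"pics/{name}.pkl","rb"))
E
python3 - <<'E'
from h import *
s,i,im,o=snap("w1",["bowl","spatula1"])
for q in o:
  for d in o[q]: print(q,round(float(d["score"]),2),np.round(d["at"]),d["mask"].sum(),onz("wrist",d["at"],30,i).round())
E
```

```text
[173.2 626.5 238.7] [ 0.423  3.113 -0.   ] [-1.367, 0.536, -0.004, 1.538, 0.003, 1.067, -0.071] 1.7
```

>>> jog_arm([
  {"ax":0,"ay":0,"az":7,"tx":-3,"ty":-0.7,"tz":0,"claw":1},
  {"ax":0,"ay":0,"az":14,"tx":-6,"ty":-1.5,"tz":0,"claw":1},
  {"ax":0,"ay":0,"az":21,"tx":-9,"ty":-2.2,"tz":0,"claw":1},
  {"ax":0,"ay":0,"az":28,"tx":-12,"ty":-3,"tz":0,"claw":1},
  {"ax":0,"ay":0,"az":35,"tx":-15,"ty":-4,"tz":0,"claw":1},
  {"ax":0,"ay":0,"az":42,"tx":-18,"ty":-4.6,"tz":0,"claw":1},
  {"ax":0,"ay":0,"az":49,"tx":-21,"ty":-5.4,"tz":0,"claw":1},
  {"ax":0,"ay":0,"az":56,"tx":-24,"ty":-6.2,"tz":0,"claw":1},
  {"ax":0,"ay":0,"az":63,"tx":-26,"ty":-6.7,"tz":0,"claw":1},
  {"ax":0,"ay":0,"az":70,"tx":-27.5,"ty":-7,"tz":0,"claw":1},
])

```text
time_s: 2.68
position: [422.3, 483.6, 239.0]
tcp_rot: [2.141, 2.297, 0.001]
wrist_force: [-0.1, 0.6, 0.0]
grip_width: 88.2
grasp_force: 0.0
```

>>> jog_arm([
  {"ax":0,"ay":0,"az":7,"tx":-1.5,"ty":2.4,"tz":0,"claw":1},
  {"ax":0,"ay":0,"az":14,"tx":-3,"ty":5,"tz":0,"claw":1},
  {"ax":0,"ay":0,"az":21,"tx":-5,"ty":7.5,"tz":0,"claw":1},
  {"ax":0,"ay":0,"az":28,"tx":-7,"ty":10,"tz":0,"claw":1},
  {"ax":0,"ay":0,"az":35,"tx":-9,"ty":13,"tz":0,"claw":1},
  {"ax":0,"ay":0,"az":42,"tx":-11,"ty":16,"tz":0,"claw":1},
  {"ax":0,"ay":0,"az":49,"tx":-13,"ty":19,"tz":0,"claw":1},
  {"ax":0,"ay":0,"az":56,"tx":-14.5,"ty":22,"tz":0,"claw":1},
  {"ax":0,"ay":0,"az":63,"tx":-15.5,"ty":23.7,"tz":0,"claw":1},
  {"ax":0,"ay":0,"az":67,"tx":-15.5,"ty":23.7,"tz":0,"claw":1},
])

```text
time_s: 3.52
position: [672.2, 344.9, 238.3]
tcp_rot: [3.052, 0.729, 0.002]
wrist_force: [-0.7, -0.7, 0.0]
grip_width: 88.0
grasp_force: 0.0
```

Run:
```python
from h import *
s,i,im,o=snap("w1",["bowl","spatula1"])
for q in o:
  for d in o[q]: print(q,round(float(d["score"]),2),np.round(d["at"]),d["mask"].sum(),onz("wrist",d["at"],30,i).round())
```

```text
[672.2 344.9 238.3] [3.052e+00 7.290e-01 2.000e-03] [-0.856, 0.798, 0.605, 1.228, -0.44, 1.244, -1.359] 3.5
bowl 0.56 [332. 223.] 11465 [626. 309.  30.]
spatula1 0.7 [442. 326.] 929 [560. 101.  30.]
spatula1 0.51 [465. 347.] 38 [545.  53.  30.]
```

>>> jog_arm([
  {"ax":0,"ay":0,"az":3,"tx":-1.5,"ty":3.1,"tz":0,"claw":1},
  {"ax":0,"ay":0,"az":6,"tx":-3.3,"ty":6.8,"tz":0,"claw":1},
  {"ax":0,"ay":0,"az":9,"tx":-5.1,"ty":10.5,"tz":0,"claw":1},
  {"ax":0,"ay":0,"az":12,"tx":-7,"ty":14.2,"tz":0,"claw":1},
  {"ax":0,"ay":0,"az":15,"tx":-8.8,"ty":18,"tz":0,"claw":1},
  {"ax":0,"ay":0,"az":18,"tx":-10.6,"ty":21.8,"tz":0,"claw":1},
  {"ax":0,"ay":0,"az":21,"tx":-12.4,"ty":25.5,"tz":0,"claw":1},
  {"ax":0,"ay":0,"az":24,"tx":-14.2,"ty":29,"tz":0,"claw":1},
  {"ax":0,"ay":0,"az":27,"tx":-15.1,"ty":31,"tz":0,"claw":1},
  {"ax":0,"ay":0,"az":27,"tx":-15.1,"ty":31,"tz":0,"claw":1},
])

```text
time_s: 4.5
position: [676.8, -1.4, 239.7]
tcp_rot: [3.139, 0.003, 0.001]
wrist_force: [0.2, -1.0, 0.6]
grip_width: 88.5
grasp_force: 0.0
```

Run:
```python
from h import *
s,i,im,o=snap("w2",["board","spatula1"])
for q in o:
  for d in o[q]: print(q,round(float(d["score"]),2),np.round(d["at"]),d["mask"].sum(),[onz("wrist",p,30,i)[:2].round().tolist() for p in cv2.boxPoints(cv2.minAreaRect(quad(d["mask"])))])
```

```text
[676.8  -1.4 239.7] [3.139e+00 3.000e-03 1.000e-03] [-0.524, 0.685, 0.739, 1.49, -0.482, 1.154, -1.27] 4.5
board 0.56 [320. 169.] 38121 [[562.0, 207.0], [771.0, 171.0], [762.0, -154.0], [548.0, -173.0]]
spatula1 0.94 [242. 211.] 1361 [[689.0, 110.0], [690.0, 90.0], [534.0, 94.0], [533.0, 116.0]]
spatula1 0.83 [385. 222.] 1631 [[534.0, -61.0], [688.0, -72.0], [685.0, -92.0], [530.0, -82.0]]
spatula1 0.73 [289. 220.] 1625 [[687.0, 54.0], [687.0, 34.0], [533.0, 32.0], [532.0, 54.0]]
```

>>> jog_arm([
  {"ax":0,"ay":0,"az":3,"tx":0,"ty":3.1,"tz":0,"claw":1},
  {"ax":0,"ay":0,"az":6,"tx":0,"ty":6.8,"tz":0,"claw":1},
  {"ax":0,"ay":0,"az":9,"tx":0,"ty":10.5,"tz":0,"claw":1},
  {"ax":0,"ay":0,"az":12,"tx":0,"ty":14.2,"tz":0,"claw":1},
  {"ax":0,"ay":0,"az":15,"tx":0,"ty":18,"tz":0,"claw":1},
  {"ax":0,"ay":0,"az":18,"tx":0,"ty":21.8,"tz":0,"claw":1},
  {"ax":0,"ay":0,"az":21,"tx":0,"ty":25.5,"tz":0,"claw":1},
  {"ax":0,"ay":0,"az":24,"tx":0,"ty":29.5,"tz":0,"claw":1},
  {"ax":0,"ay":0,"az":27,"tx":0,"ty":33.5,"tz":0,"claw":1},
  {"ax":0,"ay":0,"az":27,"tx":0,"ty":34.5,"tz":0,"claw":1},
])

```text
time_s: 5.48
position: [679.2, -344.8, 238.3]
tcp_rot: [3.053, -0.725, -0.001]
wrist_force: [-1.3, -1.1, -0.1]
grip_width: 88.3
grasp_force: 0.0
```

Run:
```python
from h import *
s,i,im,o=snap("w3",["cup","mat","jar","chunk1"])
for q in o:
  for d in o[q]: print(q,round(float(d["score"]),2),np.round(d["at"]),d["mask"].sum(),[onz("wrist",p,{"mat":3}.get(q,88),i)[:2].round().tolist() for p in cv2.boxPoints(cv2.minAreaRect(quad(d["mask"])))])
```

```text
[ 679.2 -344.8  238.3] [ 3.053e+00 -7.250e-01 -1.000e-03] [0.006, 0.868, 0.806, 1.212, -0.604, 1.299, -1.256] 5.5
cup 0.83 [321. 234.] 2893 [[691.0, -302.0], [674.0, -359.0], [598.0, -338.0], [615.0, -276.0]]
mat 0.91 [287. 205.] 5539 [[695.0, -223.0], [711.0, -351.0], [582.0, -368.0], [558.0, -230.0]]
jar 0.69 [436. 336.] 1257 [[498.0, -370.0], [470.0, -425.0], [425.0, -409.0], [454.0, -352.0]]
chunk1 0.74 [311. 231.] 206 [[645.0, -305.0], [657.0, -318.0], [645.0, -327.0], [633.0, -315.0]]
chunk1 0.58 [315. 219.] 20 [[655.0, -322.0], [652.0, -327.0], [649.0, -325.0], [652.0, -321.0]]
chunk1 0.57 [314. 213.] 81 [[666.0, -319.0], [660.0, -331.0], [653.0, -327.0], [659.0, -315.0]]
chunk1 0.54 [330. 214.] 103 [[657.0, -334.0], [652.0, -345.0], [642.0, -340.0], [647.0, -329.0]]
```

View pics/w3.png

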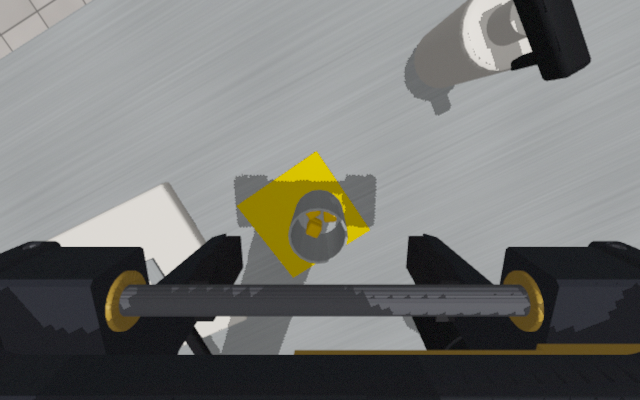

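The wrist view shows the beaker (rim about 318,234) with at least 4 chunks on the mat. The unrelated white object with a black handle is at (500,40).

```bash
cat >> h.py <<'E'
from scipy.optimize import minimize
def fitcyl(views,prof,x0,fz=True):
    "views: (info,mask); prof: [(z,r)..]; fit x,y,(dz) of silhouette by IoU"
    a=np.linspace(0,2*np.pi,60)
    def cost(p):
        z0=p[2] if fz else 0;c=0
        for i,m in views:
            P=np.array([[p[0]+r*np.cos(t),p[1]+r*np.sin(t),z+z0] for z,r in prof for t in a])
            T=np.linalg.inv(i["T"]);q=(np.array(i["intrinsics"])@(T[:3,:3]@P.T+T[:3,3:])).T;q=q[:,:2]/q[:,2:]
            k=np.zeros((400*4,640*4),np.uint8);cv2.fillConvexPoly(k,np.round(cv2.convexHull(q.astype(np.float32))*4+1.5).astype(np.int32),1)
            f=cv2.resize(k.astype(np.float32),(640,400),interpolation=cv2.INTER_AREA);m=m.astype(float)
            c+=1-np.minimum(f,m).sum()/np.maximum(f,m).sum()
        return c/len(views)
    r=minimize(cost,x0[:3 if fz else 2],method="Nelder-Mead",options=dict(initial_simplex=np.array([x0[:2+fz]]+[np.array(x0[:2+fz])+8*np.eye(3)[k][:2+fz] for k in range(2+fz)]),maxiter=60,xatol=.2))
    return r.x.round(1),round(r.fun,3)
PROF=dict(cup=[(0,32),(85,32)],bowl=[(0,34),(50,75)],jar=[(0,45),(120,45)],tub=[(0,36),(90,36)])
E
python3 - <<'E'
from h import *
for n in("scene","top"):snap(n+"1",["cup","bowl","jar","tub","spatula1"],n)
S=lambda f,q,x0:[(load(f)[1],d["mask"]) for d in load(f)[3][q] if d["score"]>.25 and np.linalg.norm(onz("wrist",d["at"],50,load(f)[1])[:2]-x0)<45][:1]
for q,x0,fs in(("cup",(640,-325,3),("scene1","top1","w3")),("bowl",(622,320,0),("scene1","top1","w1")),("jar",(420,-412,0),("scene1","top1")),("tub",(445,385,0),("scene1","top1"))):
    v=[]
    for f in fs:
        a=S(f,q,x0[:2]);v+=a
        if a: print(q,f,fitcyl(a,[(z+x0[2],r) for z,r in PROF[q]],x0,False))
    print(q,"all",len(v),fitcyl(v,PROF[q],x0))
# kinematics probe
for f in("w1","w2","w3"):
    s=load(f)[0];print(np.round(s["qpos"],4).tolist(),np.round(s["position"],1).tolist())
E
```

```text
[ 682.7 -335.7  238.4] [-3.058  0.71  -0.   ] [-0.003, 0.865, 0.801, 1.215, -0.606, 1.299, -1.256] 5.7
[ 681.4 -338.4  238.9] [-3.058  0.716 -0.   ] [-0.002, 0.865, 0.804, 1.215, -0.605, 1.299, -1.256] 6.0
cup scene1 (array([ 635.4, -314.2]), np.float64(0.169))
cup w3 (array([ 635.5, -315.8]), np.float64(0.176))
cup all 2 (array([ 633.1, -314.5,   -4.1]), np.float64(0.164))
bowl scene1 (array([623.6, 309.1]), np.float64(0.056))
bowl top1 (array([622.2, 309.1]), np.float64(0.072))
bowl w1 (array([624.1, 308.5]), np.float64(0.018))
bowl all 3 (array([623.3, 308.9,  -1. ]), np.float64(0.05))
jar scene1 (array([ 432. , -408.7]), np.float64(0.261))
jar top1 (array([ 432.6, -410.6]), np.float64(0.036))
jar all 2 (array([ 432.5, -409.8,    0.6]), np.float64(0.152))
tub scene1 (array([446. , 388.9]), np.float64(0.094))
tub top1 (array([443.7, 381. ]), np.float64(0.171))
tub all 2 (array([446.2, 388.9,  -1.4]), np.float64(0.135))
[-0.8557, 0.7976, 0.6046, 1.228, -0.4396, 1.2438, -1.3588] [672.2, 344.9, 238.3]
[-0.5245, 0.6848, 0.7393, 1.4903, -0.4817, 1.1538, -1.27] [676.8, -1.4, 239.7]
[0.0055, 0.8678, 0.8059, 1.2119, -0.6045, 1.2988, -1.2558] [679.2, -344.8, 238.3]
```

```bash
cat >> h.py <<'E'
def pose(G,az,pitch,roll=0):
    "tool with grasp point at G, heading az deg, pitched down by pitch deg; tool x up, then rolled about own z"
    a,p=np.radians([az,pitch]);z=np.array([np.cos(a)*np.cos(p),np.sin(a)*np.cos(p),-np.sin(p)])
    y=np.cross([0,0,-1.],[np.cos(a),np.sin(a),0])
    return np.array(G)+19*z,frame(z,y)*R.from_euler("z",roll,degrees=True)
E
python3 - <<'E'
from h import *
u=np.array([np.cos(np.radians(-26.4)),np.sin(np.radians(-26.4)),0])
print(state()["position"],delta(*pose(np.array([635,-315,150])-110*u,-26.4,20)))
E
```

```text
[ 680.87018663 -339.75072551  238.75279401] (array([-14.42,  -0.16,   9.52]), array([ 0. , 70. , -0.1]))
```

>>> jog_arm([
  {"ax":0,"ay":7,"az":0,"tx":-1.4,"ty":0,"tz":0.5,"claw":1},
  {"ax":0,"ay":14,"az":0,"tx":-2.9,"ty":0,"tz":1,"claw":1},
  {"ax":0,"ay":21,"az":0,"tx":-4.3,"ty":0,"tz":2,"claw":1},
  {"ax":0,"ay":28,"az":0,"tx":-5.8,"ty":0,"tz":3,"claw":1},
  {"ax":0,"ay":35,"az":0,"tx":-7.2,"ty":-0.1,"tz":4,"claw":1},
  {"ax":0,"ay":42,"az":0,"tx":-8.6,"ty":-0.1,"tz":5,"claw":1},
  {"ax":0,"ay":49,"az":0,"tx":-10,"ty":-0.1,"tz":6,"claw":1},
  {"ax":0,"ay":56,"az":0,"tx":-11.5,"ty":-0.1,"tz":7,"claw":1},
  {"ax":0,"ay":63,"az":0,"tx":-13,"ty":-0.1,"tz":8.5,"claw":1},
  {"ax":0,"ay":70,"az":0,"tx":-14.4,"ty":-0.2,"tz":9.5,"claw":1},
])

```text
time_s: 7.17
position: [589.2, -294.9, 253.7]
tcp_rot: [2.759, -0.642, 0.983]
wrist_force: [1.4, 0.2, 0.5]
grip_width: 88.5
grasp_force: 0.0
```

Run:
```python
from h import *
s,i,im,o=snap("w4",["cup","mat","chunk1"])
u=np.array([np.cos(np.radians(-26.4)),np.sin(np.radians(-26.4)),0])
G=np.array([635,-315,150])-110*u
print(delta(*pose(G,-26.4,20)))
for q in o:
  for d in o[q]: print(q,round(float(d["score"]),2),np.round(d["at"]),d["mask"].sum())
a=[(i,d["mask"]) for d in o["cup"][:1]]
print(fitcyl(a,[(z+3,r) for z,r in PROF["cup"]],(635,-315,3),False))
_,i3,_,o3=load("w3");_,i4,_,o4=load("scene1")
print(fitcyl(a+[(i3,o3["cup"][0]["mask"]),(i4,o4["cup"][0]["mask"])],PROF["cup"],(635,-315,3)))
m=[onz("wrist",p,3,load("w3")[1])[:2].round().tolist() for p in cv2.boxPoints(cv2.minAreaRect(quad(load("w3")[3]["mat"][0]["mask"])))];print(np.mean(m,0))
```

```text
[ 589.2 -294.9  253.7] [ 2.759 -0.642  0.983] [-0.212, 0.347, 0.707, 2.126, -1.305, 0.192, -0.41] 7.2
(array([-10.34,  -0.02,   5.79]), array([-0.7, 30.8, -0.1]))
cup 0.67 [324. 246.] 2308
mat 0.83 [290. 266.] 3855
chunk1 0.71 [319. 268.] 180
chunk1 0.67 [336. 256.] 169
chunk1 0.61 [321. 246.] 202
(array([ 635.4, -316.2]), np.float64(0.242))
(array([ 635.5, -315.7,    1.4]), np.float64(0.196))
[ 636.5 -293. ]
```

View pics/w4.png

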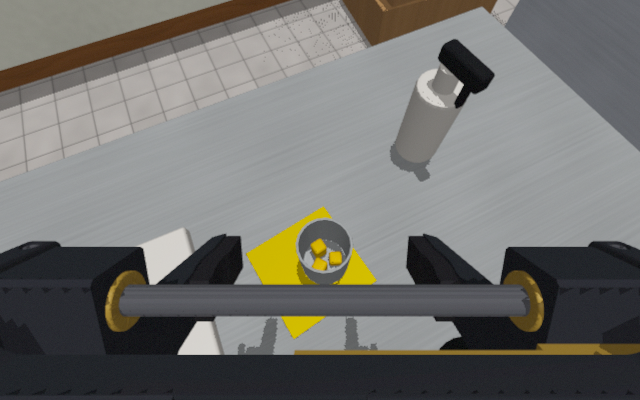

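The tool stopped at 39° of pitch because wrist joints 5 and 6 hit their limits (q5 = -1.305, q6 = 0.192). The joint-5 range suggests a flipped wrist would reach further, so I'll fit the kinematics to the logged states.

```bash
cat > kin.py <<'E'
from h import *
import itertools
D=[load(f)[0] for f in("w1","w2","w3","w4","scene1","top1")]
D.append(dict(qpos=np.array([-1.367,.536,-.004,1.538,.003,1.067,-.071]),position=np.array([173.245,626.479,238.716]),tcp_rot=np.array([.423,3.113,0.])))
D.append(state())
E
python3 - <<'E'
from kin import *
from scipy.optimize import least_squares
res=[]
for s in itertools.product([1,-1],repeat=7):
    def Rs(q,c):
        e=np.array(s)*q;r=R.from_euler("z",e[0]+c[0])*R.from_euler("y",e[1])*R.from_euler("z",e[2])*R.from_euler("y",e[3])*R.from_euler("z",e[4])*R.from_euler("y",e[5])*R.from_euler("z",e[6]+c[1]);return r
    f=lambda c:np.concatenate([(Rs(d["qpos"],c).inv()*R.from_rotvec(d["tcp_rot"])).as_rotvec() for d in D])
    for c0 in itertools.product([0,1.57,3.14,-1.57],[0,1.57,3.14,-1.57]):
        if np.abs(f(c0)).max()>1.2: continue
        r=least_squares(f,c0);res.append((np.abs(r.fun).max(),s,r.x))
res.sort(key=lambda a:a[0])
for r in res[:4]:print(r)
E
```

```text
(np.float64(0.0006392977742045382), (-1, 1, -1, 1, -1, 1, -1), array([-1.27771295e-05,  1.57080912e+00]))
(np.float64(0.0006392977742435376), (-1, -1, -1, -1, -1, -1, -1), array([ 3.14157988, -1.57078353]))
(np.float64(0.0006392977743755559), (-1, 1, -1, 1, -1, 1, -1), array([-1.27768101e-05,  1.57080912e+00]))
(np.float64(0.0006392977743785097), (-1, -1, -1, -1, -1, -1, -1), array([3.14157988, 4.71240178]))
```

Run:
```python
from kin import *
def chain(q):
    ax="zyzyzyz";e=np.array([-1,1,-1,1,-1,1,-1])*q;e[6]+=np.pi/2;r=R.identity();o=[]
    for a,v in zip(ax,e): r=r*R.from_euler(a,v);o.append(r.as_matrix())
    return o
def fit(cols,lam=1e-3):
    A=[];b=[]
    for d in D:
        M=[np.eye(3)]+chain(np.array(d["qpos"]));A.append(np.c_[tuple(M[k][:,j] for k,j in cols)]);b.append(d["position"])
    A=np.vstack(A);b=np.concatenate(b);x=np.linalg.solve(A.T@A+lam*np.eye(len(cols)),A.T@b);return x,A@x-b
for cols in([(0,2),(2,2),(4,2),(7,2)],[(0,2),(1,1),(2,2),(4,2),(7,2)],[(0,2),(1,0),(1,1),(2,2),(4,2),(7,2)],[(0,2),(1,1),(2,2),(4,0),(4,2),(7,2)],[(0,2),(1,0),(1,1),(2,2),(4,0),(4,2),(6,0),(7,2)],[(0,2),(1,1),(2,2),(3,0),(4,0),(4,2),(7,2)],[(0,2),(1,0),(1,1),(2,2),(3,0),(3,1),(4,0),(4,2),(5,1),(6,0),(7,2)],[(0,2),(1,0),(1,1),(2,1),(2,2),(4,1),(4,2),(6,1),(6,0),(7,2)]):
    x,r=fit(cols);print([(c,round(v,1)) for c,v in zip(cols,x)],np.abs(r).max().round(2))
```

```text
[((0, 2), np.float64(430.2)), ((2, 2), np.float64(443.6)), ((4, 2), np.float64(494.1)), ((7, 2), np.float64(335.5))] 41.5
[((0, 2), np.float64(354.2)), ((1, 1), np.float64(-41.3)), ((2, 2), np.float64(491.6)), ((4, 2), np.float64(446.0)), ((7, 2), np.float64(316.1))] 7.04
[((0, 2), np.float64(354.0)), ((1, 0), np.float64(1.9)), ((1, 1), np.float64(-42.0)), ((2, 2), np.float64(489.9)), ((4, 2), np.float64(445.0)), ((7, 2), np.float64(315.0))] 7.0
[((0, 2), np.float64(345.0)), ((1, 1), np.float64(-43.3)), ((2, 2), np.float64(489.0)), ((4, 0), np.float64(-6.7)), ((4, 2), np.float64(443.8)), ((7, 2), np.float64(310.7))] 7.86
[((0, 2), np.float64(357.4)), ((1, 0), np.float64(26.9)), ((1, 1), np.float64(-44.2)), ((2, 2), np.float64(455.8)), ((4, 0), np.float64(-4.6)), ((4, 2), np.float64(423.7)), ((6, 0), np.float64(-16.0)), ((7, 2), np.float64(305.3))] 6.26
[((0, 2), np.float64(334.4)), ((1, 1), np.float64(-43.4)), ((2, 2), np.float64(484.8)), ((3, 0), np.float64(8.0)), ((4, 0), np.float64(-12.7)), ((4, 2), np.float64(437.2)), ((7, 2), np.float64(300.1))] 8.57
[((0, 2), np.float64(311.4)), ((1, 0), np.float64(3.3)), ((1, 1), np.float64(-31.9)), ((2, 2), np.float64(488.5)), ((3, 0), np.float64(18.1)), ((3, 1), np.float64(-23.9)), ((4, 0), np.float64(-11.9)), ((4, 2), np.float64(431.9)), ((5, 1), np.float64(10.7)), ((6, 0), np.float64(4.2)), ((7, 2), np.float64(286.2))] 5.15
[((0, 2), np.float64(347.3)), ((1, 0), np.float64(20.6)), ((1, 1), np.float64(-18.5)), ((2, 1), np.float64(-18.5)), ((2, 2), np.float64(472.9)), ((4, 1), np.float64(-14.7)), ((4, 2), np.float64(432.3)), ((6, 1), np.float64(6.1)), ((6, 0), np.float64(-7.2)), ((7, 2), np.float64(306.8))] 3.98
```

```bash
cat > sim.py <<'E'
from h import *
LO=np.array([-2.7,-.37,-1.27,.24,-1.31,.19,-2.76]);HI=np.array([2.7,2.16,1.26,2.4,4.45,1.91,2.76]);VM=.7*np.array([2.39,2.39,3.14,3.14,3.14,3.14,3.14])/12
L={(0,2):354,(1,1):-41.3,(2,2):491.6,(4,2):446,(7,2):316.1}
S=np.array([-1,1,-1,1,-1,1,-1]);AX=[2,1,2,1,2,1,2]
def rot(a,t):
    c,s=np.cos(t),np.sin(t);return np.array([[c,-s,0],[s,c,0],[0,0,1]]) if a==2 else np.array([[c,0,s],[0,1,0],[-s,0,c]])
def fk(q):
    e=S*q;e[6]+=np.pi/2;M=[np.eye(3)];p=np.zeros(3);P=[];A=[]
    for k in range(7):
        for (f,j),v in L.items():
            if f==k:p=p+M[k][:,j]*v
        A.append(M[k][:,AX[k]]*S[k]);P.append(p);M.append(M[k]@rot(AX[k],e[k]))
    for (f,j),v in L.items():
        if f==7:p=p+M[7][:,j]*v
    J=np.array([np.r_[np.cross(a,p-o),a*300] for a,o in zip(A,P)]).T
    return p,M[7],J,P
def track(q,p,Rt,n=12,damp=20.,null=None):
    "DLS within limits"
    q=q.copy()
    for _ in range(n):
        c,M,J,_p=fk(q);e=np.r_[p-c,300*R.from_matrix(Rt@M.T).as_rotvec()]
        free=np.ones(7,bool)
        for _ in range(4):
            Jf=J[:,free];dq=np.zeros(7);dq[free]=Jf.T@np.linalg.solve(Jf@Jf.T+damp**2*np.eye(6),e)
            bad=free&(((q+dq)<LO)|((q+dq)>HI))
            if not bad.any():break
            free&=~bad
        q=np.clip(q+dq,LO+.001,HI-.001)
    return q
E
python3 - <<'E'
from sim import *
q=np.array([-1.367,.536,-.004,1.538,.003,1.067,-.071])
names=["start","w1","w2","w3"];K={n:load(n)[0] for n in names[1:]};
p0,M0=fk(q)[:2]
print(p0)
for n in names[1:]:
    p1=K[n]["position"];R1=R.from_rotvec(K[n]["tcp_rot"]).as_matrix();p0,M0=fk(q)[:2]
    dr=R.from_matrix(R1@M0.T).as_rotvec()
    for t in np.linspace(.05,1,20):q=track(q,p0+(p1-p0)*t,R.from_rotvec(dr*t).as_matrix()@M0)
    print(n,q.round(3),np.round(K[n]["qpos"],3))
E
```

```text
[168.80522549 620.64179838 245.48252629]
w1 [-0.858  0.801  0.611  1.225 -0.445  1.246 -1.356] [-0.856  0.798  0.605  1.228 -0.44   1.244 -1.359]
w2 [-0.532  0.68   0.746  1.5   -0.483  1.152 -1.267] [-0.524  0.685  0.739  1.49  -0.482  1.154 -1.27 ]
w3 [-0.006  0.869  0.823  1.215 -0.616  1.305 -1.251] [ 0.006  0.868  0.806  1.212 -0.604  1.299 -1.256]
```

```bash
cat >> sim.py <<'E'
from scipy.optimize import least_squares
rng=np.random.default_rng(0)
def ik(p,Rt,seeds=25,q0=None):
    "all solutions with margin"
    out=[];Rm=Rt.as_matrix()
    f=lambda q:(lambda c:np.r_[p-c[0],300*R.from_matrix(Rm@c[1].T).as_rotvec()])(fk(q))
    for _ in range(seeds):
        r=least_squares(lambda q:np.r_[f(q),3*(q-(LO+HI)/2)*0.3],LO+(HI-LO)*rng.uniform(.15,.85,7),bounds=(LO+.03,HI-.03),max_nfev=60)
        if np.abs(f(r.x)).max()<8: out.append((np.min(np.minimum(r.x-LO,HI-r.x)),r.x.round(2)))
    out.sort(key=lambda a:-a[0]);return out
E
cat > t.py <<'E'
from sim import *
def show(t,o):
    c={}
    for m,q in o:c.setdefault((round(q[4]/1.0)),(round(m,2),q.tolist()))
    print(t,len(o),*list(c.values())[:3],sep="\n   ")
cup=np.array([635.,-316,55]);bowl=np.array([623.,309,145])
for pt in(15,25):
    for h in(-26,0):show(f"cup {pt} {h}",ik(*pose(cup,h,pt),12))
for h in(26,50,0):
    for r in(0,150,-150):show(f"pour {h} {r}",ik(*pose(bowl,h,15,r),12))
for p in(60,75,90):
    for roll in(0,180):
        show(f"spat {p} {roll}",ik(*pose([535,100,27],0,p,roll),12))
        for h in(-45,0,-90):show(f"ins {90-p} {h} {roll}",ik(*pose([432,-410,190],h,90-p,roll+180),12))
E
time python3 t.py
```

```text
cup 15 -26
   5
   (np.float64(0.28), [-0.1, 1.22, 0.51, 2.12, 2.95, 1.32, 1.06])
cup 15 0
   11
   (np.float64(0.4), [0.34, 1.15, 0.35, 2.0, 3.69, 1.46, 1.28])
   (np.float64(0.21), [-0.05, 1.42, 0.82, 2.03, 3.41, 1.7, 0.82])
cup 25 -26
   9
   (np.float64(0.27), [-0.0, 1.05, 0.43, 2.13, 3.09, 1.08, 1.16])
cup 25 0
   8
   (np.float64(0.39), [0.43, 1.01, 0.23, 2.01, 3.79, 1.14, 1.31])
   (np.float64(0.18), [-0.22, 1.53, 1.08, 2.06, 3.46, 1.64, 0.54])
pour 26 0
   9
   (np.float64(0.22), [-0.39, 0.9, -0.2, 2.18, 3.04, 1.25, 1.74])
pour 26 150
   12
   (np.float64(0.24), [-0.1, 0.98, -0.53, 2.16, 3.07, 1.25, -0.59])
pour 26 -150
   12
   (np.float64(0.27), [0.23, 1.25, -0.93, 2.13, 3.12, 1.24, -1.19])
pour 50 0
   2
   (np.float64(0.25), [-0.69, 0.96, 0.47, 2.15, 3.67, 1.42, 1.19])
pour 50 150
   6
   (np.float64(0.34), [0.2, 1.02, -0.58, 2.06, 3.77, 0.89, -0.73])
   (np.float64(0.1), [0.62, 1.49, -1.17, 2.03, 3.41, 0.53, 0.18])
pour 50 -150
   8
   (np.float64(0.36), [0.44, 1.21, -0.89, 2.04, 3.69, 0.7, -1.43])
   (np.float64(0.03), [0.65, 1.58, -1.24, 2.03, 3.28, 0.51, -0.66])
pour 
[... 2220 characters left out ...]
3.27, 1.78, -0.99])
ins 0 0 0
   10
   (np.float64(0.2), [0.96, 0.98, 0.22, 2.14, 4.22, 1.71, -1.69])
   (np.float64(0.03), [2.11, 1.61, -1.18, 2.04, -1.28, 0.33, -1.63])
ins 0 -90 0
   12
   (np.float64(0.31), [0.07, 0.97, 0.1, 2.09, 1.7, 1.48, -1.5])
spat 90 180
   10
   (np.float64(0.55), [0.28, 0.91, -0.72, 1.85, 0.89, 0.74, 0.61])
ins 0 -45 180
   9
   (np.float64(0.03), [1.08, 1.08, -0.48, 2.37, 3.2, 1.81, 2.0])
ins 0 0 180
   9
   (np.float64(0.14), [0.9, 0.99, 0.29, 2.14, 4.19, 1.77, 1.43])
   (np.float64(0.03), [2.14, 1.69, -1.24, 2.04, -1.09, 0.24, 1.36])
ins 0 -90 180
   9
   (np.float64(0.29), [-0.09, 0.99, 0.29, 2.11, 1.63, 1.32, 1.61])
real	0m40.594s
user	0m41.024s
sys	0m0.064s
```

```bash
cat >> sim.py <<'E'
def refine(q,p,Rt):
    return track(np.array(q,float),np.array(p),Rt.as_matrix(),40,5.)
def rows(q0,qs,n,claw=1.0):
    "joint waypoints -> n rows of tool-frame moves in calls of 10; simulated result"
    W=np.vstack([q0]+list(qs));d=np.r_[0,np.cumsum(np.abs(np.diff(W,axis=0)).max(1))];q=np.array(q0);zmin=1e9;calls=[]
    t=np.linspace(0,d[-1],n+1)[1:];worst=0
    for k in range(0,n,10):
        p0,M0=fk(q)[:2];c=[]
        for tt in t[k:k+10]:
            w=np.array([np.interp(tt,d,W[:,j]) for j in range(7)]);p,M=fk(w)[:2]
            tr=np.round(M0.T@(p-p0)/10,1);a=np.round(R.from_matrix(M0.T@M).as_rotvec(degrees=True),0)
            c.append([*a,*tr])
            qp=fk(q);qn=track(q,p0+M0@tr*10,M0@R.from_rotvec(a,degrees=True).as_matrix())
            f=fk(qn);worst=max(worst,np.linalg.norm(f[0]-qp[0])/41.7,np.degrees(np.linalg.norm(R.from_matrix(f[1]@qp[1].T).as_rotvec()))/7.16,(np.abs(qn-q)/VM).max())
            q=qn;zmin=min(zmin,f[0][2],f[3][6][2]-60)
        calls.append(c)
    for c in calls:
        print("CALL");[print("  ",*["%g"%v for v in r]) for r in c]
    print("end q",q.round(2),"tcp",fk(q)[0].round(),"zmin",round(zmin),"load",round(worst,2));return q
E
cat > t.py <<'E'
from sim import *
q0=np.array(state()["qpos"]);az=-26
u=np.array([np.cos(np.radians(az)),np.sin(np.radians(az)),0])
p,Rt=pose(np.array([635,-316,130])-110*u,az,22)
q1=refine([-.05,1.05,.43,2.2,3.09,1.1,1.16],p,Rt);print(q1.round(2),fk(q1)[0],p)
qm=(q0+q1)/2;qm[3]=1.7;qm[1]=.5;qm[5]=.3
for n in(30,40):
    rows(q0,[qm,q1],n)
E
python3 t.py
```

```text
[0.04 0.93 0.43 2.2  3.2  1.07 1.16] [ 634.20310443 -321.24615841   93.97903774] [ 551.96625414 -275.5017362   122.88247473]
CALL
   -0 -1 -12 0.7 -0 0.3
   -1 -1 -24 1.4 0.1 0.7
   -1 -2 -36 2.1 0.3 1
   -2 -3 -47 2.9 0.7 1.3
   -3 -5 -59 3.8 1.3 1.5
   -4 -6 -71 4.8 1.9 1.8
   -5 -8 -82 5.9 2.6 1.9
   -6 -9 -94 7.3 3.4 2.1
   -8 -11 -105 8.7 4.2 2.2
   -9 -14 -117 10.4 5.1 2.2
CALL
   -0 -3 -11 -1.5 1.3 0.2
   -0 -6 -22 -3.1 2.7 0.2
   -0 -9 -34 -4.7 4.3 0.2
   0 -12 -45 -6.3 6.2 0.1
   1 -15 -56 -7.8 8.2 -0.1
   8 -16 -68 -8.3 4.5 1.6
   14 -17 -80 -9 1.3 2.8
   20 -17 -92 -9.7 -1.3 3.8
   26 -17 -104 -10.4 -3.4 4.5
   32 -18 -116 -10.9 -4.9 5.2
CALL
   3 -0 -12 0.7 0.7 0.5
   6 -1 -25 0.9 1.5 0.9
   9 -3 -37 0.5 2.7 1.1
   12 -5 -49 -0.3 4.2 1.1
   16 -8 -60 -1.4 6.3 0.7
   19 -12 -71 -2.7 8.9 0.1
   22 -17 -81 -3.9 12.2 -1
   26 -23 -90 -5.1 16 -2.4
   30 -29 -98 -6 20.2 -4.4
   34 -37 -106 -6.5 24.8 -6.9
end q [-0.29  1.14  0.83  2.23  3.27  1.13  0.72] tcp [ 634. -321.   94.] zmin 94 load 2.27
CALL
   -0 -1 -9 0.5 -0 0.3
   -0 -1 -18 1 0 0.5
   -1 -2 -27 1.6 0.1 0.8
   -1 -2 -
[... 340 characters left out ...]
   -1 -16 -68 -4.2 11.1 0.2
   -1 -18 -77 -4.5 12.9 -0
   -1 -21 -85 -4.7 14.8 -0.3
CALL
   4 1 -10 2.4 -1.7 1.1
   7 2 -19 4.5 -3.4 1.9
   10 3 -29 6.2 -5 2.6
   12 4 -38 7.6 -6.4 3.2
   15 5 -48 8.8 -7.7 3.8
   17 6 -58 9.7 -8.7 4.2
   19 6 -67 10.5 -9.3 4.6
   21 6 -77 11.1 -9.7 5
   22 6 -86 11.7 -9.7 5.4
   23 5 -96 12.3 -9.4 5.7
CALL
   3 -1 -9 -0.9 0.6 0
   5 -3 -17 -2.1 1.3 -0.1
   8 -5 -26 -3.5 2.1 -0.5
   11 -7 -34 -5.3 3.2 -1
   14 -10 -42 -7.2 4.4 -1.7
   18 -13 -49 -9.3 5.9 -2.8
   21 -16 -56 -11.5 7.7 -4.1
   25 -20 -63 -13.8 9.7 -5.7
   29 -24 -69 -16 12 -7.6
   33 -29 -74 -18 14.5 -9.9
end q [-0.28  1.14  0.83  2.23  3.26  1.14  0.72] tcp [ 634. -321.   94.] zmin 94 load 1.69
```

```bash
cat >> sim.py <<'E'
def exe(q,targets,verbose=True):
    "targets: [ax ay az tx ty tz] one per call, repeated 10 rows, rate limited as the interface"
    q=np.array(q,float);mz=1e9
    for tg in targets:
        p0,M0=fk(q)[:2];pt=p0+M0@np.array(tg[3:])*10;Mt=M0@R.from_rotvec(tg[:3],degrees=True).as_matrix();pc,Mc=p0,M0
        for _ in range(10):
            dp=pt-pc;dr=R.from_matrix(Mt@Mc.T).as_rotvec();k=max(1,np.linalg.norm(dp)/41.7,np.degrees(np.linalg.norm(dr))/7.16)
            for _ in range(8):
                pn,Mn=pc+dp/k,R.from_rotvec(dr/k).as_matrix()@Mc;qn=track(q,pn,Mn,6)
                if (np.abs(qn-q)/VM).max()<=1.02:break
                k*=1.3
            q=qn;pc,Mc=fk(q)[:2];mz=min(mz,pc[2])
        if verbose:print("  q",q.round(2),"tcp",pc.round(),"err",np.linalg.norm(pt-pc).round(),np.degrees(np.linalg.norm(R.from_matrix(Mt@Mc.T).as_rotvec())).round())
    return q,mz
def sparse(q0,qs,n):
    "n calls along joint waypoints, one target each"
    W=np.vstack([q0]+list(qs));d=np.r_[0,np.cumsum(np.abs(np.diff(W,axis=0)).max(1))];q=np.array(q0)
    for tt in np.linspace(0,d[-1],n+1)[1:]:
        w=np.array([np.interp(tt,d,W[:,j]) for j in range(7)]);p,M=fk(w)[:2];p0,M0=fk(q)[:2]
        tg=np.r_[np.round(R.from_matrix(M0.T@M).as_rotvec(degrees=True)),np.round(M0.T@(p-p0)/10,1)]
        print(*["%g"%v for v in tg]);q,_=exe(q,[tg])
    return q
E
cat > t.py <<'E'
from sim import *
q0=np.array(state()["qpos"]);az=-26
u=np.array([np.cos(np.radians(az)),np.sin(np.radians(az)),0])
for z in(60,160):
    p,Rt=pose(np.array([635,-316,z])-4*u,az,18);o=ik(p,Rt,10);print(z,o[:2])
q1=o[0][1];qm=(q0+q1)/2;qm[3]=1.9;qm[1]=.5;qm[5]=.35
for n in(6,7):print("n",n);sparse(q0,[qm,q1],n)
E
python3 t.py
```

```text
60 [(np.float64(0.2514082585422224), array([-0.15,  1.2 ,  0.58,  2.15,  2.99,  1.25,  0.99])), (np.float64(0.25090774242985026), array([-0.16,  1.2 ,  0.58,  2.15,  2.99,  1.25,  0.98]))]
160 [(np.float64(0.20928010821542697), array([0.32, 0.81, 0.05, 2.19, 3.06, 1.11, 1.54])), (np.float64(0.17339320380042578), array([-0.06,  0.89,  0.51,  2.23,  3.1 ,  1.12,  1.16]))]
n 6
1 -9 -61 -2.4 0.9 2.1
  q [-0.24  0.43  0.74  2.06 -0.77  0.28  0.09] tcp [ 584. -296.  221.] err 0.0 0.0
3 -9 -59 -3.5 2.3 1.8
  q [-0.21  0.5   0.73  1.99 -0.28  0.29  0.63] tcp [ 575. -339.  209.] err 0.0 0.0
6 -10 -59 -6.5 2.2 1.5
  q [-0.22  0.57  0.76  1.92  0.22  0.24  1.15] tcp [ 597. -403.  228.] err 0.0 0.0
18 5 -61 4.6 -7.7 3.8
  q [-0.33  0.78  0.92  2.02  1.2   0.19  1.05] tcp [ 533. -461.  199.] err 6.0 4.0
22 -4 -59 -4.3 -0.4 1.1
  q [-0.24  0.86  0.76  2.13  2.5   0.59  0.71] tcp [ 575. -459.  191.] err 1.0 2.0
34 -5 -44 -13 -7.6 -6.6
  q [-0.26  1.02  0.75  2.24  3.13  1.15  0.91] tcp [ 650. -318.  154.] err 0.0 0.0
n 7
1 -7 -52 -2.1 0.5 1.8
  q [-0.22  0.41  0.72  2.07 -0.86  0.26  0.04] tcp [ 586. -293.  225.] err 0.0 0.0
3 -8 -51 -2.8 1.5 1.6
  q [-0.22  0.48  0.73  2.01 -0.43  0.3   0.49] tcp [ 575. -323.  209.] err 0.0 0.0
4 -9 -51 -4.7 1.9 1.4
  q [-0.22  0.54  0.75  1.96 -0.    0.27  0.94] tcp [ 582. -374.  216.] err 0.0 0.0
13 -3 -51 -2 -5.5 2.8
  q [-0.31  0.69  0.89  1.98  0.45  0.2   1.32] tcp [ 554. -432.  205.] err 0.0 0.0
15 2 -51 2.1 -3.2 3
  q [-0.32  0.83  0.9   2.06  1.88  0.27  0.68] tcp [ 533. -475.  197.] err 0.0 0.0
20 -5 -46 -6.1 -1.4 -0.5
  q [-0.22  0.88  0.74  2.15  2.63  0.68  0.75] tcp [ 588. -447.  187.] err 0.0 0.0
29 -4 -35 -10.6 -8.8 -5.6
  q [-0.25  1.    0.74  2.24  3.14  1.13  0.92] tcp [ 650. -317.  154.] err 0.0 0.0
```

>>> jog_arm([
  {"ax":1,"ay":-7,"az":-52,"tx":-2.1,"ty":0.5,"tz":1.8,"claw":1},
  {"ax":1,"ay":-7,"az":-52,"tx":-2.1,"ty":0.5,"tz":1.8,"claw":1},
  {"ax":1,"ay":-7,"az":-52,"tx":-2.1,"ty":0.5,"tz":1.8,"claw":1},
  {"ax":1,"ay":-7,"az":-52,"tx":-2.1,"ty":0.5,"tz":1.8,"claw":1},
  {"ax":1,"ay":-7,"az":-52,"tx":-2.1,"ty":0.5,"tz":1.8,"claw":1},
  {"ax":1,"ay":-7,"az":-52,"tx":-2.1,"ty":0.5,"tz":1.8,"claw":1},
  {"ax":1,"ay":-7,"az":-52,"tx":-2.1,"ty":0.5,"tz":1.8,"claw":1},
  {"ax":1,"ay":-7,"az":-52,"tx":-2.1,"ty":0.5,"tz":1.8,"claw":1},
  {"ax":1,"ay":-7,"az":-52,"tx":-2.1,"ty":0.5,"tz":1.8,"claw":1},
  {"ax":1,"ay":-7,"az":-52,"tx":-2.1,"ty":0.5,"tz":1.8,"claw":1},
])

```text
time_s: 8.2
position: [584.3, -296.6, 225.6]
tcp_rot: [2.638, 0.586, 0.591]
wrist_force: [0.1, 0.4, 0.1]
grip_width: 88.3
grasp_force: 0.0
```

>>> jog_arm([
  {"ax":3,"ay":-8,"az":-51,"tx":-2.8,"ty":1.5,"tz":1.6,"claw":1},
  {"ax":3,"ay":-8,"az":-51,"tx":-2.8,"ty":1.5,"tz":1.6,"claw":1},
  {"ax":3,"ay":-8,"az":-51,"tx":-2.8,"ty":1.5,"tz":1.6,"claw":1},
  {"ax":3,"ay":-8,"az":-51,"tx":-2.8,"ty":1.5,"tz":1.6,"claw":1},
  {"ax":3,"ay":-8,"az":-51,"tx":-2.8,"ty":1.5,"tz":1.6,"claw":1},
  {"ax":3,"ay":-8,"az":-51,"tx":-2.8,"ty":1.5,"tz":1.6,"claw":1},
  {"ax":3,"ay":-8,"az":-51,"tx":-2.8,"ty":1.5,"tz":1.6,"claw":1},
  {"ax":3,"ay":-8,"az":-51,"tx":-2.8,"ty":1.5,"tz":1.6,"claw":1},
  {"ax":3,"ay":-8,"az":-51,"tx":-2.8,"ty":1.5,"tz":1.6,"claw":1},
  {"ax":3,"ay":-8,"az":-51,"tx":-2.8,"ty":1.5,"tz":1.6,"claw":1},
])

```text
time_s: 9.03
position: [573.3, -326.6, 210.3]
tcp_rot: [2.105, 1.587, 0.111]
wrist_force: [-0.8, -0.4, 0.2]
grip_width: 88.3
grasp_force: 0.0
```

>>> jog_arm([
  {"ax":4,"ay":-9,"az":-51,"tx":-4.7,"ty":1.9,"tz":1.4,"claw":1},
  {"ax":4,"ay":-9,"az":-51,"tx":-4.7,"ty":1.9,"tz":1.4,"claw":1},
  {"ax":4,"ay":-9,"az":-51,"tx":-4.7,"ty":1.9,"tz":1.4,"claw":1},
  {"ax":4,"ay":-9,"az":-51,"tx":-4.7,"ty":1.9,"tz":1.4,"claw":1},
  {"ax":4,"ay":-9,"az":-51,"tx":-4.7,"ty":1.9,"tz":1.4,"claw":1},
  {"ax":4,"ay":-9,"az":-51,"tx":-4.7,"ty":1.9,"tz":1.4,"claw":1},
  {"ax":4,"ay":-9,"az":-51,"tx":-4.7,"ty":1.9,"tz":1.4,"claw":1},
  {"ax":4,"ay":-9,"az":-51,"tx":-4.7,"ty":1.9,"tz":1.4,"claw":1},
  {"ax":4,"ay":-9,"az":-51,"tx":-4.7,"ty":1.9,"tz":1.4,"claw":1},
  {"ax":4,"ay":-9,"az":-51,"tx":-4.7,"ty":1.9,"tz":1.4,"claw":1},
])

```text
time_s: 9.87
position: [580.1, -378.6, 217.3]
tcp_rot: [1.236, 2.271, -0.403]
wrist_force: [-0.3, -0.3, 0.0]
grip_width: 88.0
grasp_force: 0.0
```

```bash
cat > t.py <<'E'
from sim import *
s=state();q0=np.array(s["qpos"]);print(q0.round(2),s["position"].round(),fk(q0)[0].round(),s["time_s"])
q1=np.array([-.06,.89,.51,2.23,3.1,1.12,1.16]);qm=(q0+q1)/2;qm[3]=2.05;qm[1]=.75;qm[5]=.4;qm[4]=1.6
sparse(q0,[qm,q1],4)
E
python3 t.py
```

```text
[-0.23  0.55  0.76  1.96 -0.04  0.27  0.96] [ 580. -379.  217.] [ 582. -373.  214.] 9.8667
15 3 -49 2.1 -8.2 3.6
  q [-0.3   0.71  0.86  2.01  0.38  0.27  1.33] tcp [ 515. -421.  174.] err 0.0 0.0
12 0 -50 0.5 -2.2 3.5
  q [-0.32  0.86  0.9   2.06  1.45  0.19  1.05] tcp [ 508. -459.  160.] err 0.0 0.0
22 5 -47 -1.8 -5.1 -0.2
  q [-0.28  0.93  0.81  2.15  2.4   0.61  0.88] tcp [ 551. -473.  190.] err 0.0 0.0
37 -6 -33 -11.6 -11.3 -7.9
  q [-0.24  0.99  0.73  2.25  3.13  1.13  0.93] tcp [ 645. -324.  154.] err 0.0 0.0
```

>>> jog_arm([
  {"ax":13,"ay":-3,"az":-51,"tx":-2,"ty":-5.5,"tz":2.8,"claw":1},
  {"ax":13,"ay":-3,"az":-51,"tx":-2,"ty":-5.5,"tz":2.8,"claw":1},
  {"ax":13,"ay":-3,"az":-51,"tx":-2,"ty":-5.5,"tz":2.8,"claw":1},
  {"ax":13,"ay":-3,"az":-51,"tx":-2,"ty":-5.5,"tz":2.8,"claw":1},
  {"ax":13,"ay":-3,"az":-51,"tx":-2,"ty":-5.5,"tz":2.8,"claw":1},
  {"ax":13,"ay":-3,"az":-51,"tx":-2,"ty":-5.5,"tz":2.8,"claw":1},
  {"ax":13,"ay":-3,"az":-51,"tx":-2,"ty":-5.5,"tz":2.8,"claw":1},
  {"ax":13,"ay":-3,"az":-51,"tx":-2,"ty":-5.5,"tz":2.8,"claw":1},
  {"ax":13,"ay":-3,"az":-51,"tx":-2,"ty":-5.5,"tz":2.8,"claw":1},
  {"ax":13,"ay":-3,"az":-51,"tx":-2,"ty":-5.5,"tz":2.8,"claw":1},
])

```text
time_s: 10.7
position: [551.5, -435.8, 206.7]
tcp_rot: [0.21, 2.669, -1.006]
wrist_force: [-0.4, 0.3, -0.0]
grip_width: 88.3
grasp_force: 0.0
```

>>> jog_arm([
  {"ax":15,"ay":2,"az":-51,"tx":2.1,"ty":-3.2,"tz":3,"claw":1},
  {"ax":15,"ay":2,"az":-51,"tx":2.1,"ty":-3.2,"tz":3,"claw":1},
  {"ax":15,"ay":2,"az":-51,"tx":2.1,"ty":-3.2,"tz":3,"claw":1},
  {"ax":15,"ay":2,"az":-51,"tx":2.1,"ty":-3.2,"tz":3,"claw":1},
  {"ax":15,"ay":2,"az":-51,"tx":2.1,"ty":-3.2,"tz":3,"claw":1},
  {"ax":15,"ay":2,"az":-51,"tx":2.1,"ty":-3.2,"tz":3,"claw":1},
  {"ax":15,"ay":2,"az":-51,"tx":2.1,"ty":-3.2,"tz":3,"claw":1},
  {"ax":15,"ay":2,"az":-51,"tx":2.1,"ty":-3.2,"tz":3,"claw":1},
  {"ax":15,"ay":2,"az":-51,"tx":2.1,"ty":-3.2,"tz":3,"claw":1},
  {"ax":15,"ay":2,"az":-51,"tx":2.1,"ty":-3.2,"tz":3,"claw":1},
])

```text
time_s: 11.53
position: [529.8, -478.7, 197.9]
tcp_rot: [0.943, -2.483, 1.483]
wrist_force: [-0.8, 0.1, -0.5]
grip_width: 88.2
grasp_force: 0.0
```

```bash
cat > t.py <<'E'
from sim import *
s=state();q0=np.array(s["qpos"]);print(q0.round(2),s["position"].round(),fk(q0)[0].round(),s["time_s"])
q1=np.array([-.06,.89,.51,2.23,3.1,1.12,1.16])
sparse(q0,[q1],2)
E
python3 t.py
```

```text
[-0.31  0.83  0.87  2.07  1.9   0.3   0.65] [ 530. -479.  198.] [ 529. -472.  190.] 11.5333
18 -1 -47 -3.5 -1.9 0.1
  q [-0.26  0.91  0.79  2.16  2.56  0.65  0.79] tcp [ 568. -463.  190.] err 0.0 0.0
32 -5 -33 -11.1 -10.2 -6.5
  q [-0.25  1.    0.75  2.25  3.14  1.12  0.91] tcp [ 645. -323.  153.] err 0.0 0.0
```

>>> jog_arm([
  {"ax":18,"ay":-1,"az":-47,"tx":-3.5,"ty":-1.9,"tz":0.1,"claw":1},
  {"ax":18,"ay":-1,"az":-47,"tx":-3.5,"ty":-1.9,"tz":0.1,"claw":1},
  {"ax":18,"ay":-1,"az":-47,"tx":-3.5,"ty":-1.9,"tz":0.1,"claw":1},
  {"ax":18,"ay":-1,"az":-47,"tx":-3.5,"ty":-1.9,"tz":0.1,"claw":1},
  {"ax":18,"ay":-1,"az":-47,"tx":-3.5,"ty":-1.9,"tz":0.1,"claw":1},
  {"ax":18,"ay":-1,"az":-47,"tx":-3.5,"ty":-1.9,"tz":0.1,"claw":1},
  {"ax":18,"ay":-1,"az":-47,"tx":-3.5,"ty":-1.9,"tz":0.1,"claw":1},
  {"ax":18,"ay":-1,"az":-47,"tx":-3.5,"ty":-1.9,"tz":0.1,"claw":1},
  {"ax":18,"ay":-1,"az":-47,"tx":-3.5,"ty":-1.9,"tz":0.1,"claw":1},
  {"ax":18,"ay":-1,"az":-47,"tx":-3.5,"ty":-1.9,"tz":0.1,"claw":1},
])

```text
time_s: 12.37
position: [569.7, -470.6, 200.1]
tcp_rot: [1.73, -1.531, 1.533]
wrist_force: [0.4, -0.3, 0.6]
grip_width: 88.4
grasp_force: 0.0
```

>>> jog_arm([
  {"ax":32,"ay":-5,"az":-33,"tx":-11.1,"ty":-10.2,"tz":-6.5,"claw":1},
  {"ax":32,"ay":-5,"az":-33,"tx":-11.1,"ty":-10.2,"tz":-6.5,"claw":1},
  {"ax":32,"ay":-5,"az":-33,"tx":-11.1,"ty":-10.2,"tz":-6.5,"claw":1},
  {"ax":32,"ay":-5,"az":-33,"tx":-11.1,"ty":-10.2,"tz":-6.5,"claw":1},
  {"ax":32,"ay":-5,"az":-33,"tx":-11.1,"ty":-10.2,"tz":-6.5,"claw":1},
  {"ax":32,"ay":-5,"az":-33,"tx":-11.1,"ty":-10.2,"tz":-6.5,"claw":1},
  {"ax":32,"ay":-5,"az":-33,"tx":-11.1,"ty":-10.2,"tz":-6.5,"claw":1},
  {"ax":32,"ay":-5,"az":-33,"tx":-11.1,"ty":-10.2,"tz":-6.5,"claw":1},
  {"ax":32,"ay":-5,"az":-33,"tx":-11.1,"ty":-10.2,"tz":-6.5,"claw":1},
  {"ax":32,"ay":-5,"az":-33,"tx":-11.1,"ty":-10.2,"tz":-6.5,"claw":1},
])

```text
time_s: 13.2
position: [647.7, -329.4, 162.4]
tcp_rot: [2.294, -0.541, 1.653]
wrist_force: [1.0, 0.1, -0.4]
grip_width: 88.1
grasp_force: 0.0
```

```bash
cat > t.py <<'E'
from sim import *
s=snap("w5",["cup"])[0];q0=np.array(s["qpos"]);print(fk(q0)[0].round())
az=-26;u=np.array([np.cos(np.radians(az)),np.sin(np.radians(az)),0])
for z in(150,60):
    d=delta(*pose(np.array([635.3,-315.8,z])-4*u,az,18),s);print(z,d);exe(q0,[[*d[1],*d[0]]])
i,o=load("w5")[1],load("w5")[3]["cup"]
for d in o[:2]:
  print(d["score"],d["at"],fitcyl([(i,d["mask"])],[(z+3,r) for z,r in PROF["cup"]],(635,-316),False))
E
python3 t.py
```

```text
[ 647.7 -329.4  162.4] [ 2.294 -0.541  1.653] [-0.245, 1.009, 0.761, 2.263, 3.15, 1.151, 0.903] 13.2
[ 635. -328.  153.]
150 (array([-1.83, -0.66,  0.29]), array([ 0.2,  0.5, -0.4]))
  q [-0.25  1.06  0.73  2.26  3.1   1.19  0.91] tcp [ 635. -320.  135.] err 0.0 0.0
60 (array([-10.37,  -0.62,   3.15]), array([ 0.2,  0.5, -0.4]))
  q [-0.21  1.27  0.63  2.17  2.97  1.29  0.9 ] tcp [ 635. -320.   45.] err 0.0 0.0
0.91 [314.8, 341.3] (array([ 635.2, -315.5]), np.float64(0.658))
```

View pics/w5.png

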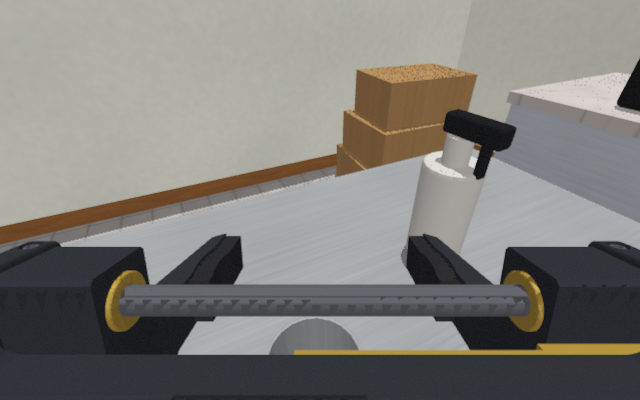

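>>> jog_arm([
  {"ax":0,"ay":0,"az":0,"tx":-1.8,"ty":-0.7,"tz":0.3,"claw":1},
  {"ax":0,"ay":0,"az":0,"tx":-1.8,"ty":-0.7,"tz":0.3,"claw":1},
  {"ax":0,"ay":0,"az":0,"tx":-3,"ty":-0.7,"tz":0.7,"claw":1},
  {"ax":0,"ay":0,"az":0,"tx":-4.5,"ty":-0.6,"tz":1.2,"claw":1},
  {"ax":0,"ay":0,"az":0,"tx":-6,"ty":-0.6,"tz":1.7,"claw":1},
  {"ax":0,"ay":0,"az":0,"tx":-7.5,"ty":-0.6,"tz":2.2,"claw":1},
  {"ax":0,"ay":0,"az":0,"tx":-9,"ty":-0.6,"tz":2.7,"claw":1},
  {"ax":0,"ay":0,"az":0,"tx":-10,"ty":-0.6,"tz":3,"claw":1},
  {"ax":0,"ay":0,"az":0,"tx":-10.4,"ty":-0.6,"tz":3.2,"claw":1},
  {"ax":0,"ay":0,"az":0,"tx":-10.4,"ty":-0.6,"tz":3.2,"claw":1},
])

```text
time_s: 14.13
position: [647.1, -322.5, 52.5]
tcp_rot: [2.297, -0.538, 1.65]
wrist_force: [-0.3, -0.1, 0.1]
grip_width: 88.6
grasp_force: 0.0
```

```bash
cat > t.py <<'E'
from sim import *
s=state();az=-26;u=np.array([np.cos(np.radians(az)),np.sin(np.radians(az)),0])
print(s["qpos"].round(2),s["wrist_force"].round(1),delta(*pose(np.array([635.3,-315.8,60])-4*u,az,18),s))
s,i,im,o=snap("sc5",["cup"],"scene");print([(d["score"],d["at"]) for d in o["cup"]])
cv2.imwrite("pics/sc5c.png",cv2.resize(im[200:370,180:420,::-1],(800,566),interpolation=cv2.INTER_CUBIC))
E
python3 t.py
```

```text
[-0.2   1.25  0.63  2.19  2.98  1.28  0.9 ] [-0.3 -0.1  0.1] (array([ 0.17, -0.09,  0.  ]), array([ 0.2,  0.7, -0.2]))
[ 647.1 -322.5   52.5] [ 2.297 -0.538  1.65 ] [-0.204, 1.254, 0.633, 2.185, 2.984, 1.284, 0.903] 14.1
[(0.69, [272.6, 293.0])]
```

View pics/sc5c.png

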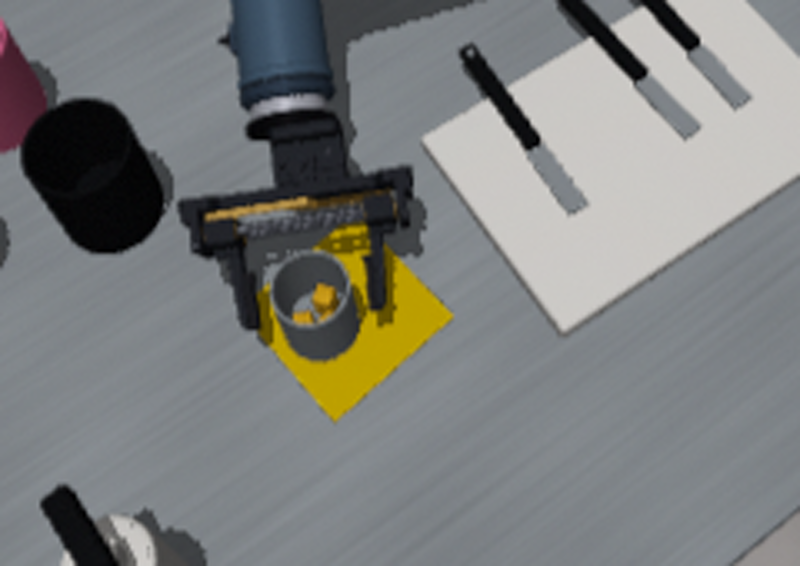

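The scene crop shows the open fingers on both sides of the beaker (rim about 313,290), clear of it. Closing and lifting now.

>>> jog_arm([
  {"ax":0,"ay":0,"az":0,"tx":0,"ty":0,"tz":0,"claw":0.6},
  {"ax":0,"ay":0,"az":0,"tx":0,"ty":0,"tz":0,"claw":0.6},
  {"ax":0,"ay":0,"az":0,"tx":0,"ty":0,"tz":0,"claw":0.6},
  {"ax":0,"ay":0,"az":0,"tx":0,"ty":0,"tz":0,"claw":0.6},
  {"ax":0,"ay":0,"az":0,"tx":0,"ty":0,"tz":0,"claw":0.6},
  {"ax":0,"ay":0,"az":0,"tx":0,"ty":0,"tz":0,"claw":0.6},
  {"ax":0,"ay":0,"az":0,"tx":0,"ty":0,"tz":0,"claw":0.6},
  {"ax":0,"ay":0,"az":0,"tx":0,"ty":0,"tz":0,"claw":0.6},
  {"ax":0,"ay":0,"az":0,"tx":0,"ty":0,"tz":0,"claw":0.6},
  {"ax":0,"ay":0,"az":0,"tx":0,"ty":0,"tz":0,"claw":0.6},
], grip_force=35)

```text
time_s: 15.07
position: [647.4, -322.6, 53.9]
tcp_rot: [2.295, -0.537, 1.653]
wrist_force: [-1.3, 4.0, 5.5]
grip_width: 63.7
grasp_force: 34.9
```

>>> jog_arm([
  {"ax":0,"ay":0,"az":0,"tx":0.5,"ty":0,"tz":-0.2,"claw":0.6},
  {"ax":0,"ay":0,"az":0,"tx":1.4,"ty":0,"tz":-0.5,"claw":0.6},
  {"ax":0,"ay":0,"az":0,"tx":2.8,"ty":0,"tz":-0.9,"claw":0.6},
  {"ax":0,"ay":0,"az":0,"tx":4.3,"ty":0,"tz":-1.4,"claw":0.6},
  {"ax":0,"ay":0,"az":0,"tx":6,"ty":0,"tz":-1.9,"claw":0.6},
  {"ax":0,"ay":0,"az":0,"tx":7.6,"ty":0,"tz":-2.5,"claw":0.6},
  {"ax":0,"ay":0,"az":0,"tx":9.2,"ty":0,"tz":-3,"claw":0.6},
  {"ax":0,"ay":0,"az":0,"tx":10.5,"ty":0,"tz":-3.4,"claw":0.6},
  {"ax":0,"ay":0,"az":0,"tx":11.2,"ty":0,"tz":-3.6,"claw":0.6},
  {"ax":0,"ay":0,"az":0,"tx":11.4,"ty":0,"tz":-3.7,"claw":0.6},
])

```text
time_s: 15.9
position: [647.6, -324.2, 174.4]
tcp_rot: [2.295, -0.539, 1.651]
wrist_force: [0.2, 0.4, -2.0]
grip_width: 64.2
grasp_force: 35.0
```

```bash
cat > t.py <<'E'
from sim import *
s=state();q=np.array(s["qpos"]);print(q.round(2),s["position"],s["grip_width"],s["grasp_force"])
# go to bowl with cup upright
off=s["position"]-fk(q)[0];print("model off",off)
for az2 in(10,20):
    p,Rt=pose([623,309,180],az2,18)
    for m,x in ik(p-off,Rt,12)[:2]:
        print(az2,m.round(2),x)
    # straight: total yaw about world z
    p1=np.array(s["position"])
    for n in(2,3):
        qq=q.copy();print("n",n)
        A0=R.from_rotvec(s["tcp_rot"]);
        for k in range(1,n+1):
            a=-26+(az2+26)*k/n;
            th0,th1=np.arctan2(-320,643),np.arctan2(309,623);th=th0+(th1-th0)*k/n;r=715+(695-715)*k/n
            pk,Rk=pose([r*np.cos(th),r*np.sin(th),180],a,18)
            c,M=fk(qq)[:2];tg=np.r_[R.from_matrix(M.T@Rk.as_matrix()).as_rotvec(degrees=True).round(),(M.T@(pk-off-c)/10).round(1)];print(tg);qq,_=exe(qq,[tg])
E
python3 t.py
```

```text
[-0.26  0.98  0.77  2.27  3.16  1.13  0.91] [ 647.5764102  -324.18628786  174.41027775] 64.2039826088076 34.95056181498512
model off [12.20739627 -1.69676393  9.28324992]
10 0.21 [-0.73  0.78 -0.04  2.19  2.51  1.13  1.7 ]
10 0.2 [-0.9   0.79  0.16  2.2   2.52  1.06  1.57]
n 2
[ 17.    1.   -6.   -2.5 -32.1  -7.1]
  q [-0.76  0.93  0.66  2.26  2.87  1.01  1.08] tcp [710.  -1. 165.] err 0.0 0.0
[ 17.   -0.   -5.   -3.7 -30.  -12.1]
  q [-1.23  0.88  0.55  2.23  2.56  0.93  1.27] tcp [628. 314. 165.] err 0.0 0.0
n 3
[ 12.    1.   -4.   -1.1 -22.   -2.9]
  q [-0.58  0.95  0.69  2.26  2.98  1.06  1.01] tcp [ 705. -112.  165.] err 0.0 0.0
[ 11.   -0.   -4.   -1.8 -21.2  -5.5]
  q [-0.91  0.91  0.62  2.26  2.78  0.98  1.14] tcp [699. 108. 165.] err 0.0 0.0
[ 12.   -0.   -3.   -2.2 -20.3  -7.5]
  q [-1.22  0.88  0.54  2.24  2.59  0.95  1.25] tcp [628. 314. 165.] err 0.0 0.0
20 0.17 [-0.68  0.78  0.03  2.23  2.82  1.12  1.59]
20 0.15 [-0.83  0.79  0.2   2.25  2.83  1.1   1.46]
n 2
[ 22.    1.   -7.   -2.5 -32.3  -7.1]
  q [-0.69  0.92  0.65  2.27  3.01  1.09  1.05] tcp [711.   0. 165.] err 0.0 0.0
[ 22.   -1.   -7.   -3.2 -31.1  -9.6]
  q [-1.09  0.85  0.51  2.27  2.89  1.05  1.2 ] tcp [628. 317. 165.] err 0.0 0.0
n 3
[ 15.    1.   -5.   -1.1 -22.1  -2.9]
  q [-0.55  0.95  0.69  2.27  3.07  1.11  1.  ] tcp [ 706. -111.  165.] err 0.0 0.0
[ 14.   -0.   -5.   -1.4 -21.6  -4.4]
  q [-0.84  0.91  0.61  2.27  2.96  1.08  1.11] tcp [700. 110. 165.] err 0.0 0.0
[ 15.   -0.   -4.   -1.5 -21.1  -5.4]
  q [-1.1   0.86  0.52  2.27  2.88  1.07  1.2 ] tcp [628. 316. 165.] err 0.0 0.0
```

>>> jog_arm([
  {"ax":1,"ay":0,"az":0,"tx":0,"ty":-1,"tz":-0.1,"claw":0.6},
  {"ax":2,"ay":0,"az":-1,"tx":-0.1,"ty":-3,"tz":-0.4,"claw":0.6},
  {"ax":4,"ay":0,"az":-1,"tx":-0.3,"ty":-5.5,"tz":-0.7,"claw":0.6},
  {"ax":6,"ay":0,"az":-2,"tx":-0.4,"ty":-8,"tz":-1,"claw":0.6},
  {"ax":7,"ay":0,"az":-2,"tx":-0.5,"ty":-10.5,"tz":-1.4,"claw":0.6},
  {"ax":9,"ay":1,"az":-3,"tx":-0.6,"ty":-13,"tz":-1.7,"claw":0.6},
  {"ax":11,"ay":1,"az":-4,"tx":-0.8,"ty":-15.5,"tz":-2,"claw":0.6},
  {"ax":12,"ay":1,"az":-4,"tx":-0.9,"ty":-18,"tz":-2.4,"claw":0.6},
  {"ax":14,"ay":1,"az":-5,"tx":-1,"ty":-20.3,"tz":-2.7,"claw":0.6},
  {"ax":15,"ay":1,"az":-5,"tx":-1.1,"ty":-22.1,"tz":-2.9,"claw":0.6},
])

```text
time_s: 16.73
position: [718.2, -109.1, 171.5]
tcp_rot: [2.446, -0.219, 1.788]
wrist_force: [-0.1, 0.3, -2.5]
grip_width: 64.1
grasp_force: 35.0
```

>>> jog_arm([
  {"ax":1,"ay":0,"az":0,"tx":-0.1,"ty":-2.1,"tz":-0.4,"claw":0.6},
  {"ax":3,"ay":0,"az":-1,"tx":-0.3,"ty":-4.3,"tz":-0.9,"claw":0.6},
  {"ax":4,"ay":0,"az":-1,"tx":-0.4,"ty":-6.5,"tz":-1.3,"claw":0.6},
  {"ax":6,"ay":0,"az":-2,"tx":-0.6,"ty":-8.6,"tz":-1.8,"claw":0.6},
  {"ax":7,"ay":0,"az":-2,"tx":-0.7,"ty":-10.8,"tz":-2.2,"claw":0.6},
  {"ax":8,"ay":0,"az":-3,"tx":-0.8,"ty":-13,"tz":-2.6,"claw":0.6},
  {"ax":10,"ay":0,"az":-4,"tx":-1,"ty":-15.1,"tz":-3.1,"claw":0.6},
  {"ax":11,"ay":0,"az":-4,"tx":-1.1,"ty":-17.3,"tz":-3.5,"claw":0.6},
  {"ax":13,"ay":0,"az":-5,"tx":-1.3,"ty":-19.5,"tz":-4,"claw":0.6},
  {"ax":14,"ay":0,"az":-5,"tx":-1.4,"ty":-21.6,"tz":-4.4,"claw":0.6},
])

```text
time_s: 17.57
position: [711.0, 110.4, 172.6]
tcp_rot: [-2.502, -0.111, -1.83]
wrist_force: [0.2, 0.2, -2.6]
grip_width: 63.7
grasp_force: 35.0
```

>>> jog_arm([
  {"ax":2,"ay":0,"az":0,"tx":-0.2,"ty":-2.4,"tz":-0.6,"claw":0.6},
  {"ax":3,"ay":0,"az":-1,"tx":-0.3,"ty":-4.8,"tz":-1.2,"claw":0.6},
  {"ax":5,"ay":0,"az":-1,"tx":-0.5,"ty":-7.2,"tz":-1.8,"claw":0.6},
  {"ax":7,"ay":0,"az":-2,"tx":-0.7,"ty":-9.6,"tz":-2.4,"claw":0.6},
  {"ax":8,"ay":0,"az":-2,"tx":-0.8,"ty":-12,"tz":-3,"claw":0.6},
  {"ax":10,"ay":0,"az":-3,"tx":-1,"ty":-14.4,"tz":-3.7,"claw":0.6},
  {"ax":12,"ay":0,"az":-3,"tx":-1.2,"ty":-16.7,"tz":-4.3,"claw":0.6},
  {"ax":13,"ay":0,"az":-4,"tx":-1.3,"ty":-18.9,"tz":-4.8,"claw":0.6},
  {"ax":14,"ay":0,"az":-4,"tx":-1.4,"ty":-20.5,"tz":-5.2,"claw":0.6},
  {"ax":15,"ay":0,"az":-4,"tx":-1.5,"ty":-21.1,"tz":-5.4,"claw":0.6},
])

```text
time_s: 18.4
position: [637.9, 319.3, 173.2]
tcp_rot: [-2.34, -0.413, -1.709]
wrist_force: [0.4, 0.5, -1.5]
grip_width: 64.0
grasp_force: 35.0
```

```bash
cat > t.py <<'E'
from sim import *
s=state();q=np.array(s["qpos"]);print(q.round(2),s["position"].round(1),s["grip_width"],s["time_s"])
for n in("top","scene"):
    _,i,im,o=snap(n+"6",["bowl"],n)
    for d in o["bowl"][:2]:print(n,d["score"],d["at"],fitcyl([(i,d["mask"])],PROF["bowl"],(623,309),False))
off=s["position"]-fk(q)[0]
for az in(10,20,28):
  for G in([623,322,145],):
    qq=q.copy();print(az)
    for r in(0,50,100,150,165):
        p,Rt=pose(G,az,18,r);c,M=fk(qq)[:2];tg=np.r_[R.from_matrix(M.T@Rt.as_matrix()).as_rotvec(degrees=True).round(),(M.T@(p-off-c)/10).round(1)]
        qq,_=exe(qq,[tg]);
        cupd=np.cos(np.radians(18))*R.from_matrix(fk(qq)[1]).apply([1,0,0])-np.sin(np.radians(18))*fk(qq)[1][:,2]
        rim=fk(qq)[0]+off+fk(qq)[1][:,2]*-15+cupd*28;print(r,"rim",rim.round(),"tilt",np.degrees(np.arccos(cupd[2])).round())
E
python3 t.py
```

```text
[-1.1   0.86  0.53  2.28  2.9   1.08  1.18] [637.9 319.3 173.2] 64.03522849200073 18.4
[637.9 319.3 173.2] [-2.34  -0.413 -1.709] [-1.099, 0.864, 0.529, 2.285, 2.902, 1.079, 1.177] 18.4
top 0.84 [201.6, 154.0] (array([623.1, 307.4]), np.float64(0.742))
top 0.51 [278.2, 169.8] (array([623., 309.]), np.float64(1.0))
[638.9 315.7 173.1] [-2.344 -0.409 -1.712] [-1.096, 0.865, 0.531, 2.286, 2.902, 1.079, 1.177] 18.5
scene 0.71 [436.7, 183.2] (array([623.6, 306.7]), np.float64(0.155))
scene 0.29 [337.2, 238.6] (array([623., 309.]), np.float64(1.0))
10
  q [-1.21  0.96  0.51  2.21  2.56  0.97  1.23] tcp [629. 318. 132.] err 0.0 0.0
0 rim [627. 322. 172.] tilt 0.0
  q [-0.98  0.88  0.24  2.18  2.52  1.09  0.59] tcp [629. 318. 132.] err 0.0 0.0
50 rim [627. 302. 163.] tilt 48.0
  q [-0.75  0.87 -0.02  2.16  2.52  1.18 -0.1 ] tcp [629. 318. 132.] err 0.0 0.0
100 rim [622. 295. 142.] tilt 94.0
  q [-0.53  0.9  -0.27  2.14  2.54  1.27 -0.8 ] tcp [629. 318. 132.] err 0.0 0.0
150 rim [614. 307. 124.] tilt 134.0
  q [-0.47  0.91 -0.35  2.14  2.56  1.3  -1.  ] tcp [629. 318. 132.] err 0.0 0.0
165 ri
[... 491 characters left out ...]
.0
  q [-0.28  0.93 -0.44  2.17  2.82  1.26 -0.93] tcp [628. 321. 132.] err 0.0 0.0
165 rim [614. 311. 122.] tilt 141.0
28
  q [-1.02  0.96  0.51  2.26  3.07  1.21  1.14] tcp [627. 324. 132.] err 0.0 0.0
0 rim [626. 324. 172.] tilt 0.0
  q [-0.76  0.88  0.21  2.23  3.05  1.2   0.54] tcp [627. 324. 132.] err 0.0 0.0
50 rim [633. 305. 163.] tilt 47.0
  q [-0.51  0.87 -0.07  2.21  3.05  1.2  -0.1 ] tcp [627. 324. 132.] err 0.0 0.0
100 rim [630. 296. 142.] tilt 93.0
  q [-0.25  0.91 -0.36  2.18  3.06  1.2  -0.74] tcp [627. 324. 132.] err 0.0 0.0
150 rim [619. 305. 124.] tilt 134.0
  q [-0.18  0.94 -0.45  2.18  3.06  1.2  -0.92] tcp [627. 324. 132.] err 0.0 0.0
165 rim [615. 310. 122.] tilt 141.0
```

Run:
```python
from h import *
print(delta(*pose([625,332,140],20,18,0)))
```

```text
(array([-3.42, -2.23,  2.18]), array([ 0.1, -0.3, -0.3]))
```

>>> jog_arm([
  {"ax":0,"ay":0,"az":3,"tx":-0.5,"ty":-0.3,"tz":0.3,"claw":0.6},
  {"ax":0,"ay":0,"az":8,"tx":-1,"ty":-0.6,"tz":0.6,"claw":0.6},
  {"ax":0,"ay":0,"az":14,"tx":-1.5,"ty":-1,"tz":0.9,"claw":0.6},
  {"ax":0,"ay":0,"az":20,"tx":-2,"ty":-1.3,"tz":1.3,"claw":0.6},
  {"ax":0,"ay":0,"az":26,"tx":-2.5,"ty":-1.6,"tz":1.6,"claw":0.6},
  {"ax":0,"ay":0,"az":32,"tx":-3,"ty":-1.9,"tz":1.9,"claw":0.6},
  {"ax":0,"ay":0,"az":38,"tx":-3.4,"ty":-2.2,"tz":2.2,"claw":0.6},
  {"ax":0,"ay":0,"az":44,"tx":-3.4,"ty":-2.2,"tz":2.2,"claw":0.6},
  {"ax":0,"ay":0,"az":50,"tx":-3.4,"ty":-2.2,"tz":2.2,"claw":0.6},
  {"ax":0,"ay":0,"az":55,"tx":-3.4,"ty":-2.2,"tz":2.2,"claw":0.6},
])

```text
time_s: 19.43
position: [642.7, 337.2, 134.0]
tcp_rot: [-1.98, 0.638, -1.204]
wrist_force: [0.4, -0.2, -2.2]
grip_width: 64.1
grasp_force: 35.0
```

>>> jog_arm([
  {"ax":0,"ay":0,"az":4,"tx":0,"ty":0,"tz":0,"claw":0.6},
  {"ax":0,"ay":0,"az":8,"tx":0,"ty":0,"tz":0,"claw":0.6},
  {"ax":0,"ay":0,"az":12,"tx":0,"ty":0,"tz":0,"claw":0.6},
  {"ax":0,"ay":0,"az":16,"tx":0,"ty":0,"tz":0,"claw":0.6},
  {"ax":0,"ay":0,"az":20,"tx":0,"ty":0,"tz":0,"claw":0.6},
  {"ax":0,"ay":0,"az":24,"tx":0,"ty":0,"tz":0,"claw":0.6},
  {"ax":0,"ay":0,"az":28,"tx":0,"ty":0,"tz":0,"claw":0.6},
  {"ax":0,"ay":0,"az":31,"tx":0,"ty":0,"tz":0,"claw":0.6},
  {"ax":0,"ay":0,"az":34,"tx":0,"ty":0,"tz":0,"claw":0.6},
  {"ax":0,"ay":0,"az":37,"tx":0,"ty":0,"tz":0,"claw":0.6},
])

```text
time_s: 20.27
position: [642.8, 336.9, 133.9]
tcp_rot: [-1.581, 1.161, -0.8]
wrist_force: [0.4, 0.4, -2.0]
grip_width: 63.8
grasp_force: 35.0
```

>>> jog_arm([
  {"ax":0,"ay":0,"az":3,"tx":0,"ty":0,"tz":0,"claw":0.6},
  {"ax":0,"ay":0,"az":6,"tx":0,"ty":0,"tz":0,"claw":0.6},
  {"ax":0,"ay":0,"az":9,"tx":0,"ty":0,"tz":0,"claw":0.6},
  {"ax":0,"ay":0,"az":12,"tx":0,"ty":0,"tz":0,"claw":0.6},
  {"ax":0,"ay":0,"az":15,"tx":0,"ty":0,"tz":0,"claw":0.6},
  {"ax":0,"ay":0,"az":18,"tx":0,"ty":0,"tz":0,"claw":0.6},
  {"ax":0,"ay":0,"az":21,"tx":0,"ty":0,"tz":0,"claw":0.6},
  {"ax":0,"ay":0,"az":24,"tx":0,"ty":0,"tz":0,"claw":0.6},
  {"ax":0,"ay":0,"az":27,"tx":0,"ty":0,"tz":0,"claw":0.6},
  {"ax":0,"ay":0,"az":30,"tx":0,"ty":0,"tz":0,"claw":0.6},
])

```text
time_s: 21.1
position: [642.8, 336.7, 133.7]
tcp_rot: [-1.191, 1.486, -0.452]
wrist_force: [-0.3, 0.8, -2.7]
grip_width: 64.0
grasp_force: 35.0
```

>>> jog_arm([
  {"ax":0,"ay":0,"az":4,"tx":0,"ty":0,"tz":0,"claw":0.6},
  {"ax":0,"ay":0,"az":8,"tx":0,"ty":0,"tz":0,"claw":0.6},
  {"ax":0,"ay":0,"az":12,"tx":0,"ty":0,"tz":0,"claw":0.6},
  {"ax":0,"ay":0,"az":16,"tx":0,"ty":0,"tz":0,"claw":0.6},
  {"ax":0,"ay":0,"az":20,"tx":0,"ty":0,"tz":0,"claw":0.6},
  {"ax":0,"ay":0,"az":24,"tx":0,"ty":0,"tz":0,"claw":0.6},
  {"ax":0,"ay":0,"az":28,"tx":0,"ty":0,"tz":0,"claw":0.6},
  {"ax":0,"ay":0,"az":32,"tx":0,"ty":0,"tz":0,"claw":0.6},
  {"ax":0,"ay":0,"az":36,"tx":0,"ty":0,"tz":0,"claw":0.6},
  {"ax":0,"ay":0,"az":40,"tx":0,"ty":0,"tz":0,"claw":0.6},
])

```text
time_s: 21.93
position: [642.9, 336.7, 133.6]
tcp_rot: [-0.602, 1.781, 0.026]
wrist_force: [-0.1, -0.4, -1.6]
grip_width: 63.7
grasp_force: 35.0
```

```bash
cat > t.py <<'E'
from sim import *
s=state();print(s["qpos"].round(2),s["grip_width"])
_,i,im,o=snap("sc7",["bowl","chunk1"],"scene")
for k in o:
    for d in o[k]:print(k,d["score"],d["at"],d["mask"].sum())
cv2.imwrite("pics/sc7c.png",cv2.resize(im[90:270,330:570,::-1],(800,600),interpolation=cv2.INTER_CUBIC))
E
python3 t.py
```

```text
[-0.32  0.91 -0.44  2.19  2.8   1.27 -0.89] 63.74670737927764
[642.9 336.7 133.6] [-0.602  1.781  0.026] [-0.316, 0.908, -0.436, 2.186, 2.797, 1.271, -0.895] 21.9
bowl 0.75 [437.5, 181.6] 1075
chunk1 0.57 [416.7, 147.3] 59
```

View pics/sc7c.png

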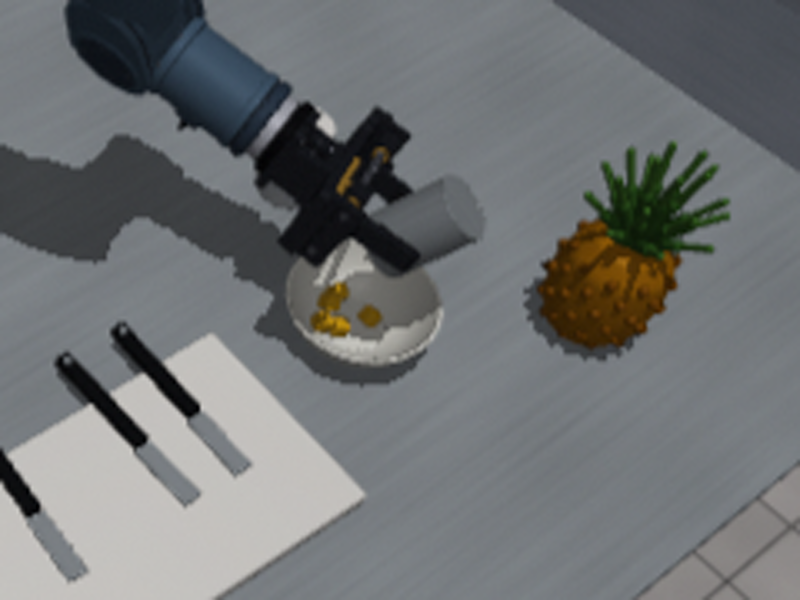

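The crop shows the beaker tipped over the bowl, with the chunks in the bowl around (340,310). I see none on the table. Unrolling now.

>>> jog_arm([
  {"ax":0,"ay":0,"az":-7,"tx":0,"ty":0,"tz":0,"claw":0.6},
  {"ax":0,"ay":0,"az":-14,"tx":0,"ty":0,"tz":0,"claw":0.6},
  {"ax":0,"ay":0,"az":-21,"tx":0,"ty":0,"tz":0,"claw":0.6},
  {"ax":0,"ay":0,"az":-28,"tx":0,"ty":0,"tz":0,"claw":0.6},
  {"ax":0,"ay":0,"az":-35,"tx":0,"ty":0,"tz":0,"claw":0.6},
  {"ax":0,"ay":0,"az":-42,"tx":0,"ty":0,"tz":0,"claw":0.6},
  {"ax":0,"ay":0,"az":-49,"tx":0,"ty":0,"tz":0,"claw":0.6},
  {"ax":0,"ay":0,"az":-56,"tx":0,"ty":0,"tz":0,"claw":0.6},
  {"ax":0,"ay":0,"az":-63,"tx":0,"ty":0,"tz":0,"claw":0.6},
  {"ax":0,"ay":0,"az":-70,"tx":0,"ty":0,"tz":0,"claw":0.6},
])

```text
time_s: 22.92
position: [642.2, 338.8, 134.5]
tcp_rot: [-1.589, 1.151, -0.805]
wrist_force: [-0.1, -0.4, -0.9]
grip_width: 63.9
grasp_force: 35.0
```

>>> jog_arm([
  {"ax":0,"ay":0,"az":-7,"tx":0,"ty":0,"tz":0,"claw":0.6},
  {"ax":0,"ay":0,"az":-14,"tx":0,"ty":0,"tz":0,"claw":0.6},
  {"ax":0,"ay":0,"az":-21,"tx":0,"ty":0,"tz":0,"claw":0.6},
  {"ax":0,"ay":0,"az":-28,"tx":0,"ty":0,"tz":0,"claw":0.6},
  {"ax":0,"ay":0,"az":-35,"tx":0,"ty":0,"tz":0,"claw":0.6},
  {"ax":0,"ay":0,"az":-42,"tx":0,"ty":0,"tz":0,"claw":0.6},
  {"ax":0,"ay":0,"az":-49,"tx":0,"ty":0,"tz":0,"claw":0.6},
  {"ax":0,"ay":0,"az":-56,"tx":0,"ty":0,"tz":0,"claw":0.6},
  {"ax":0,"ay":0,"az":-63,"tx":0,"ty":0,"tz":0,"claw":0.6},
  {"ax":0,"ay":0,"az":-70,"tx":0,"ty":0,"tz":0,"claw":0.6},
])

```text
time_s: 23.75
position: [642.1, 339.3, 134.7]
tcp_rot: [-2.243, 0.036, -1.533]
wrist_force: [0.1, -0.1, -1.3]
grip_width: 64.0
grasp_force: 34.9
```

>>> jog_arm([
  {"ax":0,"ay":0,"az":-6,"tx":0,"ty":0,"tz":0,"claw":0.6},
  {"ax":0,"ay":0,"az":-12,"tx":0,"ty":0,"tz":0,"claw":0.6},
  {"ax":0,"ay":0,"az":-18,"tx":0,"ty":0,"tz":0,"claw":0.6},
  {"ax":0,"ay":0,"az":-22,"tx":0,"ty":0,"tz":0,"claw":0.6},
  {"ax":0,"ay":0,"az":-22,"tx":1,"ty":0,"tz":-0.3,"claw":0.6},
  {"ax":0,"ay":0,"az":-22,"tx":2,"ty":0,"tz":-0.7,"claw":0.6},
  {"ax":0,"ay":0,"az":-22,"tx":3.5,"ty":0,"tz":-1.1,"claw":0.6},
  {"ax":0,"ay":0,"az":-22,"tx":4.5,"ty":0,"tz":-1.5,"claw":0.6},
  {"ax":0,"ay":0,"az":-22,"tx":5.3,"ty":0,"tz":-1.7,"claw":0.6},
  {"ax":0,"ay":0,"az":-22,"tx":5.3,"ty":0,"tz":-1.7,"claw":0.6},
])

```text
time_s: 24.58
position: [648.7, 318.5, 189.2]
tcp_rot: [-2.343, -0.402, -1.717]
wrist_force: [-0.1, -0.5, -0.9]
grip_width: 63.8
grasp_force: 35.0
```

```bash
cat > t.py <<'E'
from sim import *
s=state();q=np.array(s["qpos"]);print(q.round(2),s["position"].round(1),s["grip_width"])
for n in("top","scene"):
    _,i,im,o=snap(n+"8",["bowl","chunk1"],n)
    for d in o["chunk1"]:print(n,round(d["score"],2),np.round(d["at"]),d["mask"].sum(),onz(n,d["at"],20,i).round()[:2])
    cv2.imwrite(f"pics/{n}8c.png",cv2.resize(im[120:240,130:330,::-1] if n=="top" else im[110:260,360:560,::-1],(800,480 if n=="top" else 600),interpolation=cv2.INTER_CUBIC))
off=s["position"]-fk(q)[0]
mc=np.array([636.5,-293]);u=np.array([np.cos(np.radians(-26)),np.sin(np.radians(-26))])
ge=mc-4*u;qq=q.copy()
for k in(1,2,3):
    a=20-46*k/3;th0,th1=np.arctan2(332,625),np.arctan2(ge[1],ge[0]);th=th0+(th1-th0)*k/3;r=705+(np.hypot(*ge)-705)*k/3
    pk,Rk=pose([r*np.cos(th),r*np.sin(th),185],a,18);c,M=fk(qq)[:2];tg=np.r_[R.from_matrix(M.T@Rk.as_matrix()).as_rotvec(degrees=True).round(),(M.T@(pk-off-c)/10).round(1)];print(tg);qq,_=exe(qq,[tg])
E
python3 t.py
```

```text
[-1.1   0.83  0.55  2.27  2.91  1.04  1.19] [648.7 318.5 189.2] 63.78194505614171
[648.7 318.5 189.2] [-2.343 -0.402 -1.717] [-1.098, 0.83, 0.547, 2.27, 2.912, 1.035, 1.189] 24.6
[647.4 320.3 186.2] [-2.345 -0.407 -1.713] [-1.099, 0.835, 0.545, 2.269, 2.911, 1.035, 1.189] 24.7
[-14.   -0.    4.   -1.1  19.9  -0.5]
  q [-0.86  0.89  0.62  2.28  2.97  1.07  1.1 ] tcp [696. 122. 172.] err 0.0 0.0
[-15.   -0.    5.   -0.5  21.8  -1.6]
  q [-0.59  0.93  0.7   2.29  3.04  1.1   1.  ] tcp [699. -96. 172.] err 0.0 0.0
[-15.   -0.    4.   -0.6  21.7  -2.2]
  q [-0.31  0.98  0.78  2.29  3.11  1.13  0.92] tcp [ 637. -305.  172.] err 0.0 0.0
```

View pics/scene8c.png

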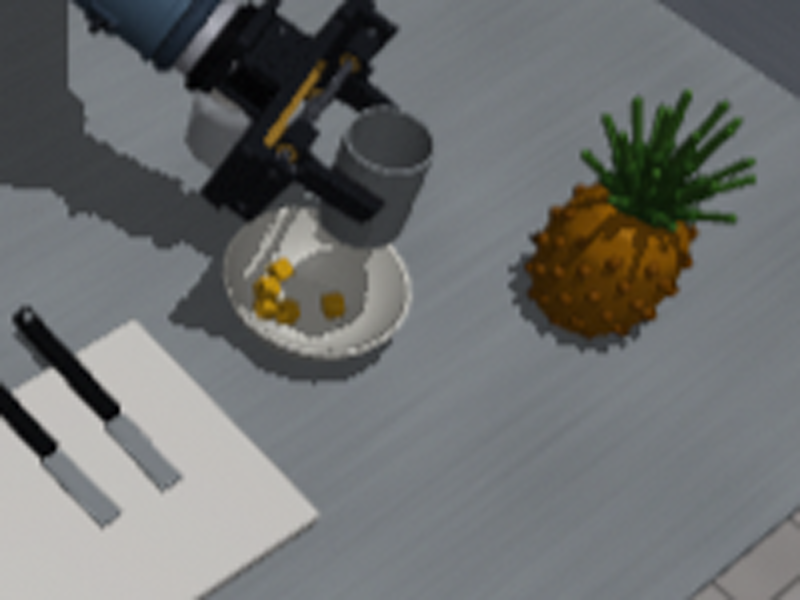

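The beaker is empty and about five chunks lie in the bowl (270,290). Taking the beaker back to the mat.

>>> jog_arm([
  {"ax":-1,"ay":0,"az":0,"tx":0,"ty":1,"tz":0,"claw":0.6},
  {"ax":-3,"ay":0,"az":1,"tx":-0.2,"ty":4,"tz":-0.1,"claw":0.6},
  {"ax":-5,"ay":0,"az":1,"tx":-0.4,"ty":7,"tz":-0.2,"claw":0.6},
  {"ax":-7,"ay":0,"az":2,"tx":-0.6,"ty":10,"tz":-0.3,"claw":0.6},
  {"ax":-9,"ay":0,"az":3,"tx":-0.7,"ty":13,"tz":-0.3,"claw":0.6},
  {"ax":-11,"ay":0,"az":3,"tx":-0.9,"ty":16,"tz":-0.4,"claw":0.6},
  {"ax":-13,"ay":0,"az":4,"tx":-1,"ty":18.5,"tz":-0.5,"claw":0.6},
  {"ax":-14,"ay":0,"az":4,"tx":-1.1,"ty":19.9,"tz":-0.5,"claw":0.6},
  {"ax":-14,"ay":0,"az":4,"tx":-1.1,"ty":19.9,"tz":-0.5,"claw":0.6},
  {"ax":-14,"ay":0,"az":4,"tx":-1.1,"ty":19.9,"tz":-0.5,"claw":0.6},
])

```text
time_s: 25.72
position: [707.7, 130.7, 175.8]
tcp_rot: [-2.492, -0.121, -1.821]
wrist_force: [0.5, 1.2, -1.3]
grip_width: 64.1
grasp_force: 35.0
```

>>> jog_arm([
  {"ax":-1,"ay":0,"az":0,"tx":0,"ty":2,"tz":-0.1,"claw":0.6},
  {"ax":-3,"ay":0,"az":1,"tx":-0.1,"ty":5,"tz":-0.3,"claw":0.6},
  {"ax":-5,"ay":0,"az":2,"tx":-0.2,"ty":8,"tz":-0.6,"claw":0.6},
  {"ax":-8,"ay":0,"az":3,"tx":-0.3,"ty":11,"tz":-0.8,"claw":0.6},
  {"ax":-10,"ay":0,"az":3,"tx":-0.4,"ty":14,"tz":-1,"claw":0.6},
  {"ax":-12,"ay":0,"az":4,"tx":-0.4,"ty":17,"tz":-1.2,"claw":0.6},
  {"ax":-13,"ay":0,"az":4,"tx":-0.5,"ty":19.5,"tz":-1.4,"claw":0.6},
  {"ax":-15,"ay":0,"az":5,"tx":-0.5,"ty":21.8,"tz":-1.6,"claw":0.6},
  {"ax":-15,"ay":0,"az":5,"tx":-0.5,"ty":21.8,"tz":-1.6,"claw":0.6},
  {"ax":-15,"ay":0,"az":5,"tx":-0.5,"ty":21.8,"tz":-1.6,"claw":0.6},
])

```text
time_s: 26.55
position: [711.6, -88.1, 176.8]
tcp_rot: [2.443, -0.224, 1.787]
wrist_force: [-0.1, 1.1, -2.7]
grip_width: 64.0
grasp_force: 35.0
```

>>> jog_arm([
  {"ax":-1,"ay":0,"az":0,"tx":0,"ty":2,"tz":-0.2,"claw":0.6},
  {"ax":-3,"ay":0,"az":1,"tx":-0.1,"ty":5,"tz":-0.5,"claw":0.6},
  {"ax":-5,"ay":0,"az":2,"tx":-0.2,"ty":8,"tz":-0.8,"claw":0.6},
  {"ax":-8,"ay":0,"az":2,"tx":-0.3,"ty":11,"tz":-1.1,"claw":0.6},
  {"ax":-10,"ay":0,"az":3,"tx":-0.4,"ty":14,"tz":-1.4,"claw":0.6},
  {"ax":-12,"ay":0,"az":3,"tx":-0.5,"ty":17,"tz":-1.7,"claw":0.6},
  {"ax":-13,"ay":0,"az":4,"tx":-0.6,"ty":19.5,"tz":-2,"claw":0.6},
  {"ax":-15,"ay":0,"az":4,"tx":-0.6,"ty":21.7,"tz":-2.2,"claw":0.6},
  {"ax":-15,"ay":0,"az":4,"tx":-0.6,"ty":21.7,"tz":-2.2,"claw":0.6},
  {"ax":-15,"ay":0,"az":4,"tx":-0.6,"ty":21.7,"tz":-2.2,"claw":0.6},
])

```text
time_s: 27.38
position: [650.0, -297.4, 177.4]
tcp_rot: [2.277, -0.514, 1.662]
wrist_force: [0.9, 0.4, -1.9]
grip_width: 64.1
grasp_force: 35.0
```

```bash
cat > t.py <<'E'
from sim import *
s=state();q=np.array(s["qpos"]);print(q.round(2),s["position"].round(1))
u=np.array([np.cos(np.radians(-26)),np.sin(np.radians(-26)),0])
for z in(75,61.5): 
    d=delta(*pose(np.array([636.5,-293,z])-4*u,-26,18),s);print(z,d)
exe(q,[[*d[1],*d[0]]])
E
python3 t.py
```

```text
[-0.33  0.98  0.76  2.3   3.09  1.13  0.94] [ 650.  -297.4  177.4]
75 (array([-10.33,   0.06,   3.27]), array([ 0.2, -0.4,  0.7]))
61.5 (array([-11.61,   0.04,   3.68]), array([ 0.2, -0.4,  0.7]))
  q [-0.26  1.26  0.62  2.19  2.93  1.27  0.91] tcp [ 637. -297.   46.] err 0.0 0.0
```

>>> jog_arm([
  {"ax":0,"ay":-1,"az":1,"tx":-1,"ty":0,"tz":0.3,"claw":0.6},
  {"ax":0,"ay":-1,"az":1,"tx":-3,"ty":0,"tz":1,"claw":0.6},
  {"ax":0,"ay":-1,"az":1,"tx":-5,"ty":0,"tz":1.6,"claw":0.6},
  {"ax":0,"ay":-1,"az":1,"tx":-7,"ty":0,"tz":2.2,"claw":0.6},
  {"ax":0,"ay":-1,"az":1,"tx":-8.5,"ty":0,"tz":2.7,"claw":0.6},
  {"ax":0,"ay":-1,"az":1,"tx":-9.7,"ty":0,"tz":3.1,"claw":0.6},
  {"ax":0,"ay":-1,"az":1,"tx":-10.6,"ty":0,"tz":3.4,"claw":0.6},
  {"ax":0,"ay":-1,"az":1,"tx":-11.2,"ty":0,"tz":3.6,"claw":0.6},
  {"ax":0,"ay":-1,"az":1,"tx":-11.5,"ty":0,"tz":3.7,"claw":0.6},
  {"ax":0,"ay":-1,"az":1,"tx":-11.5,"ty":0,"tz":3.7,"claw":0.6},
])

```text
time_s: 28.22
position: [649.9, -298.4, 56.2]
tcp_rot: [2.297, -0.539, 1.652]
wrist_force: [0.3, 0.0, -1.0]
grip_width: 64.1
grasp_force: 35.0
```

>>> jog_arm([
  {"ax":0,"ay":0,"az":0,"tx":0,"ty":0,"tz":0,"claw":0.6},
  {"ax":0,"ay":0,"az":0,"tx":-0.1,"ty":0,"tz":0,"claw":0.6},
  {"ax":0,"ay":0,"az":0,"tx":-0.1,"ty":0,"tz":0,"claw":0.6},
  {"ax":0,"ay":0,"az":0,"tx":-0.2,"ty":0,"tz":0.1,"claw":0.6},
  {"ax":0,"ay":0,"az":0,"tx":-0.2,"ty":0,"tz":0.1,"claw":0.6},
  {"ax":0,"ay":0,"az":0,"tx":-0.2,"ty":0,"tz":0.1,"claw":0.6},
  {"ax":0,"ay":0,"az":0,"tx":-0.2,"ty":0,"tz":0.1,"claw":0.6},
  {"ax":0,"ay":0,"az":0,"tx":-0.2,"ty":0,"tz":0.1,"claw":0.6},
  {"ax":0,"ay":0,"az":0,"tx":-0.2,"ty":0,"tz":0.1,"claw":0.6},
  {"ax":0,"ay":0,"az":0,"tx":-0.2,"ty":0,"tz":0.1,"claw":0.6},
])

```text
time_s: 29.05
position: [649.9, -299.1, 54.6]
tcp_rot: [2.296, -0.54, 1.652]
wrist_force: [0.1, -0.9, -1.2]
grip_width: 64.1
grasp_force: 35.0
```

>>> jog_arm([
  {"ax":0,"ay":0,"az":0,"tx":-0.1,"ty":0,"tz":0,"claw":0.6},
  {"ax":0,"ay":0,"az":0,"tx":-0.1,"ty":0,"tz":0,"claw":0.6},
  {"ax":0,"ay":0,"az":0,"tx":-0.1,"ty":0,"tz":0,"claw":0.75},
  {"ax":0,"ay":0,"az":0,"tx":-0.1,"ty":0,"tz":0,"claw":0.8},
  {"ax":0,"ay":0,"az":0,"tx":-0.1,"ty":0,"tz":0,"claw":0.9},
  {"ax":0,"ay":0,"az":0,"tx":-0.1,"ty":0,"tz":0,"claw":1},
  {"ax":0,"ay":0,"az":0,"tx":-0.1,"ty":0,"tz":0,"claw":1},
  {"ax":0,"ay":0,"az":0,"tx":-0.1,"ty":0,"tz":0,"claw":1},
  {"ax":0,"ay":0,"az":0,"tx":-0.1,"ty":0,"tz":0,"claw":1},
  {"ax":0,"ay":0,"az":0,"tx":-0.1,"ty":0,"tz":0,"claw":1},
])

```text
time_s: 29.88
position: [649.7, -299.0, 53.6]
tcp_rot: [2.296, -0.54, 1.653]
wrist_force: [0.2, 0.7, -0.8]
grip_width: 88.4
grasp_force: 0.0
```

>>> jog_arm([
  {"ax":0,"ay":0,"az":0,"tx":0.5,"ty":0,"tz":-0.2,"claw":1},
  {"ax":0,"ay":0,"az":0,"tx":1.4,"ty":0,"tz":-0.5,"claw":1},
  {"ax":0,"ay":0,"az":0,"tx":3,"ty":0,"tz":-1,"claw":1},
  {"ax":0,"ay":0,"az":0,"tx":4.8,"ty":0,"tz":-1.6,"claw":1},
  {"ax":0,"ay":0,"az":0,"tx":6.6,"ty":0,"tz":-2.1,"claw":1},
  {"ax":0,"ay":0,"az":0,"tx":8.4,"ty":0,"tz":-2.7,"claw":1},
  {"ax":0,"ay":0,"az":0,"tx":10,"ty":0,"tz":-3.2,"claw":1},
  {"ax":0,"ay":0,"az":0,"tx":11.5,"ty":0,"tz":-3.7,"claw":1},
  {"ax":0,"ay":0,"az":0,"tx":13.3,"ty":0,"tz":-4.3,"claw":1},
  {"ax":0,"ay":0,"az":0,"tx":14,"ty":0,"tz":-4.5,"claw":1},
])

```text
time_s: 30.72
position: [650.8, -301.3, 204.0]
tcp_rot: [2.292, -0.541, 1.656]
wrist_force: [0.6, -0.4, 0.6]
grip_width: 88.0
grasp_force: 0.0
```

```bash
cat > t.py <<'E'
from sim import *
for n in("top","scene"):
    s,i,im,o=snap(n+"9",["cup","spatula1","bowl","chunk1"],n)
    for d in o["cup"][:2]:print(n,"cup",round(d["score"],2),d["at"],fitcyl([(i,d["mask"])],[(z+3,r) for z,r in PROF["cup"]],(637,-293),False))
    for d in o["chunk1"]:print("ch",round(d["score"],2),d["at"],onz(n,d["at"],15,i).round())
    for d in o["spatula1"]:print("sp",round(d["score"],2),[onz(n,p,28,i)[:2].round().tolist() for p in cv2.boxPoints(cv2.minAreaRect(quad(d["mask"])))])
q=np.array(s["qpos"]);print(q.round(2),s["position"].round(1))
_,i,_,o=load("w2");
for d in o["spatula1"]:
    c=quad(d["mask"]);(cx,cy),(w,h),a=cv2.minAreaRect(c);print("w2",[onz("",p,27,i)[:2].round().tolist() for p in cv2.boxPoints(((cx,cy),(w,h),a))])
# IK options for spatula grasp and insertion
for y in(103,43,-75):
  for p,roll in((75,180),(65,180),(90,180),(75,0),(65,0),(90,0)):
    o=ik(*pose([528,y,27],0,p,roll),10)
    if o:print(y,p,roll,round(o[0][0],2),o[0][1])
for h in(-90,-70,-110,-50):
  for pt in(0,15,25):
    for roll in(0,180):
      o=ik(*pose([432,-410,200],h,pt,roll),8)
      if o:print("ins",h,pt,roll,round(o[0][0],2),o[0][1])
E
python3 t.py
```

```text
[ 650.8 -301.3  204. ] [ 2.292 -0.541  1.656] [-0.334, 0.897, 0.799, 2.301, 3.146, 1.061, 0.932] 30.7
top cup 0.72 [377.0, 158.7] (array([ 637.4, -295.6]), np.float64(0.506))
sp 0.73 [[497.0, -60.0], [680.0, -74.0], [678.0, -94.0], [495.0, -80.0]]
sp 0.54 [[685.0, 112.0], [685.0, 95.0], [505.0, 91.0], [505.0, 108.0]]
sp 0.51 [[682.0, 53.0], [682.0, 36.0], [495.0, 34.0], [495.0, 50.0]]
[ 650.9 -300.1  199.7] [ 2.297 -0.539  1.651] [-0.333, 0.904, 0.795, 2.3, 3.145, 1.062, 0.932] 31.0
sp 0.8 [[498.0, 94.0], [493.0, 120.0], [688.0, 116.0], [691.0, 91.0]]
sp 0.76 [[496.0, 30.0], [491.0, 56.0], [685.0, 56.0], [688.0, 32.0]]
sp 0.67 [[493.0, -80.0], [491.0, -58.0], [685.0, -72.0], [685.0, -93.0]]
[-0.33  0.9   0.79  2.3   3.14  1.06  0.93] [ 650.9 -300.1  199.7]
w2 [[689.0, 111.0], [689.0, 91.0], [533.0, 95.0], [532.0, 117.0]]
w2 [[532.0, -61.0], [687.0, -73.0], [685.0, -93.0], [529.0, -83.0]]
w2 [[686.0, 54.0], [687.0, 34.0], [531.0, 32.0], [530.0, 54.0]]
103 75 180 0.34 [ 0.26  0.86 -0.72  2.06  1.47  0.57  0.02]
103 65 180 0.23 [ 0.21  0.84 -0.66  2.17  1.96  0.59 -0.49]
103 90 180 0.52
[... 1697 characters left out ...]
1.89]
ins -110 0 180 0.53 [-0.1   1.02  0.34  1.87  1.23  1.38 -1.22]
ins -110 15 0 0.51 [ 0.19  0.84 -0.01  1.88  1.32  1.4   1.99]
ins -110 15 180 0.5 [ 0.06  0.84  0.17  1.9   1.24  1.3  -1.13]
ins -110 25 0 0.51 [ 0.32  0.75 -0.13  1.89  1.29  1.33  2.08]
ins -110 25 180 0.49 [ 0.11  0.74  0.14  1.91  1.18  1.18 -1.02]
ins -50 0 0 0.03 [ 1.03  1.07 -0.52  2.37  3.04  1.85  2.  ]
ins -50 0 180 0.03 [ 1.04  1.07 -0.52  2.37  3.04  1.85 -1.14]
ins -50 15 0 0.03 [ 1.57  1.37 -1.2   2.37  2.99  1.55  2.73]
ins -50 15 180 0.03 [ 1.6   1.44 -1.24  2.37  3.02  1.56 -0.33]
ins -50 25 0 0.03 [ 1.26  0.78 -0.81  2.37  2.68  1.16  2.18]
ins -50 25 180 0.03 [ 1.26  0.78 -0.81  2.37  2.68  1.16 -0.96]
```

Beaker stands at about (637,-295), which is the mat centre. Next I'll plan the route to spatula 3 (y ≈ -72) and the insertion.

```bash
cat > t.py <<'E'
from sim import *
s=state();q=np.array(s["qpos"]);off=np.array([0,0,0])
def near(p,Rt,q,n=16):
    o=[x for m,x in ik(p,Rt,n) if m>.15];return sorted(o,key=lambda x:np.abs(x-q).max())
for y,az in((-71.5,-4.4),):
    o=near(*pose([522,y,140],az,80,180),q);print([x.tolist() for x in o[:3]])
    for g in o[:1]:
        for n in(4,5):print(n);qe=sparse(q,[g],n)
ins=[]
print("insertion from",qe.round(2))
for h in(-100,):
    tip=np.array([432,-410,176.])
    p,Rt=pose(tip+[0,0,40],h,10,0)
    o=near(p,Rt,qe);print([x.tolist() for x in o[:3]])
    for n in(3,4):
        print(n);sparse(qe,[o[0]],n)
E
python3 t.py
```

```text
[[0.82, 0.73, -0.99, 2.0, 0.99, 0.75, 0.75], [0.79, 0.7, -0.94, 2.0, 0.94, 0.71, 0.78], [0.79, 0.7, -0.94, 2.0, 0.94, 0.71, 0.78]]
4
-19 2 34 -6.1 7.2 0.5
  q [-0.26  0.95  0.61  2.24  2.68  0.89  0.64] tcp [ 595. -356.  130.] err 0.0 0.0
-22 -1 36 -5.5 6.6 -2.9
  q [-0.26  0.88  0.5   2.2   2.2   0.55  0.45] tcp [ 533. -339.   67.] err 0.0 0.0
-24 -3 34 -6.5 5.6 -7.5
  q [-0.24  0.71  0.39  2.15  1.09  0.27  0.99] tcp [ 504. -231.   45.] err 0.0 0.0
-27 -5 30 -7.8 7.7 -13.9
  q [ 0.24  0.47 -0.23  2.05  0.27  0.47  1.32] tcp [525. -73. 122.] err 0.0 0.0
5
-15 2 27 -4.6 6.1 0.8
  q [-0.27  0.95  0.64  2.25  2.77  0.95  0.69] tcp [ 607. -350.  144.] err 0.0 0.0
-17 0 29 -4.2 6 -1.3
  q [-0.25  0.92  0.52  2.22  2.4   0.71  0.5 ] tcp [ 556. -358.   90.] err 0.0 0.0
-18 -1 28 -4.3 5.3 -3.8
  q [-0.3   0.85  0.51  2.19  1.94  0.39  0.44] tcp [ 515. -306.   49.] err 0.0 0.0
-21 -3 26 -5.3 5.2 -7.3
  q [-0.11  0.64  0.23  2.12  0.9   0.33  1.1 ] tcp [ 504. -202.   51.] err 0.0 0.0
-22 -4 24 -6.1 7.5 -11.3
  q [ 0.26  0.48 -0.25  2.04  0.27  0.48  1.32] tcp [525. -74. 123.] err 0.0 0.0
inse
[... 218 characters left out ...]
[ 0.16  0.61 -0.07  2.04  0.66  0.71  1.49] tcp [ 443. -200.   72.] err 0.0 0.0
16 24 -27 9 -11.1 2.2
  q [0.06 0.73 0.09 2.03 1.04 0.98 1.68] tcp [ 401. -334.  105.] err 0.0 0.0
15 28 -25 10.4 -9.9 -0.7
  q [-0.05  0.84  0.26  2.04  1.42  1.24  1.89] tcp [ 426. -428.  211.] err 0.0 0.0
4
13 15 -21 6.4 -9.6 3.7
  q [ 0.17  0.58 -0.11  2.04  0.57  0.66  1.45] tcp [ 462. -165.   76.] err 0.0 0.0
12 16 -20 7.1 -8.3 3
  q [0.11 0.67 0.01 2.04 0.86 0.83 1.58] tcp [ 414. -268.   77.] err 0.0 0.0
12 19 -20 7.6 -7.5 1.5
  q [0.03 0.76 0.14 2.04 1.15 1.02 1.72] tcp [ 400. -363.  125.] err 0.0 0.0
10 21 -19 8.5 -7 -0.1
  q [-0.05  0.83  0.27  2.04  1.41  1.23  1.91] tcp [ 426. -427.  211.] err 0.0 0.0
```

```bash
cat >> sim.py <<'E'
def cart(s,q,pts,Rt,fr=None,off=None):
    "calls through TCP points pts, orientation slerped to Rt by fractions; s: (pos,rotvec) true start"
    off=s[0]-fk(q)[0] if off is None else off;R0=R.from_rotvec(s[1]);dr=(Rt*R0.inv()).as_rotvec();n=len(pts);fr=fr or [(k+1)/n for k in range(n)]
    for p,f in zip(pts,fr):
        Rk=R.from_rotvec(dr*f)*R0;c,M=fk(q)[:2]
        tg=np.r_[R.from_matrix(M.T@Rk.as_matrix()).as_rotvec(degrees=True).round(),(M.T@(np.array(p)-off-c)/10).round(1)];print(*["%g"%v for v in tg]);q,_=exe(q,[tg])
    return q,(fk(q)[0]+off,R.from_matrix(fk(q)[1]).as_rotvec())
E
cat > t.py <<'E'
from sim import *
s=state();q=np.array(s["qpos"]);S0=(s["position"],s["tcp_rot"])
p,Rt=pose([522,-71.5,140],-4.4,80,180)
print("A");qe,Se=cart(S0,q,[[620,-260,235],[580,-200,235],[550,-130,220],p],Rt)
p2,R2=pose([522,-71.5,29],-4.4,80,180);print("down");qd,Sd=cart(Se,qe,[p2],R2)
print("up");qu,Su=cart(Sd,qd,[p2+[0,0,170]],R2)
for h in(-100,):
    p3,R3=pose([432,-410,300],h,10,0)
    print("to jar");qj,Sj=cart(Su,qu,[[500,-180,260],[460,-300,290],p3],R3)
    p4,R4=pose([432,-410,176],h,10,0);qk,Sk=cart(Sj,qj,[p4],R4)
    print("back");
    back=p4-70*R4.as_matrix()[:,2];q5,S5=cart(Sk,qk,[back],R4)
    p6,R6=pose([522,43,140],0,80,180);print("return");cart(S5,q5,[[470,-250,260],[500,-100,230],p6],R6)
E
python3 t.py
```

```text
A
-21 -5 35 1.9 -2.3 -5.4
  q [-0.69  0.69  0.91  2.28  2.48  0.44  0.87] tcp [ 610. -258.  225.] err 0.0 0.0
-20 -5 35 -3.6 0.5 -6.3
  q [-0.73  0.49  0.81  2.15  0.95  0.43  1.81] tcp [ 570. -198.  225.] err 0.0 0.0
-21 -5 35 -4.3 4.8 -4.3
  q [-0.53  0.37  0.57  2.05  0.31  0.63  1.83] tcp [ 539. -128.  211.] err 0.0 0.0
-21 -5 34 -0.9 9.7 6.5
  q [-0.17  0.46  0.28  2.13 -0.32  0.41  1.86] tcp [515. -70. 112.] err 0.0 0.0
down
0 0 1 1.9 -0 10.9
  q [-0.09  0.7   0.18  2.12 -0.66  0.19  2.17] tcp [515. -69.   1.] err 0.0 0.0
up
0 0 -0 -3 0.1 -16.7
  q [-0.42  0.37  0.58  2.12 -0.4   0.57  1.92] tcp [515. -70. 171.] err 0.0 0.0
to jar
18 24 -25 0.2 -10.9 -8.2
  q [-0.52  0.46  0.74  1.86  0.1   1.07  2.03] tcp [ 490. -178.  250.] err 0.0 0.0
18 24 -26 7.8 -10.2 2.3
  q [-0.55  0.61  0.8   1.91  0.55  1.09  2.25] tcp [ 449. -298.  280.] err 0.0 0.0
17 24 -25 7 -5 10
  q [-0.55  0.89  0.94  2.12  1.14  0.81  2.15] tcp [ 418. -426.  287.] err 0.0 0.0
0 0 0 -12.2 -0.1 2.2
  q [-0.48  1.16  0.81  2.06  1.09  0.73  1.94] tcp [ 418. -427.  163.] err 0.0 0.0
back
0 0 0 -0 0.1 -7
  q [-0.58  1.09  0.76  2.07  0.98  0.86  2.01] tcp [ 430. -359.  176.] err 0.0 0.0
return
-17 -25 24 5.4 -0.9 -12.5
  q [-0.56  0.64  0.7   1.9   0.52  1.13  2.18] tcp [ 459. -249.  251.] err 0.0 0.0
-16 -24 24 -9.8 6.9 -10
  q [-0.59  0.48  0.64  1.89  0.11  1.05  1.91] tcp [489. -98. 220.] err 0.0 0.0
-17 -25 24 -10.2 14.4 4.3
  q [-0.53  0.47  0.42  2.14 -0.39  0.41  1.74] tcp [514.  45. 111.] err 0.0 0.0
```

```bash
sed -i 's/,80,180)/,90,180)/g; s/h,10,0)/h,2,0)/g; s/\[522,-71.5,140\]/[522,-71.5,160]/' t.py; python3 t.py
```

```text
A
-24 -4 33 1.9 -2.3 -5.4
  q [-0.76  0.76  0.98  2.26  2.37  0.39  0.94] tcp [ 610. -258.  225.] err 0.0 0.0
-23 -5 32 -3.3 0.7 -6.4
  q [-0.71  0.53  0.76  2.08  0.8   0.56  1.97] tcp [ 570. -198.  226.] err 0.0 0.0
-24 -4 33 -4.3 4.9 -4.3
  q [-0.54  0.47  0.59  1.92  0.22  0.83  1.93] tcp [ 539. -128.  210.] err 0.0 0.0
-24 -5 33 -1.6 8.8 4.9
  q [-0.29  0.5   0.44  2.   -0.34  0.71  1.85] tcp [512. -70. 131.] err 0.0 0.0
down
1 0 -0 0 -0.1 13.1
  q [-0.19  0.74  0.31  2.01 -0.47  0.46  1.95] tcp [512. -70.  -0.] err 0.0 0.0
up
-0 0 -0 -0 -0.1 -17
  q [-0.36  0.44  0.51  1.98 -0.28  0.79  1.8 ] tcp [512. -69. 170.] err 0.0 0.0
to jar
21 23 -22 1.2 -11.1 -8
  q [-0.42  0.55  0.61  1.75  0.17  1.24  1.96] tcp [ 490. -178.  251.] err 0.0 0.0
21 24 -22 7.3 -10.1 3.6
  q [-0.47  0.69  0.68  1.84  0.63  1.24  2.14] tcp [ 450. -298.  280.] err 0.0 0.0
22 23 -22 5.5 -5.3 10.9
  q [-0.48  0.94  0.82  2.11  1.26  0.97  1.97] tcp [ 418. -427.  289.] err 0.0 0.0
-0 -0 -0 -12.3 0 0.4
  q [-0.42  1.19  0.7   2.03  1.19  0.94  1.8 ] tcp [ 419. -427.  166.] err 0.0 0.0
back
-0 -0 -0 -0 0 -7
  q [-0.51  1.15  0.63  2.03  1.08  1.04  1.86] tcp [ 431. -358.  168.] err 0.0 0.0
return
-20 -24 21 7.8 -1 -11.6
  q [-0.5   0.71  0.58  1.85  0.62  1.26  2.07] tcp [ 460. -248.  250.] err 0.0 0.0
-21 -24 21 -8.1 6.7 -11.5
  q [-0.48  0.56  0.5   1.77  0.16  1.23  1.86] tcp [490. -98. 220.] err 0.0 0.0
-20 -24 20 -10.5 14.5 3
  q [-0.44  0.52  0.35  2.01 -0.29  0.66  1.67] tcp [512.  45. 111.] err 0.0 0.0
```

>>> jog_arm([
  {"ax":-24,"ay":-4,"az":33,"tx":1.9,"ty":-2.3,"tz":-5.4,"claw":1},
  {"ax":-24,"ay":-4,"az":33,"tx":1.9,"ty":-2.3,"tz":-5.4,"claw":1},
  {"ax":-24,"ay":-4,"az":33,"tx":1.9,"ty":-2.3,"tz":-5.4,"claw":1},
  {"ax":-24,"ay":-4,"az":33,"tx":1.9,"ty":-2.3,"tz":-5.4,"claw":1},
  {"ax":-24,"ay":-4,"az":33,"tx":1.9,"ty":-2.3,"tz":-5.4,"claw":1},
  {"ax":-24,"ay":-4,"az":33,"tx":1.9,"ty":-2.3,"tz":-5.4,"claw":1},
  {"ax":-24,"ay":-4,"az":33,"tx":1.9,"ty":-2.3,"tz":-5.4,"claw":1},
  {"ax":-24,"ay":-4,"az":33,"tx":1.9,"ty":-2.3,"tz":-5.4,"claw":1},
  {"ax":-24,"ay":-4,"az":33,"tx":1.9,"ty":-2.3,"tz":-5.4,"claw":1},
  {"ax":-24,"ay":-4,"az":33,"tx":1.9,"ty":-2.3,"tz":-5.4,"claw":1},
])

```text
time_s: 32.05
position: [619.2, -261.1, 235.3]
tcp_rot: [1.991, -1.514, 1.475]
wrist_force: [-0.8, -0.5, -0.7]
grip_width: 88.4
grasp_force: 0.0
```

>>> jog_arm([
  {"ax":-23,"ay":-5,"az":32,"tx":-3.3,"ty":0.7,"tz":-6.4,"claw":1},
  {"ax":-23,"ay":-5,"az":32,"tx":-3.3,"ty":0.7,"tz":-6.4,"claw":1},
  {"ax":-23,"ay":-5,"az":32,"tx":-3.3,"ty":0.7,"tz":-6.4,"claw":1},
  {"ax":-23,"ay":-5,"az":32,"tx":-3.3,"ty":0.7,"tz":-6.4,"claw":1},
  {"ax":-23,"ay":-5,"az":32,"tx":-3.3,"ty":0.7,"tz":-6.4,"claw":1},
  {"ax":-23,"ay":-5,"az":32,"tx":-3.3,"ty":0.7,"tz":-6.4,"claw":1},
  {"ax":-23,"ay":-5,"az":32,"tx":-3.3,"ty":0.7,"tz":-6.4,"claw":1},
  {"ax":-23,"ay":-5,"az":32,"tx":-3.3,"ty":0.7,"tz":-6.4,"claw":1},
  {"ax":-23,"ay":-5,"az":32,"tx":-3.3,"ty":0.7,"tz":-6.4,"claw":1},
  {"ax":-23,"ay":-5,"az":32,"tx":-3.3,"ty":0.7,"tz":-6.4,"claw":1},
])

```text
time_s: 32.88
position: [579.8, -201.3, 237.7]
tcp_rot: [1.475, -2.329, 1.116]
wrist_force: [0.0, -0.6, 0.9]
grip_width: 88.6
grasp_force: 0.0
```

>>> jog_arm([
  {"ax":-24,"ay":-4,"az":33,"tx":-4.3,"ty":4.9,"tz":-4.3,"claw":0.5},
  {"ax":-24,"ay":-4,"az":33,"tx":-4.3,"ty":4.9,"tz":-4.3,"claw":0.5},
  {"ax":-24,"ay":-4,"az":33,"tx":-4.3,"ty":4.9,"tz":-4.3,"claw":0.5},
  {"ax":-24,"ay":-4,"az":33,"tx":-4.3,"ty":4.9,"tz":-4.3,"claw":0.5},
  {"ax":-24,"ay":-4,"az":33,"tx":-4.3,"ty":4.9,"tz":-4.3,"claw":0.5},
  {"ax":-24,"ay":-4,"az":33,"tx":-4.3,"ty":4.9,"tz":-4.3,"claw":0.5},
  {"ax":-24,"ay":-4,"az":33,"tx":-4.3,"ty":4.9,"tz":-4.3,"claw":0.5},
  {"ax":-24,"ay":-4,"az":33,"tx":-4.3,"ty":4.9,"tz":-4.3,"claw":0.5},
  {"ax":-24,"ay":-4,"az":33,"tx":-4.3,"ty":4.9,"tz":-4.3,"claw":0.5},
  {"ax":-24,"ay":-4,"az":33,"tx":-4.3,"ty":4.9,"tz":-4.3,"claw":0.5},
])

```text
time_s: 33.72
position: [549.1, -129.2, 219.6]
tcp_rot: [0.741, -2.888, 0.608]
wrist_force: [0.5, 0.8, 0.0]
grip_width: 43.7
grasp_force: 0.0
```

```bash
cat > t2.py <<'E'
from sim import *
s=state();q=np.array(s["qpos"]);S0=(s["position"],s["tcp_rot"]);print(q.round(2),S0[0].round(1))
p,Rt=pose([522,-71.5,160],-4.4,90,180)
cart(S0,q,[p],Rt)
E
python3 t2.py
```

```text
[-0.57  0.48  0.63  1.88  0.18  0.86  1.96] [ 549.1 -129.2  219.6]
-24 -5 33 -1.7 8.7 4.9
  q [-0.34  0.51  0.49  1.96 -0.36  0.75  1.86] tcp [526. -65. 140.] err 0.0 0.0
```

>>> jog_arm([
  {"ax":-24,"ay":-5,"az":33,"tx":-1.7,"ty":8.7,"tz":4.9,"claw":0.5},
  {"ax":-24,"ay":-5,"az":33,"tx":-1.7,"ty":8.7,"tz":4.9,"claw":0.5},
  {"ax":-24,"ay":-5,"az":33,"tx":-1.7,"ty":8.7,"tz":4.9,"claw":0.5},
  {"ax":-24,"ay":-5,"az":33,"tx":-1.7,"ty":8.7,"tz":4.9,"claw":0.5},
  {"ax":-24,"ay":-5,"az":33,"tx":-1.7,"ty":8.7,"tz":4.9,"claw":0.5},
  {"ax":-24,"ay":-5,"az":33,"tx":-1.7,"ty":8.7,"tz":4.9,"claw":0.5},
  {"ax":-24,"ay":-5,"az":33,"tx":-1.7,"ty":8.7,"tz":4.9,"claw":0.5},
  {"ax":-24,"ay":-5,"az":33,"tx":-1.7,"ty":8.7,"tz":4.9,"claw":0.5},
  {"ax":-24,"ay":-5,"az":33,"tx":-1.7,"ty":8.7,"tz":4.9,"claw":0.5},
  {"ax":-24,"ay":-5,"az":33,"tx":-1.7,"ty":8.7,"tz":4.9,"claw":0.5},
])

```text
time_s: 34.55
position: [523.6, -70.6, 141.1]
tcp_rot: [0.126, 3.136, 0.012]
wrist_force: [0.6, -0.3, -0.1]
grip_width: 44.4
grasp_force: 0.0
```

```bash
cat > t2.py <<'E'
from sim import *
s,i,im,o=snap("w10",["spatula1","board"])
for n,ii,oo in(("w10",i,o),)+tuple((f,load(f)[1],load(f)[3]) for f in("w2","top9","scene9")):
  for d in oo["spatula1"]:
    # black handle pixels line fit at z=27
    c=np.argwhere(d["mask"])[:,::-1].astype(float);P=np.array([onz("",u,27,ii)[:2] for u in c[::max(1,len(c)//300)]])
    l=cv2.fitLine(P.astype(np.float32),cv2.DIST_HUBER,0,.01,.01).ravel();l=l*np.sign(l[0]) if l[0]<0 else l
    vx,vy,x0,y0=l if l[0]>0 else (-l[0],-l[1],l[2],l[3])
    print(n,round(d["score"],2),np.round(d["at"]),"y(522)=%.1f yaw=%.1f"%(y0+(522-x0)*vy/vx,np.degrees(np.arctan2(vy,vx))),"x %.0f..%.0f"%(P[:,0].min(),P[:,0].max()))
print(delta(*pose([522,-71.5,29],-4.4,90,180),s))
E
python3 t2.py
```

```text
[523.6 -70.6 141.1] [0.126 3.136 0.012] [-0.314, 0.503, 0.475, 1.962, -0.341, 0.752, 1.852] 34.5
w10 0.96 [522. 201.] y(522)=106.5 yaw=0.3 x 500..593
w10 0.94 [449. 200.] y(522)=42.1 yaw=1.6 x 496..583
w10 0.8 [324. 236.] y(522)=-72.0 yaw=-4.0 x 496..683
w10 0.56 [ 92. 336.] y(522)=-312.0 yaw=-4.8 x 629..675
w2 0.94 [242. 211.] y(522)=102.6 yaw=-0.4 x 532..689
w2 0.83 [385. 222.] y(522)=-72.6 yaw=-3.8 x 531..685
w2 0.73 [289. 220.] y(522)=42.4 yaw=0.7 x 532..686
top9 0.73 [312. 172.] y(522)=-72.5 yaw=-4.0 x 496..679
top9 0.54 [254. 165.] y(522)=105.0 yaw=-0.8 x 505..685
top9 0.51 [278. 174.] y(522)=40.7 yaw=1.0 x 495..682
scene9 0.8 [383. 211.] y(522)=109.5 yaw=-2.4 x 494..690
scene9 0.76 [369. 221.] y(522)=44.9 yaw=-0.0 x 492..687
scene9 0.67 [338. 240.] y(522)=-69.9 yaw=-4.4 x 491..685
(array([ 0.19, -0.21, 13.11]), array([ 0.5,  0.1, -0.2]))
```

View pics/w10.png

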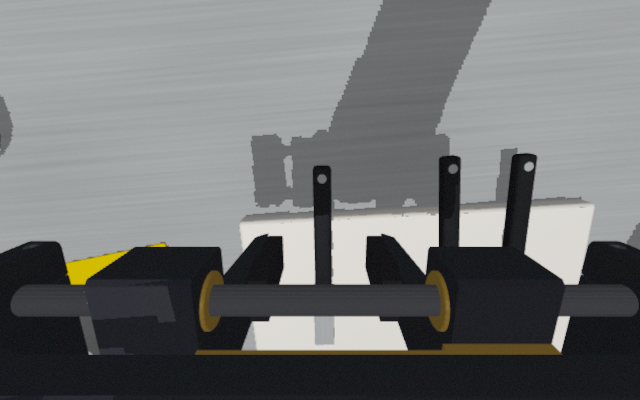

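Handle end is at px (322,175), centred between the fingers, and all views agree on y = -72 and yaw = -4°. Descending and gripping.

>>> jog_arm([
  {"ax":0,"ay":0,"az":0,"tx":0.1,"ty":-0.2,"tz":2,"claw":0.5},
  {"ax":0,"ay":0,"az":0,"tx":0.2,"ty":-0.2,"tz":4,"claw":0.5},
  {"ax":0,"ay":0,"az":0,"tx":0.2,"ty":-0.2,"tz":6.5,"claw":0.5},
  {"ax":0,"ay":0,"az":0,"tx":0.2,"ty":-0.2,"tz":9,"claw":0.5},
  {"ax":0,"ay":0,"az":0,"tx":0.2,"ty":-0.2,"tz":11,"claw":0.5},
  {"ax":0,"ay":0,"az":0,"tx":0.2,"ty":-0.2,"tz":12.2,"claw":0.5},
  {"ax":0,"ay":0,"az":0,"tx":0.2,"ty":-0.2,"tz":12.8,"claw":0.5},
  {"ax":0,"ay":0,"az":0,"tx":0.2,"ty":-0.2,"tz":13.1,"claw":0.5},
  {"ax":0,"ay":0,"az":0,"tx":0.2,"ty":-0.2,"tz":13.1,"claw":0.5},
  {"ax":0,"ay":0,"az":0,"tx":0.2,"ty":-0.2,"tz":13.1,"claw":0.5},
])

```text
time_s: 35.53
position: [522.7, -72.9, 11.2]
tcp_rot: [0.132, 3.134, 0.014]
wrist_force: [-0.3, -0.7, 1.1]
grip_width: 43.9
grasp_force: 0.0
```

>>> jog_arm([
  {"ax":0,"ay":0,"az":0,"tx":0,"ty":0,"tz":0,"claw":0.05},
  {"ax":0,"ay":0,"az":0,"tx":0,"ty":0,"tz":0,"claw":0.05},
  {"ax":0,"ay":0,"az":0,"tx":0,"ty":0,"tz":0,"claw":0.05},
  {"ax":0,"ay":0,"az":0,"tx":0,"ty":0,"tz":0,"claw":0.05},
  {"ax":0,"ay":0,"az":0,"tx":0,"ty":0,"tz":0,"claw":0.05},
  {"ax":0,"ay":0,"az":0,"tx":0,"ty":0,"tz":0,"claw":0.05},
  {"ax":0,"ay":0,"az":0,"tx":0,"ty":0,"tz":0,"claw":0.05},
  {"ax":0,"ay":0,"az":0,"tx":0,"ty":0,"tz":0,"claw":0.05},
  {"ax":0,"ay":0,"az":0,"tx":0,"ty":0,"tz":0,"claw":0.05},
  {"ax":0,"ay":0,"az":0,"tx":0,"ty":0,"tz":0,"claw":0.05},
], grip_force=50)

```text
time_s: 36.37
position: [522.2, -72.8, 10.6]
tcp_rot: [0.133, 3.135, 0.014]
wrist_force: [-1.1, 0.8, 4.9]
grip_width: 15.7
grasp_force: 50.0
```

>>> jog_arm([
  {"ax":0,"ay":0,"az":0,"tx":0,"ty":0,"tz":-0.5,"claw":0.05},
  {"ax":0,"ay":0,"az":0,"tx":0,"ty":0,"tz":-1.5,"claw":0.05},
  {"ax":0,"ay":0,"az":0,"tx":0,"ty":0,"tz":-3,"claw":0.05},
  {"ax":0,"ay":0,"az":0,"tx":0,"ty":0,"tz":-5,"claw":0.05},
  {"ax":0,"ay":0,"az":0,"tx":0,"ty":0,"tz":-7.5,"claw":0.05},
  {"ax":0,"ay":0,"az":0,"tx":0,"ty":0,"tz":-10,"claw":0.05},
  {"ax":0,"ay":0,"az":0,"tx":0,"ty":0,"tz":-12.5,"claw":0.05},
  {"ax":0,"ay":0,"az":0,"tx":0,"ty":0,"tz":-14.5,"claw":0.05},
  {"ax":0,"ay":0,"az":0,"tx":0,"ty":0,"tz":-16,"claw":0.05},
  {"ax":0,"ay":0,"az":0,"tx":0,"ty":0,"tz":-17,"claw":0.05},
])

```text
time_s: 37.2
position: [521.7, -74.5, 182.6]
tcp_rot: [0.133, 3.133, 0.014]
wrist_force: [1.0, 0.0, -1.3]
grip_width: 15.6
grasp_force: 50.0
```

```bash
cat > jar.py <<'E'
from sim import *
import sys
# jar.py dx dy : plan carry of held spatula to jar at offset
dx,dy=map(float,sys.argv[1:3]);h=-100
s=state();q=np.array(s["qpos"]);S0=(s["position"],s["tcp_rot"]);print(q.round(2),S0[0].round(1),s["grip_width"].round(1))
p3,R3=pose([432+dx,-410+dy,300],h,2,0);a=S0[0]
m=lambda t:a[:2]+(p3[:2]-a[:2])*t
P=[[*m(.33),270],[*m(.66),295],p3]
if a[1]>0:P=[[a[0]-20,-60,240]]+[[*(np.array([a[0]-20,-60])*(1-t)+p3[:2]*t),z] for t,z in((.4,280),(.75,300))]+[p3]
qj,Sj=cart(S0,q,P,R3)
E
python3 jar.py -20 -12
```

```text
Traceback (most recent call last):
  File "jar.py", line 5, in <module>
    s=state();q=np.array(s["qpos"]);S0=(s["position"],s["tcp_rot"]);print(q.round(2),S0[0].round(1),s["grip_width"].round(1))
                                                                                                    ^^^^^^^^^^^^^^^^^^^^^
AttributeError: 'float' object has no attribute 'round'
```

```bash
sed -i 's/s\["grip_width"\].round(1)/s["grip_width"]/' jar.py; python3 jar.py -20 -12
```

```text
[-0.34  0.44  0.52  1.94 -0.3   0.83  1.82] [521.7 -74.5 182.6] 15.576259436578288
21 24 -22 2.6 -12.3 -8.9
  q [-0.4   0.53  0.62  1.72  0.17  1.28  2.01] tcp [ 488. -194.  272.] err 0.0 0.0
22 23 -22 6.9 -10.2 3.8
  q [-0.45  0.65  0.69  1.84  0.65  1.23  2.18] tcp [ 451. -314.  297.] err 0.0 0.0
21 24 -22 5.6 -4.2 11
  q [-0.46  0.9   0.83  2.12  1.29  0.97  1.98] tcp [ 411. -439.  301.] err 0.0 0.0
```

>>> jog_arm([
  {"ax":2,"ay":2,"az":-2,"tx":0.2,"ty":-1,"tz":-0.8,"claw":0.05},
  {"ax":4,"ay":5,"az":-4,"tx":0.5,"ty":-2.5,"tz":-1.8,"claw":0.05},
  {"ax":6,"ay":7,"az":-7,"tx":0.8,"ty":-3.8,"tz":-2.7,"claw":0.05},
  {"ax":8,"ay":10,"az":-9,"tx":1.1,"ty":-5,"tz":-3.7,"claw":0.05},
  {"ax":11,"ay":12,"az":-11,"tx":1.3,"ty":-6.2,"tz":-4.5,"claw":0.05},
  {"ax":13,"ay":14,"az":-13,"tx":1.6,"ty":-7.5,"tz":-5.5,"claw":0.05},
  {"ax":15,"ay":17,"az":-15,"tx":1.9,"ty":-8.8,"tz":-6.4,"claw":0.05},
  {"ax":17,"ay":19,"az":-18,"tx":2.1,"ty":-10,"tz":-7.3,"claw":0.05},
  {"ax":19,"ay":22,"az":-20,"tx":2.4,"ty":-11.3,"tz":-8.2,"claw":0.05},
  {"ax":21,"ay":24,"az":-22,"tx":2.6,"ty":-12.3,"tz":-8.9,"claw":0.05},
])

```text
time_s: 38.03
position: [484.3, -196.3, 269.0]
tcp_rot: [0.415, -2.642, 0.467]
wrist_force: [-0.9, 0.6, -1.0]
grip_width: 15.2
grasp_force: 50.0
```

>>> jog_arm([
  {"ax":2,"ay":2,"az":-2,"tx":0.7,"ty":-1,"tz":0.4,"claw":0.05},
  {"ax":4,"ay":5,"az":-4,"tx":1.4,"ty":-2,"tz":0.8,"claw":0.05},
  {"ax":7,"ay":7,"az":-7,"tx":2.1,"ty":-3.1,"tz":1.1,"claw":0.05},
  {"ax":9,"ay":9,"az":-9,"tx":2.8,"ty":-4.1,"tz":1.5,"claw":0.05},
  {"ax":11,"ay":12,"az":-11,"tx":3.5,"ty":-5.1,"tz":1.9,"claw":0.05},
  {"ax":13,"ay":14,"az":-13,"tx":4.1,"ty":-6.1,"tz":2.3,"claw":0.05},
  {"ax":15,"ay":16,"az":-15,"tx":4.8,"ty":-7.1,"tz":2.7,"claw":0.05},
  {"ax":18,"ay":18,"az":-18,"tx":5.5,"ty":-8.2,"tz":3,"claw":0.05},
  {"ax":20,"ay":21,"az":-20,"tx":6.2,"ty":-9.2,"tz":3.4,"claw":0.05},
  {"ax":22,"ay":23,"az":-22,"tx":6.9,"ty":-10.2,"tz":3.8,"claw":0.05},
])

```text
time_s: 38.87
position: [447.6, -316.3, 292.6]
tcp_rot: [0.832, -2.023, 0.832]
wrist_force: [0.4, -0.3, -1.4]
grip_width: 15.4
grasp_force: 50.0
```

>>> jog_arm([
  {"ax":2,"ay":2,"az":-2,"tx":0.6,"ty":-0.4,"tz":1.1,"claw":0.05},
  {"ax":4,"ay":5,"az":-4,"tx":1.1,"ty":-0.8,"tz":2.2,"claw":0.05},
  {"ax":6,"ay":7,"az":-7,"tx":1.7,"ty":-1.3,"tz":3.3,"claw":0.05},
  {"ax":8,"ay":10,"az":-9,"tx":2.2,"ty":-1.7,"tz":4.4,"claw":0.05},
  {"ax":11,"ay":12,"az":-11,"tx":2.8,"ty":-2.1,"tz":5.5,"claw":0.05},
  {"ax":13,"ay":14,"az":-13,"tx":3.4,"ty":-2.5,"tz":6.6,"claw":0.05},
  {"ax":15,"ay":17,"az":-15,"tx":3.9,"ty":-2.9,"tz":7.7,"claw":0.05},
  {"ax":17,"ay":19,"az":-18,"tx":4.5,"ty":-3.4,"tz":8.8,"claw":0.05},
  {"ax":19,"ay":22,"az":-20,"tx":5,"ty":-3.8,"tz":9.9,"claw":0.05},
  {"ax":21,"ay":24,"az":-22,"tx":5.6,"ty":-4.2,"tz":11,"claw":0.05},
])

```text
time_s: 39.7
position: [408.8, -440.5, 296.8]
tcp_rot: [1.102, -1.312, 1.062]
wrist_force: [0.1, -0.7, -1.0]
grip_width: 15.2
grasp_force: 50.0
```

```bash
cat > jar2.py <<'E'
from sim import *
import sys
dx,dy=map(float,sys.argv[1:3]);h=-100
s=state();q=np.array(s["qpos"]);print(q.round(2),s["position"].round(1),s["grip_width"],s["time_s"])
for z in(300,177):
    d=delta(*pose([432+dx,-410+dy,z],h,2,0),s);print(z,d)
exe(q,[[*d[1],*d[0]]])
for n in("scene","top"):
    _,i,im,o=snap(n+"j"+sys.argv[3],["spatula1","jar"],n)
    for k in o["jar"]:
        w=onz(n,k["at"],60,i)
        if np.hypot(*(w[:2]-[430,-410]))<60:print(n,"jar",round(k["score"],2),fitcyl([(i,k["mask"])],PROF["jar"],(432,-410),False))
cv2.imwrite("pics/j%s.png"%sys.argv[3],np.hstack([cv2.resize(a[r0:r0+130,c0:c0+130,::-1],(400,400),interpolation=cv2.INTER_CUBIC) for a,r0,c0 in((load("scenej"+sys.argv[3])[2],170,120),(load("topj"+sys.argv[3])[2],150,350))]))
E
python3 jar2.py -20 -12 1
```

```text
[-0.47  0.95  0.82  2.12  1.27  0.96  1.96] [ 408.8 -440.5  296.8] 15.15710180808917 39.7
300 (array([0.25, 0.  , 0.01]), array([ 0.1, -0.1,  0.2]))
177 (array([-12.04,  -0.03,   0.41]), array([ 0.1, -0.1,  0.2]))
  q [-0.41  1.2   0.7   2.04  1.21  0.92  1.78] tcp [ 410. -432.  163.] err 0.0 0.0
[ 408.8 -440.5  296.8] [ 1.102 -1.312  1.062] [-0.47, 0.949, 0.82, 2.123, 1.27, 0.959, 1.956] 39.7
scene jar 0.78 (array([ 432.1, -408.6]), np.float64(0.053))
[ 407.1 -440.6  297.3] [ 1.097 -1.314  1.059] [-0.469, 0.947, 0.82, 2.122, 1.264, 0.961, 1.959] 39.9
top jar 0.59 (array([ 429.4, -403.8]), np.float64(0.912))
```

View pics/j1.png

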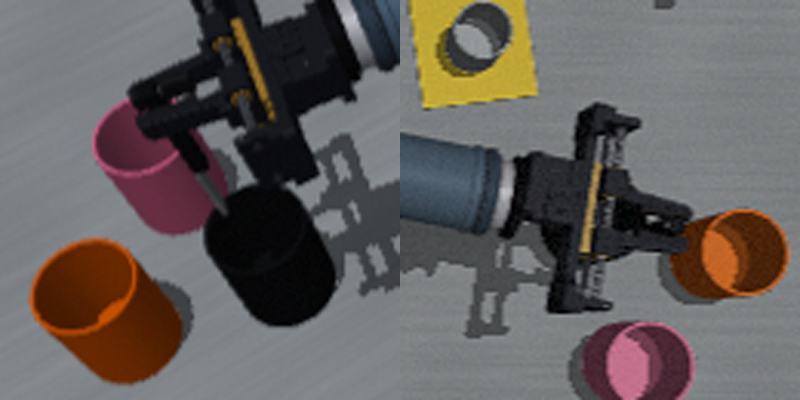

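The scene crop shows the spatula held handle-up with its blade tip at about (225,215), close to the black jar's left rim. I'll check that tip in world coordinates before lowering.

Run:
```python
from h import *
i=load("scenej1")[1]
print([ (z,onz("",(120+225*.325,170+215*.325),z,i).round(0)[:2]) for z in(125,135,150)],proj("",np.array([412,-422,135.]),i).round(1), proj("",np.array([432,-409,120.]),i).round(1))
```

```text
[(125, array([ 413., -425.])), (135, array([ 420., -425.])), (150, array([ 430., -424.]))] [192.7 237.2] [202.  242.7]
```

The pixel matches the expected tip (412,-422), which is inside the opening. Lowering, releasing and backing off.

>>> jog_arm([
  {"ax":0,"ay":0,"az":0,"tx":-1,"ty":0,"tz":0,"claw":0.05},
  {"ax":0,"ay":0,"az":0,"tx":-2.5,"ty":0,"tz":0.1,"claw":0.05},
  {"ax":0,"ay":0,"az":0,"tx":-4,"ty":0,"tz":0.1,"claw":0.05},
  {"ax":0,"ay":0,"az":0,"tx":-5.5,"ty":0,"tz":0.2,"claw":0.05},
  {"ax":0,"ay":0,"az":0,"tx":-7,"ty":0,"tz":0.2,"claw":0.05},
  {"ax":0,"ay":0,"az":0,"tx":-8.5,"ty":0,"tz":0.3,"claw":0.05},
  {"ax":0,"ay":0,"az":0,"tx":-10,"ty":0,"tz":0.4,"claw":0.05},
  {"ax":0,"ay":0,"az":0,"tx":-11,"ty":0,"tz":0.4,"claw":0.05},
  {"ax":0,"ay":0,"az":0,"tx":-11.7,"ty":0,"tz":0.4,"claw":0.05},
  {"ax":0,"ay":0,"az":0,"tx":-12,"ty":0,"tz":0.4,"claw":0.05},
])

```text
time_s: 40.83
position: [408.5, -440.2, 176.2]
tcp_rot: [1.1, -1.315, 1.061]
wrist_force: [0.7, -0.5, -0.5]
grip_width: 15.4
grasp_force: 50.0
```

>>> jog_arm([
  {"ax":0,"ay":0,"az":0,"tx":0,"ty":0,"tz":0,"claw":0.05},
  {"ax":0,"ay":0,"az":0,"tx":0,"ty":0,"tz":0,"claw":0.2},
  {"ax":0,"ay":0,"az":0,"tx":0,"ty":0,"tz":0,"claw":0.3},
  {"ax":0,"ay":0,"az":0,"tx":0,"ty":0,"tz":0,"claw":0.4},
  {"ax":0,"ay":0,"az":0,"tx":0,"ty":0,"tz":0,"claw":0.4},
  {"ax":0,"ay":0,"az":0,"tx":0,"ty":0,"tz":-1,"claw":0.4},
  {"ax":0,"ay":0,"az":0,"tx":0,"ty":0,"tz":-3,"claw":0.4},
  {"ax":0,"ay":0,"az":0,"tx":0,"ty":0,"tz":-5,"claw":0.4},
  {"ax":0,"ay":0,"az":0,"tx":0,"ty":0,"tz":-7,"claw":0.4},
  {"ax":0,"ay":0,"az":0,"tx":0,"ty":0,"tz":-8,"claw":0.4},
])

```text
time_s: 41.67
position: [423.8, -359.2, 179.5]
tcp_rot: [1.102, -1.315, 1.062]
wrist_force: [1.3, -0.2, 0.2]
grip_width: 35.3
grasp_force: 0.0
```

```bash
cat > ret.py <<'E'
from sim import *
import sys
y,yaw=map(float,sys.argv[1:3])
s=state();q=np.array(s["qpos"]);S0=(s["position"],s["tcp_rot"]);print(q.round(2),S0[0].round(1),s["grip_width"])
p6,R6=pose([522,y,160],yaw,90,180)
P=[[470,-250,260],[500,-100,240],p6] if y<80 else [[465,-260,260],[490,-130,250],[510,0,220],p6]
cart(S0,q,P,R6)
_,i,im,o=snap("scener"+sys.argv[3],["spatula1"],"scene")
for d in o["spatula1"]:print(round(d["score"],2),np.round(d["at"]),d["mask"].sum())
cv2.imwrite("pics/r%s.png"%sys.argv[3],cv2.resize(im[160:310,110:310,::-1],(800,600),interpolation=cv2.INTER_CUBIC))
E
python3 ret.py 42.5 0.7 1
```

```text
[-0.52  1.14  0.62  2.05  1.07  1.04  1.85] [ 423.8 -359.2  179.5] 35.268769418022025
-20 -24 21 7.6 -2.6 -11.8
  q [-0.49  0.72  0.57  1.83  0.61  1.28  2.08] tcp [ 466. -242.  250.] err 0.0 0.0
-20 -24 20 -7.3 6.5 -12
  q [-0.49  0.56  0.5   1.75  0.16  1.26  1.87] tcp [496. -92. 229.] err 0.0 0.0
-20 -24 21 -10.4 13.9 1.9
  q [-0.47  0.5   0.37  1.97 -0.27  0.72  1.65] tcp [519.  51. 131.] err 0.0 0.0
[ 423.8 -359.2  179.5] [ 1.102 -1.315  1.062] [-0.521, 1.142, 0.623, 2.053, 1.073, 1.042, 1.851] 41.7
0.87 [384. 211.] 348
0.79 [211. 237.] 230
0.64 [366. 219.] 369
```

View pics/r1.png

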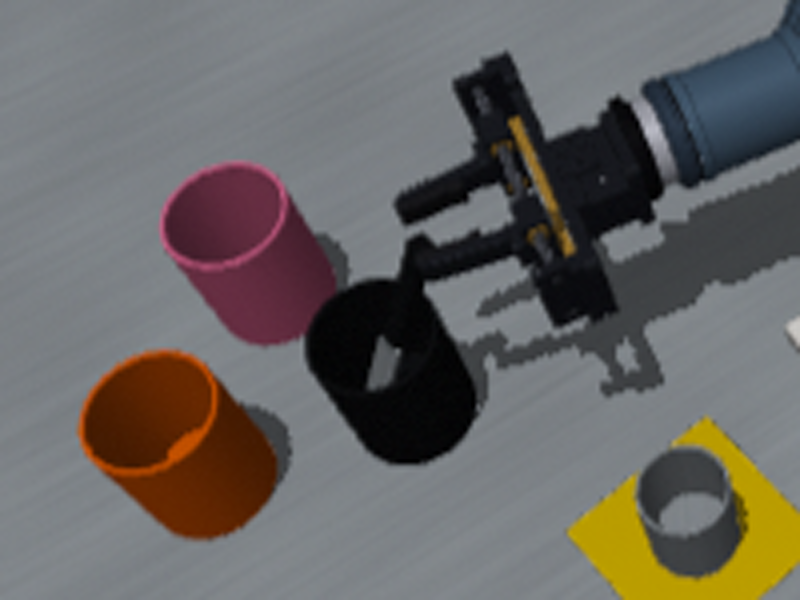

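The spatula stands in the jar, but it leans back toward the gripper (handle end at crop 415,245), where the next insertion would come. I'll locate its handle from several views so I can push it over to the far side.

```bash
cat > t3.py <<'E'
from h import *
s,iw,im,o=snap("wr1",["spatula1"]);_,it,imt,ot=snap("tr1",["spatula1"],"top");isc=load("scener1")[1]
e=(110+415*.25,160+245*.25);print([(z,onz("",e,z,isc).round()[:2].tolist()) for z in(170,185,195)])
for n,i,oo in(("w",iw,o),("t",it,ot)):
    for d in oo["spatula1"]:
        c=quad(d["mask"]).reshape(-1,2);b=cv2.boundingRect(c);print(n,round(d["score"],2),np.round(d["at"]),b,d["mask"].sum(), [onz("",d["at"],z,i)[:2].round().tolist() for z in(30,150)])
for p in([424,-365,180],[440,-365,180],[432,-370,190]):print(p,proj("",np.array(p,float),iw).round(),proj("",np.array(p,float),it).round(),proj("",np.array(p,float),isc).round())
cv2.imwrite("pics/m.png",np.hstack([cv2.resize(im[:,:,::-1],(400,250)),cv2.resize(imt[165:285,350:450,::-1],(300,360))[:250]]))
E
python3 t3.py
```

```text
[ 423.9 -360.1  179.6] [ 1.102 -1.315  1.063] [-0.521, 1.142, 0.624, 2.053, 1.075, 1.041, 1.85] 41.8
[ 422.2 -362.2  180.5] [ 1.098 -1.315  1.061] [-0.518, 1.143, 0.626, 2.055, 1.076, 1.04, 1.85] 41.9
[(170, [424.0, -356.0]), (185, [434.0, -357.0]), (195, [441.0, -357.0])]
w 0.84 [317. 271.] (295, 243, 37, 43) 1753 [[393.0, -592.0], [424.0, -392.0]]
t 0.64 [275. 163.] (273, 149, 6, 40) 194 [[632.0, 45.0], [606.0, 36.0]]
t 0.48 [257. 164.] (255, 148, 7, 41) 222 [[629.0, 107.0], [604.0, 93.0]]
[424, -365, 180] [323. 247.] [406. 221.] [210. 221.]
[440, -365, 180] [294. 250.] [406. 216.] [212. 225.]
[432, -370, 190] [307. 228.] [409. 218.] [208. 222.]
```

View pics/m.png

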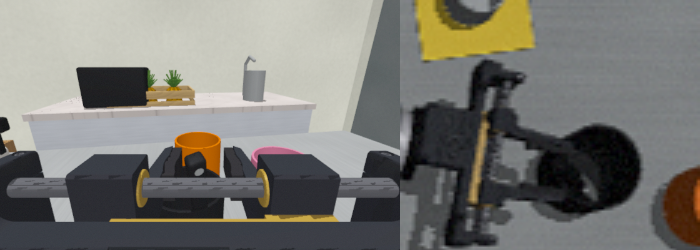

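The wrist view shows the leaning handle's end sitting between the open fingers. I'll grip it lightly so it can pivot, swing it past vertical to the far side, and release.

>>> jog_arm([
  {"ax":0,"ay":0,"az":0,"tx":0,"ty":0,"tz":0.3,"claw":0.05},
  {"ax":0,"ay":0,"az":0,"tx":0,"ty":0,"tz":0.5,"claw":0.05},
  {"ax":0,"ay":0,"az":0,"tx":0,"ty":0,"tz":0.5,"claw":0.05},
  {"ax":0,"ay":0,"az":0,"tx":0,"ty":0,"tz":0.5,"claw":0.05},
  {"ax":0,"ay":0,"az":0,"tx":0,"ty":0,"tz":0.5,"claw":0.05},
  {"ax":0,"ay":0,"az":0,"tx":0,"ty":0,"tz":0.5,"claw":0.05},
  {"ax":0,"ay":0,"az":0,"tx":0,"ty":0,"tz":0.5,"claw":0.05},
  {"ax":0,"ay":0,"az":0,"tx":0,"ty":0,"tz":0.5,"claw":0.05},
  {"ax":0,"ay":0,"az":0,"tx":0,"ty":0,"tz":0.5,"claw":0.05},
  {"ax":0,"ay":0,"az":0,"tx":0,"ty":0,"tz":0.5,"claw":0.05},
], grip_force=5)

```text
time_s: 42.8
position: [421.5, -366.7, 179.9]
tcp_rot: [1.099, -1.315, 1.061]
wrist_force: [-0.2, -0.3, -1.3]
grip_width: 18.1
grasp_force: 5.0
```

>>> jog_arm([
  {"ax":0,"ay":0,"az":0,"tx":0.3,"ty":0,"tz":0.7,"claw":0.05},
  {"ax":0,"ay":0,"az":0,"tx":0.5,"ty":0,"tz":1.7,"claw":0.05},
  {"ax":0,"ay":0,"az":0,"tx":0.7,"ty":0,"tz":2.8,"claw":0.05},
  {"ax":0,"ay":0,"az":0,"tx":0.8,"ty":0,"tz":3.9,"claw":0.05},
  {"ax":0,"ay":0,"az":0,"tx":0.9,"ty":0,"tz":5,"claw":0.05},
  {"ax":0,"ay":0,"az":0,"tx":0.9,"ty":0,"tz":6.1,"claw":0.05},
  {"ax":0,"ay":0,"az":0,"tx":0.9,"ty":0,"tz":7.2,"claw":0.05},
  {"ax":0,"ay":0,"az":0,"tx":0.8,"ty":0,"tz":8.3,"claw":0.05},
  {"ax":0,"ay":0,"az":0,"tx":0.7,"ty":0,"tz":9.2,"claw":0.05},
  {"ax":0,"ay":0,"az":0,"tx":0.7,"ty":0,"tz":9.7,"claw":0.05},
])

```text
time_s: 43.63
position: [402.6, -464.9, 186.1]
tcp_rot: [1.093, -1.313, 1.062]
wrist_force: [1.5, 2.1, 5.6]
grip_width: 16.6
grasp_force: 5.0
```

>>> jog_arm([
  {"ax":0,"ay":0,"az":0,"tx":0,"ty":0,"tz":0.3,"claw":0.05},
  {"ax":0,"ay":0,"az":0,"tx":0,"ty":0,"tz":0.3,"claw":0.3},
  {"ax":0,"ay":0,"az":0,"tx":0,"ty":0,"tz":0.3,"claw":0.4},
  {"ax":0,"ay":0,"az":0,"tx":0,"ty":0,"tz":0.3,"claw":0.4},
  {"ax":0,"ay":0,"az":0,"tx":0,"ty":0,"tz":0,"claw":0.4},
  {"ax":0,"ay":0,"az":0,"tx":0,"ty":0,"tz":-2,"claw":0.4},
  {"ax":0,"ay":0,"az":0,"tx":0,"ty":0,"tz":-5,"claw":0.4},
  {"ax":0,"ay":0,"az":0,"tx":0,"ty":0,"tz":-8,"claw":0.4},
  {"ax":0,"ay":0,"az":0,"tx":0,"ty":0,"tz":-10,"claw":0.4},
  {"ax":0,"ay":0,"az":0,"tx":0,"ty":0,"tz":-10,"claw":0.4},
])

```text
time_s: 44.47
position: [424.9, -360.0, 185.3]
tcp_rot: [1.106, -1.316, 1.064]
wrist_force: [1.0, -0.2, -1.0]
grip_width: 35.2
grasp_force: 0.0
```

```bash
cat > t3.py <<'E'
from h import *
i={};o={}
for n in("scene","top","wrist"):
    _,ii,im,oo=snap(n+"q1",["spatula1","jar"],n)
    for d in oo["spatula1"]:
        c=quad(d["mask"]).reshape(-1,2);b=cv2.boundingRect(c);print(n,round(d["score"],2),np.round(d["at"]),b,d["mask"].sum(),[onz("",d["at"],z,ii)[:2].round().tolist() for z in(30,150)])
for d in load("sceneq1")[3]["jar"]:
    print("jar",round(d["score"],2),fitcyl([(load("sceneq1")[1],d["mask"])],PROF["jar"],(432,-410),False))
E
python3 t3.py; python3 ret.py 42.5 0.7 2
```

```text
[ 424.9 -360.   185.3] [ 1.106 -1.316  1.064] [-0.525, 1.13, 0.631, 2.059, 1.079, 1.038, 1.859] 44.5
scene 0.79 [188. 243.] (173, 230, 30, 27) 283 [[350.0, -445.0], [430.0, -440.0]]
scene 0.72 [380. 205.] (364, 187, 40, 45) 296 [[582.0, 106.0], [634.0, 44.0]]
scene 0.55 [368. 222.] (347, 196, 42, 45) 337 [[605.0, 36.0], [655.0, -18.0]]
[ 421.7 -364.4  187.2] [ 1.098 -1.315  1.061] [-0.52, 1.131, 0.636, 2.061, 1.082, 1.037, 1.857] 44.6
top 0.73 [280. 165.] (273, 150, 7, 39) 201 [[626.0, 30.0], [601.0, 22.0]]
top 0.57 [426. 224.] (413, 222, 26, 6) 142 [[429.0, -462.0], [419.0, -431.0]]
top 0.53 [256. 167.] (255, 148, 7, 40) 194 [[619.0, 111.0], [595.0, 97.0]]
[ 421.  -365.1  187.5] [ 1.096 -1.315  1.06 ] [-0.518, 1.132, 0.637, 2.061, 1.081, 1.037, 1.857] 44.8
jar 0.82 (array([ 433.7, -408.5]), np.float64(0.133))
jar 0.56 (array([ 282.2, -451.7]), np.float64(0.141))
jar 0.55 (array([ 432., -410.]), np.float64(1.0))
[-0.52  1.13  0.64  2.06  1.08  1.04  1.86] [ 421.4 -364.7  187.2] 34.85642991816559
-20 -24 21 6.9 -2.7 -12.4
  q [-0.5   0.72  0.58  1.82  0.6   1.28  2.08] tcp [ 466. -242.  250.] err 0.0 0.0
-20 -24 20 -7.2 6.5 -12
  q [-0.5   0.56  0.51  1.74  0.16  1.26  1.87] tcp [497. -92. 230.] err 0.0 0.0
-20 -25 21 -10.3 14 2
  q [-0.48  0.5   0.38  1.99 -0.27  0.7   1.65] tcp [518.  51. 131.] err 0.0 0.0
[ 421.4 -364.7  187.2] [ 1.097 -1.315  1.06 ] [-0.519, 1.132, 0.636, 2.061, 1.081, 1.037, 1.857] 44.9
0.74 [190. 245.] 278
0.66 [383. 207.] 292
0.56 [366. 218.] 346
```

The first spatula now leans away from the gripper at about x = 425, toward -y. Going to spatula 2.

>>> jog_arm([
  {"ax":-20,"ay":-24,"az":21,"tx":6.9,"ty":-2.7,"tz":-12.4,"claw":0.5},
  {"ax":-20,"ay":-24,"az":21,"tx":6.9,"ty":-2.7,"tz":-12.4,"claw":0.5},
  {"ax":-20,"ay":-24,"az":21,"tx":6.9,"ty":-2.7,"tz":-12.4,"claw":0.5},
  {"ax":-20,"ay":-24,"az":21,"tx":6.9,"ty":-2.7,"tz":-12.4,"claw":0.5},
  {"ax":-20,"ay":-24,"az":21,"tx":6.9,"ty":-2.7,"tz":-12.4,"claw":0.5},
  {"ax":-20,"ay":-24,"az":21,"tx":6.9,"ty":-2.7,"tz":-12.4,"claw":0.5},
  {"ax":-20,"ay":-24,"az":21,"tx":6.9,"ty":-2.7,"tz":-12.4,"claw":0.5},
  {"ax":-20,"ay":-24,"az":21,"tx":6.9,"ty":-2.7,"tz":-12.4,"claw":0.5},
  {"ax":-20,"ay":-24,"az":21,"tx":6.9,"ty":-2.7,"tz":-12.4,"claw":0.5},
  {"ax":-20,"ay":-24,"az":21,"tx":6.9,"ty":-2.7,"tz":-12.4,"claw":0.5},
])

```text
time_s: 45.85
position: [469.3, -248.9, 258.8]
tcp_rot: [0.858, -2.005, 0.833]
wrist_force: [-0.5, 0.1, 0.2]
grip_width: 43.9
grasp_force: 0.0
```

>>> jog_arm([
  {"ax":-20,"ay":-24,"az":20,"tx":-7.2,"ty":6.5,"tz":-12,"claw":0.5},
  {"ax":-20,"ay":-24,"az":20,"tx":-7.2,"ty":6.5,"tz":-12,"claw":0.5},
  {"ax":-20,"ay":-24,"az":20,"tx":-7.2,"ty":6.5,"tz":-12,"claw":0.5},
  {"ax":-20,"ay":-24,"az":20,"tx":-7.2,"ty":6.5,"tz":-12,"claw":0.5},
  {"ax":-20,"ay":-24,"az":20,"tx":-7.2,"ty":6.5,"tz":-12,"claw":0.5},
  {"ax":-20,"ay":-24,"az":20,"tx":-7.2,"ty":6.5,"tz":-12,"claw":0.5},
  {"ax":-20,"ay":-24,"az":20,"tx":-7.2,"ty":6.5,"tz":-12,"claw":0.5},
  {"ax":-20,"ay":-24,"az":20,"tx":-7.2,"ty":6.5,"tz":-12,"claw":0.5},
  {"ax":-20,"ay":-24,"az":20,"tx":-7.2,"ty":6.5,"tz":-12,"claw":0.5},
  {"ax":-20,"ay":-24,"az":20,"tx":-7.2,"ty":6.5,"tz":-12,"claw":0.5},
])

```text
time_s: 46.68
position: [499.9, -98.8, 239.6]
tcp_rot: [0.515, -2.624, 0.482]
wrist_force: [-0.3, 0.1, -0.9]
grip_width: 44.5
grasp_force: 0.0
```

>>> jog_arm([
  {"ax":-20,"ay":-25,"az":21,"tx":-10.3,"ty":14,"tz":2,"claw":0.5},
  {"ax":-20,"ay":-25,"az":21,"tx":-10.3,"ty":14,"tz":2,"claw":0.5},
  {"ax":-20,"ay":-25,"az":21,"tx":-10.3,"ty":14,"tz":2,"claw":0.5},
  {"ax":-20,"ay":-25,"az":21,"tx":-10.3,"ty":14,"tz":2,"claw":0.5},
  {"ax":-20,"ay":-25,"az":21,"tx":-10.3,"ty":14,"tz":2,"claw":0.5},
  {"ax":-20,"ay":-25,"az":21,"tx":-10.3,"ty":14,"tz":2,"claw":0.5},
  {"ax":-20,"ay":-25,"az":21,"tx":-10.3,"ty":14,"tz":2,"claw":0.5},
  {"ax":-20,"ay":-25,"az":21,"tx":-10.3,"ty":14,"tz":2,"claw":0.5},
  {"ax":-20,"ay":-25,"az":21,"tx":-10.3,"ty":14,"tz":2,"claw":0.5},
  {"ax":-20,"ay":-25,"az":21,"tx":-10.3,"ty":14,"tz":2,"claw":0.5},
])

```text
time_s: 47.52
position: [522.6, 43.7, 141.4]
tcp_rot: [-0.02, 3.133, -0.0]
wrist_force: [0.6, 0.9, 0.1]
grip_width: 44.0
grasp_force: 0.0
```

```bash
cat > look.py <<'E'
from sim import *
import sys
s,i,im,o=snap("l"+sys.argv[1],["spatula1"]);print(s["wrist_force"].round(1))
for d in o["spatula1"]:
    c=np.argwhere(d["mask"])[:,::-1].astype(float);P=np.array([onz("",u,27,i)[:2] for u in c[::max(1,len(c)//300)]])
    vx,vy,x0,y0=cv2.fitLine(P.astype(np.float32),cv2.DIST_HUBER,0,.01,.01).ravel()
    y=y0+(522-x0)*vy/vx;yaw=np.degrees(np.arctan(vy/vx))
    print(round(d["score"],2),np.round(d["at"]),"y(522)=%.1f yaw=%.1f"%(y,yaw),"x %.0f..%.0f"%(P[:,0].min(),P[:,0].max()),"->",delta(*pose([522,y,29],yaw,90,180),s))
E
python3 look.py 2
```

```text
[522.6  43.7 141.4] [-0.02   3.133 -0.   ] [-0.492, 0.483, 0.41, 1.974, -0.279, 0.731, 1.668] 47.5
[0.6 0.9 0.1]
0.81 [322. 234.] y(522)=42.2 yaw=1.4 x 497..684 -> (array([ 0.17, -0.14, 13.13]), array([-0. ,  0.5, -0.7]))
0.66 [391. 217.] y(522)=107.2 yaw=-1.9 x 499..687 -> (array([ 0.09,  6.35, 13.13]), array([-0. ,  0.5,  2.6]))
```

>>> jog_arm([
  {"ax":0,"ay":0,"az":-1,"tx":0.1,"ty":-0.1,"tz":2,"claw":0.5},
  {"ax":0,"ay":0,"az":-1,"tx":0.1,"ty":-0.1,"tz":4.5,"claw":0.5},
  {"ax":0,"ay":0,"az":-1,"tx":0.1,"ty":-0.1,"tz":7,"claw":0.5},
  {"ax":0,"ay":0,"az":-1,"tx":0.1,"ty":-0.1,"tz":9.5,"claw":0.5},
  {"ax":0,"ay":0,"az":-1,"tx":0.1,"ty":-0.1,"tz":11.5,"claw":0.5},
  {"ax":0,"ay":0,"az":-1,"tx":0.1,"ty":-0.1,"tz":12.6,"claw":0.5},
  {"ax":0,"ay":0,"az":-1,"tx":0.1,"ty":-0.1,"tz":13,"claw":0.5},
  {"ax":0,"ay":0,"az":-1,"tx":0.1,"ty":-0.1,"tz":13.1,"claw":0.5},
  {"ax":0,"ay":0,"az":-1,"tx":0.1,"ty":-0.1,"tz":13.1,"claw":0.5},
  {"ax":0,"ay":0,"az":-1,"tx":0.1,"ty":-0.1,"tz":13.1,"claw":0.5},
], grip_force=50)

```text
time_s: 48.45
position: [522.9, 42.5, 11.4]
tcp_rot: [-0.045, 3.131, 0.001]
wrist_force: [-0.1, -0.4, -0.7]
grip_width: 44.1
grasp_force: 0.0
```

>>> jog_arm([
  {"ax":0,"ay":0,"az":0,"tx":0,"ty":0,"tz":0,"claw":0.05},
  {"ax":0,"ay":0,"az":0,"tx":0,"ty":0,"tz":0,"claw":0.05},
  {"ax":0,"ay":0,"az":0,"tx":0,"ty":0,"tz":0,"claw":0.05},
  {"ax":0,"ay":0,"az":0,"tx":0,"ty":0,"tz":0,"claw":0.05},
  {"ax":0,"ay":0,"az":0,"tx":0,"ty":0,"tz":0,"claw":0.05},
  {"ax":0,"ay":0,"az":0,"tx":0,"ty":0,"tz":0,"claw":0.05},
  {"ax":0,"ay":0,"az":0,"tx":0,"ty":0,"tz":0,"claw":0.05},
  {"ax":0,"ay":0,"az":0,"tx":0,"ty":0,"tz":0,"claw":0.05},
  {"ax":0,"ay":0,"az":0,"tx":0,"ty":0,"tz":0,"claw":0.05},
  {"ax":0,"ay":0,"az":0,"tx":0,"ty":0,"tz":0,"claw":0.05},
])

```text
time_s: 49.28
position: [522.1, 42.4, 10.4]
tcp_rot: [-0.044, 3.132, 0.001]
wrist_force: [-0.5, -0.4, 3.4]
grip_width: 15.1
grasp_force: 50.0
```

>>> jog_arm([
  {"ax":0,"ay":0,"az":0,"tx":0,"ty":0,"tz":-0.5,"claw":0.05},
  {"ax":0,"ay":0,"az":0,"tx":0,"ty":0,"tz":-1.5,"claw":0.05},
  {"ax":0,"ay":0,"az":0,"tx":0,"ty":0,"tz":-3,"claw":0.05},
  {"ax":0,"ay":0,"az":0,"tx":0,"ty":0,"tz":-5,"claw":0.05},
  {"ax":0,"ay":0,"az":0,"tx":0,"ty":0,"tz":-7.5,"claw":0.05},
  {"ax":0,"ay":0,"az":0,"tx":0,"ty":0,"tz":-10,"claw":0.05},
  {"ax":0,"ay":0,"az":0,"tx":0,"ty":0,"tz":-12.5,"claw":0.05},
  {"ax":0,"ay":0,"az":0,"tx":0,"ty":0,"tz":-14.5,"claw":0.05},
  {"ax":0,"ay":0,"az":0,"tx":0,"ty":0,"tz":-16,"claw":0.05},
  {"ax":0,"ay":0,"az":0,"tx":0,"ty":0,"tz":-17,"claw":0.05},
])

```text
time_s: 50.12
position: [520.9, 42.2, 182.6]
tcp_rot: [-0.044, 3.13, 0.002]
wrist_force: [-0.5, -0.6, -2.1]
grip_width: 15.1
grasp_force: 50.0
```

```bash
sed -i 's/h,2,0)/h,PT,0)/; s/h=-100/h=-100;PT=-8/' jar.py jar2.py; python3 jar.py 18 2
```

```text
[-0.52  0.41  0.44  1.95 -0.24  0.81  1.65] [520.9  42.2 182.6] 15.088657995669239
16 20 -14 2.2 -10.2 -5.8
  q [-0.53  0.51  0.53  1.75  0.07  1.25  1.79] tcp [503. -58. 243.] err 0.0 0.0
17 21 -15 6.5 -13.8 1.6
  q [-0.49  0.64  0.59  1.72  0.43  1.38  2.04] tcp [ 481. -204.  283.] err 0.0 0.0
16 20 -14 5.9 -8.6 8
  q [-0.46  0.78  0.67  1.84  0.82  1.28  2.12] tcp [ 462. -332.  303.] err 0.0 0.0
17 20 -14 1.8 -3 8.5
  q [-0.46  1.03  0.78  2.03  1.27  1.12  1.94] tcp [ 448. -423.  305.] err 0.0 0.0
```

>>> jog_arm([
  {"ax":2,"ay":2,"az":-1,"tx":0.2,"ty":-1,"tz":-0.6,"claw":0.05},
  {"ax":3,"ay":4,"az":-3,"tx":0.4,"ty":-2,"tz":-1.2,"claw":0.05},
  {"ax":5,"ay":6,"az":-4,"tx":0.7,"ty":-3,"tz":-1.8,"claw":0.05},
  {"ax":7,"ay":8,"az":-6,"tx":0.9,"ty":-4.1,"tz":-2.4,"claw":0.05},
  {"ax":8,"ay":10,"az":-7,"tx":1.1,"ty":-5.1,"tz":-2.9,"claw":0.05},
  {"ax":10,"ay":12,"az":-8,"tx":1.3,"ty":-6.1,"tz":-3.5,"claw":0.05},
  {"ax":12,"ay":15,"az":-10,"tx":1.6,"ty":-7.3,"tz":-4.2,"claw":0.05},
  {"ax":13,"ay":17,"az":-12,"tx":1.8,"ty":-8.4,"tz":-4.9,"claw":0.05},
  {"ax":15,"ay":19,"az":-13,"tx":2,"ty":-9.5,"tz":-5.4,"claw":0.05},
  {"ax":16,"ay":20,"az":-14,"tx":2.2,"ty":-10.2,"tz":-5.8,"claw":0.05},
])

```text
time_s: 50.95
position: [500.8, -60.9, 238.3]
tcp_rot: [0.382, -2.75, 0.404]
wrist_force: [0.1, 0.4, -1.0]
grip_width: 15.4
grasp_force: 50.0
```

>>> jog_arm([
  {"ax":2,"ay":2,"az":-1,"tx":0.7,"ty":-1.4,"tz":0.2,"claw":0.05},
  {"ax":3,"ay":4,"az":-3,"tx":1.3,"ty":-2.8,"tz":0.3,"claw":0.05},
  {"ax":5,"ay":6,"az":-4,"tx":2,"ty":-4.2,"tz":0.5,"claw":0.05},
  {"ax":7,"ay":8,"az":-6,"tx":2.6,"ty":-5.6,"tz":0.6,"claw":0.05},
  {"ax":8,"ay":10,"az":-7,"tx":3.3,"ty":-7,"tz":0.8,"claw":0.05},
  {"ax":10,"ay":12,"az":-9,"tx":3.9,"ty":-8.3,"tz":1,"claw":0.05},
  {"ax":12,"ay":15,"az":-11,"tx":4.6,"ty":-9.8,"tz":1.1,"claw":0.05},
  {"ax":14,"ay":17,"az":-12,"tx":5.3,"ty":-11.3,"tz":1.3,"claw":0.05},
  {"ax":15,"ay":19,"az":-14,"tx":6,"ty":-12.7,"tz":1.5,"claw":0.05},
  {"ax":17,"ay":21,"az":-15,"tx":6.5,"ty":-13.8,"tz":1.6,"claw":0.05},
])

```text
time_s: 51.78
position: [478.9, -208.2, 279.0]
tcp_rot: [0.66, -2.252, 0.732]
wrist_force: [0.1, -0.4, -0.6]
grip_width: 15.3
grasp_force: 50.0
```

>>> jog_arm([
  {"ax":2,"ay":2,"az":-1,"tx":0.6,"ty":-0.9,"tz":0.8,"claw":0.05},
  {"ax":3,"ay":4,"az":-3,"tx":1.2,"ty":-1.7,"tz":1.6,"claw":0.05},
  {"ax":5,"ay":6,"az":-4,"tx":1.8,"ty":-2.6,"tz":2.4,"claw":0.05},
  {"ax":7,"ay":8,"az":-6,"tx":2.4,"ty":-3.4,"tz":3.2,"claw":0.05},
  {"ax":8,"ay":10,"az":-7,"tx":3,"ty":-4.3,"tz":4,"claw":0.05},
  {"ax":10,"ay":12,"az":-8,"tx":3.5,"ty":-5.2,"tz":4.8,"claw":0.05},
  {"ax":12,"ay":14,"az":-10,"tx":4.2,"ty":-6.1,"tz":5.7,"claw":0.05},
  {"ax":13,"ay":16,"az":-12,"tx":4.8,"ty":-7,"tz":6.5,"claw":0.05},
  {"ax":15,"ay":18,"az":-13,"tx":5.4,"ty":-7.9,"tz":7.3,"claw":0.05},
  {"ax":16,"ay":20,"az":-14,"tx":5.9,"ty":-8.6,"tz":8,"claw":0.05},
])

```text
time_s: 52.62
position: [459.6, -335.6, 298.2]
tcp_rot: [0.852, -1.734, 0.965]
wrist_force: [0.2, 0.8, -0.5]
grip_width: 15.3
grasp_force: 50.0
```

>>> jog_arm([
  {"ax":2,"ay":2,"az":-1,"tx":0.2,"ty":-0.3,"tz":0.8,"claw":0.05},
  {"ax":3,"ay":4,"az":-3,"tx":0.4,"ty":-0.6,"tz":1.7,"claw":0.05},
  {"ax":5,"ay":6,"az":-4,"tx":0.5,"ty":-0.9,"tz":2.6,"claw":0.05},
  {"ax":7,"ay":8,"az":-6,"tx":0.7,"ty":-1.2,"tz":3.4,"claw":0.05},
  {"ax":8,"ay":10,"az":-7,"tx":0.9,"ty":-1.5,"tz":4.2,"claw":0.05},
  {"ax":10,"ay":12,"az":-8,"tx":1.1,"ty":-1.8,"tz":5.1,"claw":0.05},
  {"ax":12,"ay":14,"az":-10,"tx":1.3,"ty":-2.1,"tz":6,"claw":0.05},
  {"ax":14,"ay":16,"az":-12,"tx":1.5,"ty":-2.5,"tz":7,"claw":0.05},
  {"ax":15,"ay":18,"az":-13,"tx":1.7,"ty":-2.8,"tz":7.8,"claw":0.05},
  {"ax":17,"ay":20,"az":-14,"tx":1.8,"ty":-3,"tz":8.5,"claw":0.05},
])

```text
time_s: 53.45
position: [447.1, -426.5, 301.2]
tcp_rot: [0.99, -1.18, 1.143]
wrist_force: [0.6, -0.0, -0.3]
grip_width: 15.3
grasp_force: 50.0
```

```bash
python3 jar2.py 18 2 2
python3 - <<'E'
from h import *
_,i,_,o=load("scenej2")
for p in([450,-408,180],[428,-450,170]):print(proj("",np.array(p,float),i))
for d in o["spatula1"]:print(round(d["score"],2),np.round(d["at"]),cv2.boundingRect(quad(d["mask"])))
E
```

```text
[-0.46  1.07  0.77  2.03  1.25  1.12  1.91] [ 447.1 -426.5  301.2] 15.328679271214536 53.45
300 (array([0.14, 0.04, 0.03]), array([-0.4,  0.2, -0.4]))
177 (array([-12.05,   0.11,  -1.63]), array([-0.4,  0.2, -0.4]))
  q [-0.4   1.31  0.65  1.91  1.16  1.12  1.8 ] tcp [ 445. -419.  165.] err 0.0 0.0
[ 447.1 -426.5  301.2] [ 0.99  -1.18   1.143] [-0.458, 1.067, 0.766, 2.026, 1.254, 1.119, 1.912] 53.5
scene jar 0.88 (array([ 432.5, -408. ]), np.float64(0.192))
[ 446.1 -426.   300.8] [ 0.99  -1.181  1.14 ] [-0.459, 1.068, 0.766, 2.026, 1.251, 1.12, 1.914] 53.6
top jar 0.73 (array([ 432.8, -412.1]), np.float64(0.592))
[198.81798539 236.68163282]
[181.23766549 240.83462862]
0.81 [384. 209.] (363, 186, 42, 47)
0.77 [186. 243.] (173, 230, 30, 28)
0.74 [184. 225.] (184, 222, 10, 29)
```

>>> jog_arm([
  {"ax":0,"ay":0,"az":0,"tx":-1,"ty":0,"tz":-0.1,"claw":0.05},
  {"ax":0,"ay":0,"az":0,"tx":-2.5,"ty":0,"tz":-0.3,"claw":0.05},
  {"ax":0,"ay":0,"az":0,"tx":-4,"ty":0,"tz":-0.5,"claw":0.05},
  {"ax":0,"ay":0,"az":0,"tx":-5.5,"ty":0,"tz":-0.7,"claw":0.05},
  {"ax":0,"ay":0,"az":0,"tx":-7,"ty":0.1,"tz":-0.9,"claw":0.05},
  {"ax":0,"ay":0,"az":0,"tx":-8.5,"ty":0.1,"tz":-1.1,"claw":0.05},
  {"ax":0,"ay":0,"az":0,"tx":-10,"ty":0.1,"tz":-1.3,"claw":0.05},
  {"ax":0,"ay":0,"az":0,"tx":-11,"ty":0.1,"tz":-1.5,"claw":0.05},
  {"ax":0,"ay":0,"az":0,"tx":-11.7,"ty":0.1,"tz":-1.6,"claw":0.05},
  {"ax":0,"ay":0,"az":0,"tx":-12,"ty":0.1,"tz":-1.6,"claw":0.05},
])

```text
time_s: 54.58
position: [447.0, -426.2, 179.1]
tcp_rot: [0.99, -1.181, 1.142]
wrist_force: [0.7, 0.9, 0.3]
grip_width: 15.7
grasp_force: 50.0
```

>>> jog_arm([
  {"ax":0,"ay":0,"az":0,"tx":0,"ty":0,"tz":0,"claw":0.05},
  {"ax":0,"ay":0,"az":0,"tx":0,"ty":0,"tz":0,"claw":0.15},
  {"ax":0,"ay":0,"az":0,"tx":0,"ty":0,"tz":0,"claw":0.25},
  {"ax":0,"ay":0,"az":0,"tx":0,"ty":0,"tz":0,"claw":0.35},
  {"ax":0,"ay":0,"az":0,"tx":0,"ty":0,"tz":0,"claw":0.35},
  {"ax":0,"ay":0,"az":0,"tx":0,"ty":0,"tz":0,"claw":0.35},
  {"ax":0,"ay":0,"az":0,"tx":0,"ty":0,"tz":-1.5,"claw":0.35},
  {"ax":0,"ay":0,"az":0,"tx":0,"ty":0,"tz":-4,"claw":0.35},
  {"ax":0,"ay":0,"az":0,"tx":0,"ty":0,"tz":-6.5,"claw":0.35},
  {"ax":0,"ay":0,"az":0,"tx":0,"ty":0,"tz":-8,"claw":0.35},
])

```text
time_s: 55.42
position: [461.1, -345.2, 168.2]
tcp_rot: [0.993, -1.181, 1.143]
wrist_force: [-0.2, 0.3, -0.1]
grip_width: 30.5
grasp_force: 0.0
```

```bash
python3 ret.py 106 -1 3
python3 - <<'E'
from h import *
_,i,im,o=snap("topr3",["spatula1","jar"],"top")
for d in o["spatula1"]:print(round(d["score"],2),np.round(d["at"]),cv2.boundingRect(quad(d["mask"])),onz("",d["at"],150,i).round()[:2])
E
```

```text
[-0.5   1.28  0.58  1.91  1.05  1.22  1.83] [ 461.1 -345.2  168.2] 30.529789408667746
-17 -20 15 10.2 1 -7.2
  q [-0.52  0.84  0.56  1.85  0.75  1.35  1.99] tcp [ 458. -252.  249.] err 0.0 0.0
-17 -19 15 -3.3 3.9 -12.2
  q [-0.54  0.7   0.49  1.7   0.37  1.42  1.87] tcp [ 483. -123.  239.] err 0.0 0.0
-17 -20 15 -6.3 9.2 -7.5
  q [-0.57  0.57  0.44  1.73  0.06  1.24  1.63] tcp [503.   7. 210.] err 0.0 0.0
-17 -19 15 -5.9 11.5 3.2
  q [-0.57  0.51  0.35  1.95 -0.24  0.73  1.46] tcp [516. 113. 131.] err 0.0 0.0
[ 461.1 -345.2  168.2] [ 0.993 -1.181  1.143] [-0.505, 1.277, 0.576, 1.912, 1.054, 1.223, 1.832] 55.4
0.62 [215. 240.] 159
0.55 [382. 209.] 378
0.49 [188. 244.] 288
[ 461.9 -345.4  167.9] [ 0.995 -1.182  1.145] [-0.505, 1.277, 0.577, 1.911, 1.055, 1.221, 1.831] 55.5
0.76 [257. 163.] (255, 149, 7, 33) [606.  94.]
0.55 [410. 214.] (401, 209, 17, 12) [ 450. -383.]
```

View pics/r3.png

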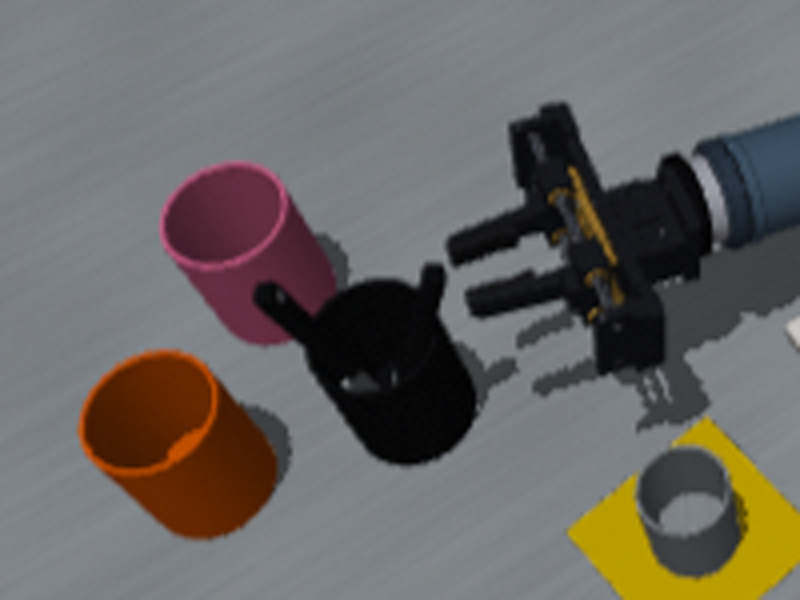

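The second spatula stands near upright but leans slightly to +y (end at crop 433,272). I'll triangulate its end, and tip it over to the far side the same way.

Run:
```python
from h import *
i=load("scener3")[1];_,it,imt,ot=load("topr3");m=ot["spatula1"][1]["mask"];c=np.argwhere(m)[:,::-1];print(sorted(map(tuple,c.tolist()))[:8])
e=(110+433*.25,160+272*.25)
l=c[c[:,0]<=403].mean(0);print(l);r1=ray("",e,i);r2=ray("",l,it);P=tri(r1,r2);print("end",P.round(),proj("",P,i).round(1),e,proj("",P,it).round(1))
s=state();print(delta(P+[0,0,-12],R.from_rotvec(s["tcp_rot"]),s))
iw,imw=None,None
s,iw,im,o=snap("wr3",["spatula1"])
for d in o["spatula1"]:print(np.round(d["at"]),cv2.boundingRect(quad(d["mask"])),round(d["score"],2))
print(proj("",P,iw).round())
```

```text
[(401, 210), (401, 211), (401, 212), (401, 213), (402, 209), (402, 210), (402, 211), (402, 212)]
[402.17647059 211.70588235]
end [ 453. -355.  175.] [218.5 228. ] (218.25, 228.0) [402.4 211.8]
(array([-0.79,  0.52,  0.59]), array([0., 0., 0.]))
[ 459.4 -349.1  170.1] [ 0.988 -1.181  1.142] [-0.5, 1.278, 0.581, 1.914, 1.057, 1.22, 1.831] 55.7
[353. 223.] (341, 185, 24, 101) 0.74
[329. 255.] (315, 224, 30, 61) 0.67
[334. 240.]
```

>>> jog_arm([
  {"ax":0,"ay":0,"az":0,"tx":-0.4,"ty":0.3,"tz":0.5,"claw":0.35},
  {"ax":0,"ay":0,"az":0,"tx":-0.8,"ty":0.3,"tz":1.3,"claw":0.35},
  {"ax":0,"ay":0,"az":0,"tx":-0.8,"ty":0.3,"tz":1.8,"claw":0.35},
  {"ax":0,"ay":0,"az":0,"tx":-0.8,"ty":0.3,"tz":1.8,"claw":0.05},
  {"ax":0,"ay":0,"az":0,"tx":-0.8,"ty":0.3,"tz":1.8,"claw":0.05},
  {"ax":0,"ay":0,"az":0,"tx":-0.8,"ty":0.3,"tz":1.8,"claw":0.05},
  {"ax":0,"ay":0,"az":0,"tx":-0.8,"ty":0.3,"tz":1.8,"claw":0.05},
  {"ax":0,"ay":0,"az":0,"tx":-0.8,"ty":0.3,"tz":1.8,"claw":0.05},
  {"ax":0,"ay":0,"az":0,"tx":-0.8,"ty":0.3,"tz":1.8,"claw":0.05},
  {"ax":0,"ay":0,"az":0,"tx":-0.8,"ty":0.3,"tz":1.8,"claw":0.05},
], grip_force=5)

```text
time_s: 56.6
position: [453.7, -366.4, 163.9]
tcp_rot: [0.989, -1.181, 1.142]
wrist_force: [-1.3, -2.2, -1.2]
grip_width: 16.9
grasp_force: 4.9
```

>>> jog_arm([
  {"ax":0,"ay":0,"az":0,"tx":0.3,"ty":-0.1,"tz":0.7,"claw":0.05},
  {"ax":0,"ay":0,"az":0,"tx":0.6,"ty":-0.3,"tz":1.7,"claw":0.05},
  {"ax":0,"ay":0,"az":0,"tx":0.8,"ty":-0.6,"tz":2.9,"claw":0.05},
  {"ax":0,"ay":0,"az":0,"tx":0.9,"ty":-0.9,"tz":4.1,"claw":0.05},
  {"ax":0,"ay":0,"az":0,"tx":0.9,"ty":-1.2,"tz":5.3,"claw":0.05},
  {"ax":0,"ay":0,"az":0,"tx":0.8,"ty":-1.4,"tz":6.5,"claw":0.05},
  {"ax":0,"ay":0,"az":0,"tx":0.6,"ty":-1.7,"tz":7.7,"claw":0.05},
  {"ax":0,"ay":0,"az":0,"tx":0.3,"ty":-2,"tz":9,"claw":0.05},
  {"ax":0,"ay":0,"az":0,"tx":0,"ty":-2.2,"tz":10.1,"claw":0.05},
  {"ax":0,"ay":0,"az":0,"tx":-0.1,"ty":-2.3,"tz":10.7,"claw":0.05},
])

```text
time_s: 57.43
position: [457.6, -477.2, 179.4]
tcp_rot: [0.985, -1.178, 1.142]
wrist_force: [-1.9, 8.8, 12.2]
grip_width: 17.8
grasp_force: 10.2
```

>>> jog_arm([
  {"ax":0,"ay":0,"az":0,"tx":0,"ty":0,"tz":0.2,"claw":0.05},
  {"ax":0,"ay":0,"az":0,"tx":0,"ty":0,"tz":0.2,"claw":0.2},
  {"ax":0,"ay":0,"az":0,"tx":0,"ty":0,"tz":0.2,"claw":0.35},
  {"ax":0,"ay":0,"az":0,"tx":0,"ty":0,"tz":0.2,"claw":0.35},
  {"ax":0,"ay":0,"az":0,"tx":0,"ty":0,"tz":0,"claw":0.35},
  {"ax":0,"ay":0,"az":0,"tx":0,"ty":0,"tz":-2,"claw":0.35},
  {"ax":0,"ay":0,"az":0,"tx":0,"ty":0,"tz":-5,"claw":0.35},
  {"ax":0,"ay":0,"az":0,"tx":0,"ty":0,"tz":-8,"claw":0.35},
  {"ax":0,"ay":0,"az":0,"tx":0,"ty":0,"tz":-11,"claw":0.35},
  {"ax":0,"ay":0,"az":0,"tx":0,"ty":0,"tz":-12,"claw":0.35},
])

```text
time_s: 58.27
position: [481.4, -353.4, 159.0]
tcp_rot: [0.996, -1.182, 1.145]
wrist_force: [0.4, 0.1, -0.6]
grip_width: 30.6
grasp_force: 0.0
```

```bash
python3 ret.py 106 -1 4
python3 - <<'E'
from h import *
_,i,im,o=snap("topr4",["spatula1","jar"],"top")
for d in o["spatula1"]:print(round(d["score"],2),np.round(d["at"]),cv2.boundingRect(quad(d["mask"])),onz("",d["at"],150,i).round()[:2])
for d in o["jar"]:print("jar",round(d["score"],2),d["at"])
_,i,im,o=load("scener4")
for d in o["spatula1"]:print(round(d["score"],2),np.round(d["at"]),cv2.boundingRect(quad(d["mask"])))
E
```

```text
[-0.48  1.3   0.58  1.86  1.06  1.23  1.86] [ 481.4 -353.4  159. ] 30.62491223844517
-17 -20 15 11.2 3.1 -7.5
  q [-0.52  0.84  0.55  1.86  0.75  1.34  1.99] tcp [ 458. -253.  250.] err 0.0 0.0
-17 -19 15 -3.4 3.9 -12.3
  q [-0.54  0.7   0.49  1.71  0.38  1.42  1.87] tcp [ 483. -122.  239.] err 0.0 0.0
-17 -20 15 -6.4 9.2 -7.5
  q [-0.57  0.57  0.43  1.73  0.06  1.24  1.63] tcp [503.   8. 210.] err 0.0 0.0
-17 -19 15 -5.8 11.4 3.3
  q [-0.56  0.51  0.34  1.96 -0.24  0.72  1.46] tcp [515. 113. 131.] err 0.0 0.0
[ 481.4 -353.4  159. ] [ 0.996 -1.182  1.145] [-0.481, 1.299, 0.58, 1.855, 1.057, 1.226, 1.858] 58.3
0.78 [207. 228.] 234
0.7 [192. 256.] 240
0.57 [381. 210.] 331
[ 480.6 -355.7  160.2] [ 0.994 -1.181  1.145] [-0.479, 1.299, 0.583, 1.856, 1.059, 1.224, 1.857] 58.4
0.78 [423. 213.] (405, 208, 37, 15) [ 452. -424.]
0.55 [258. 160.] (256, 148, 6, 30) [615.  91.]
0.37 [412. 227.] (407, 223, 7, 9) [ 410. -388.]
jar 0.96 [415.1, 223.3]
jar 0.87 [428.3, 267.6]
jar 0.74 [286.8, 150.1]
jar 0.55 [458.0, 232.9]
0.78 [207. 228.] (200, 212, 10, 37)
0.7 [192. 256.] (177, 249, 33, 9)
0.57 [381. 210.] (364, 187, 40, 45)
```

View pics/r4.png

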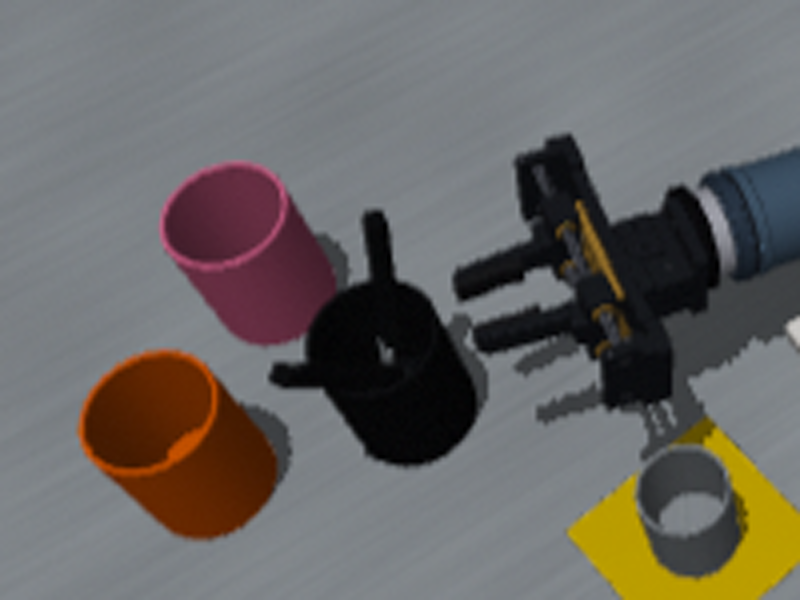

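The third spatula is still on the board, and the two inside lean apart: one to -y (end at crop 280,373), the other to -x (end at 375,215). The picture allowance is used up, so I'll work from masks and numbers from here.

```bash
python3 - <<'E'
from h import *
is_,os_=load("scener4")[1],load("scener4")[3]["spatula1"];it,ot=load("topr4")[1],load("topr4")[3]["spatula1"]
def ends(m):
    c=np.argwhere(m)[:,::-1].astype(np.float32);vx,vy,x,y=cv2.fitLine(c,cv2.DIST_L2,0,.01,.01).ravel();t=(c-[x,y])@[vx,vy];return np.array([x,y])+np.outer([np.percentile(t,1),np.percentile(t,99)],[vx,vy])
S1,S2=ends(os_[0]["mask"]),ends(os_[1]["mask"]);T2,T1=ends(ot[0]["mask"]),ends(ot[2]["mask"])
print("scene",S1.round(),S2.round(),"top2",T2.round(),"top1",T1.round())
for n,S,T in(("1",S1,T1),("2",S2,T2)):
    for a in S:
        for b in T:
            r1,r2=ray("",a,is_),ray("",b,it);P=tri(r1,r2);print(n,a.round(),b.round(),P.round(),"res",(proj("",P,is_)-a).round(1),(proj("",P,it)-b).round(1))
for b in T2:print([ (z,onz("",b,z,it).round()[:2].tolist()) for z in(15,100,180)])
E
python3 - <<'E'
import sys;sys.path.insert(0,'.')
E
```

```text
scene [[203. 213.]
 [207. 247.]] [[178. 254.]
 [209. 253.]] top2 [[405. 221.]
 [440. 210.]] top1 [[408. 231.]
 [412. 223.]]
1 [203. 213.] [408. 231.] [ 394. -369.  186.] res [-0.1  0. ] [-0.1 -0. ]
1 [203. 213.] [412. 223.] [ 416. -373.  216.] res [-1.1  0.2] [-0.9 -0.3]
1 [207. 247.] [408. 231.] [ 403. -402.   41.] res [ 0.2 -0. ] [0.1 0. ]
1 [207. 247.] [412. 223.] [ 426. -404.   80.] res [-0.9  0.1] [-0.7 -0.2]
2 [178. 254.] [405. 221.] [ 424. -429.   97.] res [18.5 -5.1] [15.4  2.7]
2 [178. 254.] [440. 210.] [ 459. -471.  173.] res [-0.  0.] [-0. -0.]
2 [209. 253.] [405. 221.] [ 434. -398.   52.] res [ 3.3 -0.6] [2.7 0.8]
2 [209. 253.] [440. 210.] [ 474. -440.  157.] res [-15.2   1.5] [-11.7  -4.3]
[(15, [439.0, -397.0]), (100, [432.0, -379.0]), (180, [426.0, -362.0])]
[(15, [476.0, -518.0]), (100, [467.0, -493.0]), (180, [458.0, -469.0])]
```

>>> jog_arm([
  {"ax":-17,"ay":-20,"az":15,"tx":11.2,"ty":3.1,"tz":-7.5,"claw":0.5},
  {"ax":-17,"ay":-20,"az":15,"tx":11.2,"ty":3.1,"tz":-7.5,"claw":0.5},
  {"ax":-17,"ay":-20,"az":15,"tx":11.2,"ty":3.1,"tz":-7.5,"claw":0.5},
  {"ax":-17,"ay":-20,"az":15,"tx":11.2,"ty":3.1,"tz":-7.5,"claw":0.5},
  {"ax":-17,"ay":-20,"az":15,"tx":11.2,"ty":3.1,"tz":-7.5,"claw":0.5},
  {"ax":-17,"ay":-20,"az":15,"tx":11.2,"ty":3.1,"tz":-7.5,"claw":0.5},
  {"ax":-17,"ay":-20,"az":15,"tx":11.2,"ty":3.1,"tz":-7.5,"claw":0.5},
  {"ax":-17,"ay":-20,"az":15,"tx":11.2,"ty":3.1,"tz":-7.5,"claw":0.5},
  {"ax":-17,"ay":-20,"az":15,"tx":11.2,"ty":3.1,"tz":-7.5,"claw":0.5},
  {"ax":-17,"ay":-20,"az":15,"tx":11.2,"ty":3.1,"tz":-7.5,"claw":0.5},
])

```text
time_s: 59.35
position: [461.6, -264.6, 260.9]
tcp_rot: [0.84, -1.743, 0.976]
wrist_force: [-0.4, -0.1, 0.0]
grip_width: 43.9
grasp_force: 0.0
```

>>> jog_arm([
  {"ax":-17,"ay":-19,"az":15,"tx":-3.4,"ty":3.9,"tz":-12.3,"claw":0.5},
  {"ax":-17,"ay":-19,"az":15,"tx":-3.4,"ty":3.9,"tz":-12.3,"claw":0.5},
  {"ax":-17,"ay":-19,"az":15,"tx":-3.4,"ty":3.9,"tz":-12.3,"claw":0.5},
  {"ax":-17,"ay":-19,"az":15,"tx":-3.4,"ty":3.9,"tz":-12.3,"claw":0.5},
  {"ax":-17,"ay":-19,"az":15,"tx":-3.4,"ty":3.9,"tz":-12.3,"claw":0.5},
  {"ax":-17,"ay":-19,"az":15,"tx":-3.4,"ty":3.9,"tz":-12.3,"claw":0.5},
  {"ax":-17,"ay":-19,"az":15,"tx":-3.4,"ty":3.9,"tz":-12.3,"claw":0.5},
  {"ax":-17,"ay":-19,"az":15,"tx":-3.4,"ty":3.9,"tz":-12.3,"claw":0.5},
  {"ax":-17,"ay":-19,"az":15,"tx":-3.4,"ty":3.9,"tz":-12.3,"claw":0.5},
  {"ax":-17,"ay":-19,"az":15,"tx":-3.4,"ty":3.9,"tz":-12.3,"claw":0.5},
])

```text
time_s: 60.18
position: [487.7, -134.1, 250.2]
tcp_rot: [0.616, -2.262, 0.744]
wrist_force: [0.2, -1.3, 0.2]
grip_width: 44.0
grasp_force: 0.0
```

>>> jog_arm([
  {"ax":-17,"ay":-20,"az":15,"tx":-6.4,"ty":9.2,"tz":-7.5,"claw":0.5},
  {"ax":-17,"ay":-20,"az":15,"tx":-6.4,"ty":9.2,"tz":-7.5,"claw":0.5},
  {"ax":-17,"ay":-20,"az":15,"tx":-6.4,"ty":9.2,"tz":-7.5,"claw":0.5},
  {"ax":-17,"ay":-20,"az":15,"tx":-6.4,"ty":9.2,"tz":-7.5,"claw":0.5},
  {"ax":-17,"ay":-20,"az":15,"tx":-6.4,"ty":9.2,"tz":-7.5,"claw":0.5},
  {"ax":-17,"ay":-20,"az":15,"tx":-6.4,"ty":9.2,"tz":-7.5,"claw":0.5},
  {"ax":-17,"ay":-20,"az":15,"tx":-6.4,"ty":9.2,"tz":-7.5,"claw":0.5},
  {"ax":-17,"ay":-20,"az":15,"tx":-6.4,"ty":9.2,"tz":-7.5,"claw":0.5},
  {"ax":-17,"ay":-20,"az":15,"tx":-6.4,"ty":9.2,"tz":-7.5,"claw":0.5},
  {"ax":-17,"ay":-20,"az":15,"tx":-6.4,"ty":9.2,"tz":-7.5,"claw":0.5},
])

```text
time_s: 61.02
position: [509.1, -4.3, 220.0]
tcp_rot: [0.329, -2.747, 0.428]
wrist_force: [-0.1, 0.8, -0.1]
grip_width: 44.4
grasp_force: 0.0
```

>>> jog_arm([
  {"ax":-17,"ay":-19,"az":15,"tx":-5.8,"ty":11.4,"tz":3.3,"claw":0.5},
  {"ax":-17,"ay":-19,"az":15,"tx":-5.8,"ty":11.4,"tz":3.3,"claw":0.5},
  {"ax":-17,"ay":-19,"az":15,"tx":-5.8,"ty":11.4,"tz":3.3,"claw":0.5},
  {"ax":-17,"ay":-19,"az":15,"tx":-5.8,"ty":11.4,"tz":3.3,"claw":0.5},
  {"ax":-17,"ay":-19,"az":15,"tx":-5.8,"ty":11.4,"tz":3.3,"claw":0.5},
  {"ax":-17,"ay":-19,"az":15,"tx":-5.8,"ty":11.4,"tz":3.3,"claw":0.5},
  {"ax":-17,"ay":-19,"az":15,"tx":-5.8,"ty":11.4,"tz":3.3,"claw":0.5},
  {"ax":-17,"ay":-19,"az":15,"tx":-5.8,"ty":11.4,"tz":3.3,"claw":0.5},
  {"ax":-17,"ay":-19,"az":15,"tx":-5.8,"ty":11.4,"tz":3.3,"claw":0.5},
  {"ax":-17,"ay":-19,"az":15,"tx":-5.8,"ty":11.4,"tz":3.3,"claw":0.5},
])

```text
time_s: 61.85
position: [522.2, 100.8, 141.5]
tcp_rot: [-0.042, -3.136, 0.021]
wrist_force: [-0.6, 0.3, 0.2]
grip_width: 43.7
grasp_force: 0.0
```

```bash
python3 look.py 3
python3 - <<'E'
from h import *
for n in("top","scene"):
    _,i,im,o=snap(n+"s",["spatula1","jar"],n)
    for d in o["spatula1"]:print(n,round(d["score"],2),np.round(d["at"]),cv2.boundingRect(quad(d["mask"])),d["mask"].sum())
    for d in o["jar"]:
        if np.hypot(*(onz(n,d["at"],60,i)[:2]-[430,-410]))<60:print("jar",fitcyl([(i,d["mask"])],PROF["jar"],(432,-410),False))
E
```

```text
[522.2 100.8 141.5] [-0.042 -3.136  0.021] [-0.577, 0.497, 0.381, 1.94, -0.244, 0.758, 1.485] 61.9
[-0.6  0.3  0.2]
0.68 [334. 245.] y(522)=106.4 yaw=-1.8 x 499..688 -> (array([-0.03,  0.73, 13.14]), array([-0.8, -0.3,  0.2]))
[521.8 100.8 141.3] [-0.042 -3.136  0.02 ] [-0.577, 0.497, 0.38, 1.941, -0.244, 0.757, 1.485] 62.0
top 0.6 [422. 214.] (404, 208, 38, 17) 240
top 0.51 [255. 156.] (256, 148, 6, 22) 131
jar (array([ 433.7, -410.6]), np.float64(0.315))
jar (array([ 454.2, -440.3]), np.float64(0.761))
[521.5 100.8 141.2] [-0.043 -3.136  0.02 ] [-0.577, 0.497, 0.38, 1.942, -0.244, 0.757, 1.485] 62.1
scene 0.85 [383. 208.] (364, 187, 40, 45) 318
scene 0.74 [195. 256.] (178, 249, 33, 8) 215
scene 0.52 [207. 231.] (200, 212, 10, 37) 234
jar (array([ 433.4, -408.2]), np.float64(0.187))
```

>>> jog_arm([
  {"ax":-1,"ay":0,"az":0,"tx":0,"ty":0.6,"tz":1,"claw":0.5},
  {"ax":-1,"ay":0,"az":0,"tx":0,"ty":0.7,"tz":3,"claw":0.5},
  {"ax":-1,"ay":0,"az":0,"tx":0,"ty":0.7,"tz":5.5,"claw":0.5},
  {"ax":-1,"ay":0,"az":0,"tx":0,"ty":0.7,"tz":8,"claw":0.5},
  {"ax":-1,"ay":0,"az":0,"tx":0,"ty":0.7,"tz":10.5,"claw":0.5},
  {"ax":-1,"ay":0,"az":0,"tx":0,"ty":0.7,"tz":12.2,"claw":0.5},
  {"ax":-1,"ay":0,"az":0,"tx":0,"ty":0.7,"tz":12.9,"claw":0.5},
  {"ax":-1,"ay":0,"az":0,"tx":0,"ty":0.7,"tz":13.1,"claw":0.5},
  {"ax":-1,"ay":0,"az":0,"tx":0,"ty":0.7,"tz":13.1,"claw":0.5},
  {"ax":-1,"ay":0,"az":0,"tx":0,"ty":0.7,"tz":13.1,"claw":0.5},
], grip_force=50)

```text
time_s: 63.08
position: [521.7, 106.3, 11.1]
tcp_rot: [-0.043, -3.138, -0.008]
wrist_force: [-0.4, 0.1, 0.1]
grip_width: 44.0
grasp_force: 0.0
```

>>> jog_arm([
  {"ax":0,"ay":0,"az":0,"tx":0,"ty":0,"tz":0,"claw":0.05},
  {"ax":0,"ay":0,"az":0,"tx":0,"ty":0,"tz":0,"claw":0.05},
  {"ax":0,"ay":0,"az":0,"tx":0,"ty":0,"tz":0,"claw":0.05},
  {"ax":0,"ay":0,"az":0,"tx":0,"ty":0,"tz":0,"claw":0.05},
  {"ax":0,"ay":0,"az":0,"tx":0,"ty":0,"tz":0,"claw":0.05},
  {"ax":0,"ay":0,"az":0,"tx":0,"ty":0,"tz":0,"claw":0.05},
  {"ax":0,"ay":0,"az":0,"tx":0,"ty":0,"tz":0,"claw":0.05},
  {"ax":0,"ay":0,"az":0,"tx":0,"ty":0,"tz":0,"claw":0.05},
  {"ax":0,"ay":0,"az":0,"tx":0,"ty":0,"tz":0,"claw":0.05},
  {"ax":0,"ay":0,"az":0,"tx":0,"ty":0,"tz":0,"claw":0.05},
])

```text
time_s: 63.92
position: [521.0, 106.2, 10.3]
tcp_rot: [-0.043, -3.136, -0.008]
wrist_force: [-0.4, 1.4, 2.9]
grip_width: 15.2
grasp_force: 50.0
```

>>> jog_arm([
  {"ax":0,"ay":0,"az":0,"tx":0,"ty":0,"tz":-0.5,"claw":0.05},
  {"ax":0,"ay":0,"az":0,"tx":0,"ty":0,"tz":-1.5,"claw":0.05},
  {"ax":0,"ay":0,"az":0,"tx":0,"ty":0,"tz":-3,"claw":0.05},
  {"ax":0,"ay":0,"az":0,"tx":0,"ty":0,"tz":-5,"claw":0.05},
  {"ax":0,"ay":0,"az":0,"tx":0,"ty":0,"tz":-7.5,"claw":0.05},
  {"ax":0,"ay":0,"az":0,"tx":0,"ty":0,"tz":-10,"claw":0.05},
  {"ax":0,"ay":0,"az":0,"tx":0,"ty":0,"tz":-12.5,"claw":0.05},
  {"ax":0,"ay":0,"az":0,"tx":0,"ty":0,"tz":-14.5,"claw":0.05},
  {"ax":0,"ay":0,"az":0,"tx":0,"ty":0,"tz":-16,"claw":0.05},
  {"ax":0,"ay":0,"az":0,"tx":0,"ty":0,"tz":-17,"claw":0.05},
])

```text
time_s: 64.75
position: [522.2, 105.2, 182.4]
tcp_rot: [-0.044, -3.138, -0.009]
wrist_force: [-0.3, 0.6, -1.5]
grip_width: 15.0
grasp_force: 50.0
```

```bash
sed -i 's/PT=-8/PT=0/; s/,300\]/,312]/; s/(300,177)/(312,178)/' jar.py jar2.py; python3 jar.py 23 12
```

```text
[-0.59  0.43  0.4   1.92 -0.23  0.84  1.47] [522.2 105.2 182.4] 14.995437879555311
16 18 -16 1.6 -16.5 -5.8
  q [-0.49  0.49  0.48  1.75  0.08  1.24  1.77] tcp [502. -57. 242.] err 0.0 0.0
16 19 -16 6.1 -13.7 1.1
  q [-0.45  0.6   0.55  1.72  0.42  1.37  2.04] tcp [ 482. -200.  283.] err 0.0 0.0
15 18 -15 6.1 -8.6 7.1
  q [-0.43  0.71  0.62  1.83  0.8   1.28  2.16] tcp [ 464. -325.  303.] err 0.0 0.0
16 18 -16 3.4 -3.4 7.7
  q [-0.43  0.86  0.72  2.03  1.26  1.13  2.06] tcp [ 452. -414.  315.] err 0.0 0.0
```

>>> jog_arm([
  {"ax":2,"ay":2,"az":-2,"tx":0.2,"ty":-1.6,"tz":-0.6,"claw":0.05},
  {"ax":3,"ay":4,"az":-3,"tx":0.3,"ty":-3.3,"tz":-1.2,"claw":0.05},
  {"ax":5,"ay":5,"az":-5,"tx":0.5,"ty":-5,"tz":-1.7,"claw":0.05},
  {"ax":6,"ay":7,"az":-6,"tx":0.6,"ty":-6.6,"tz":-2.3,"claw":0.05},
  {"ax":8,"ay":9,"az":-8,"tx":0.8,"ty":-8.3,"tz":-2.9,"claw":0.05},
  {"ax":10,"ay":11,"az":-10,"tx":1,"ty":-10,"tz":-3.5,"claw":0.05},
  {"ax":11,"ay":13,"az":-11,"tx":1.1,"ty":-11.6,"tz":-4.1,"claw":0.05},
  {"ax":13,"ay":14,"az":-13,"tx":1.3,"ty":-13.2,"tz":-4.6,"claw":0.05},
  {"ax":14,"ay":16,"az":-14,"tx":1.4,"ty":-15,"tz":-5.2,"claw":0.05},
  {"ax":16,"ay":18,"az":-16,"tx":1.6,"ty":-16.5,"tz":-5.8,"claw":0.05},
])

```text
time_s: 65.58
position: [501.0, -61.4, 238.1]
tcp_rot: [0.357, -2.77, 0.383]
wrist_force: [0.6, -0.9, -0.8]
grip_width: 15.0
grasp_force: 50.0
```

>>> jog_arm([
  {"ax":2,"ay":2,"az":-2,"tx":0.6,"ty":-1.4,"tz":0.1,"claw":0.05},
  {"ax":3,"ay":4,"az":-3,"tx":1.2,"ty":-2.7,"tz":0.2,"claw":0.05},
  {"ax":5,"ay":6,"az":-5,"tx":1.8,"ty":-4.1,"tz":0.3,"claw":0.05},
  {"ax":6,"ay":8,"az":-6,"tx":2.4,"ty":-5.5,"tz":0.4,"claw":0.05},
  {"ax":8,"ay":10,"az":-8,"tx":3,"ty":-6.9,"tz":0.5,"claw":0.05},
  {"ax":10,"ay":11,"az":-10,"tx":3.7,"ty":-8.2,"tz":0.7,"claw":0.05},
  {"ax":11,"ay":13,"az":-11,"tx":4.3,"ty":-9.6,"tz":0.8,"claw":0.05},
  {"ax":13,"ay":15,"az":-13,"tx":4.9,"ty":-11,"tz":0.9,"claw":0.05},
  {"ax":14,"ay":17,"az":-14,"tx":5.5,"ty":-12.4,"tz":1,"claw":0.05},
  {"ax":16,"ay":19,"az":-16,"tx":6.1,"ty":-13.7,"tz":1.1,"claw":0.05},
])

```text
time_s: 66.42
position: [481.5, -204.0, 278.8]
tcp_rot: [0.673, -2.307, 0.69]
wrist_force: [-1.0, -0.4, -1.1]
grip_width: 15.2
grasp_force: 50.0
```

>>> jog_arm([
  {"ax":2,"ay":2,"az":-2,"tx":0.6,"ty":-0.9,"tz":0.7,"claw":0.05},
  {"ax":3,"ay":4,"az":-3,"tx":1.2,"ty":-1.7,"tz":1.4,"claw":0.05},
  {"ax":5,"ay":5,"az":-5,"tx":1.8,"ty":-2.6,"tz":2.1,"claw":0.05},
  {"ax":6,"ay":7,"az":-6,"tx":2.4,"ty":-3.4,"tz":2.8,"claw":0.05},
  {"ax":8,"ay":9,"az":-8,"tx":3.1,"ty":-4.3,"tz":3.6,"claw":0.05},
  {"ax":9,"ay":11,"az":-9,"tx":3.7,"ty":-5.2,"tz":4.3,"claw":0.05},
  {"ax":11,"ay":13,"az":-11,"tx":4.3,"ty":-6,"tz":5,"claw":0.05},
  {"ax":12,"ay":14,"az":-12,"tx":4.9,"ty":-6.9,"tz":5.7,"claw":0.05},
  {"ax":14,"ay":16,"az":-14,"tx":5.5,"ty":-7.7,"tz":6.4,"claw":0.05},
  {"ax":15,"ay":18,"az":-15,"tx":6.1,"ty":-8.6,"tz":7.1,"claw":0.05},
])

```text
time_s: 67.25
position: [463.4, -327.2, 298.3]
tcp_rot: [0.9, -1.82, 0.909]
wrist_force: [-0.1, 0.3, -0.8]
grip_width: 15.3
grasp_force: 50.0
```

>>> jog_arm([
  {"ax":2,"ay":2,"az":-2,"tx":0.4,"ty":-0.3,"tz":0.8,"claw":0.05},
  {"ax":3,"ay":4,"az":-3,"tx":0.7,"ty":-0.7,"tz":1.5,"claw":0.05},
  {"ax":5,"ay":5,"az":-5,"tx":1,"ty":-1,"tz":2.3,"claw":0.05},
  {"ax":6,"ay":7,"az":-6,"tx":1.4,"ty":-1.4,"tz":3.1,"claw":0.05},
  {"ax":8,"ay":9,"az":-8,"tx":1.7,"ty":-1.7,"tz":3.9,"claw":0.05},
  {"ax":10,"ay":11,"az":-10,"tx":2,"ty":-2,"tz":4.6,"claw":0.05},
  {"ax":11,"ay":13,"az":-11,"tx":2.4,"ty":-2.4,"tz":5.4,"claw":0.05},
  {"ax":13,"ay":14,"az":-13,"tx":2.7,"ty":-2.7,"tz":6.2,"claw":0.05},
  {"ax":14,"ay":16,"az":-14,"tx":3.1,"ty":-3.1,"tz":6.9,"claw":0.05},
  {"ax":16,"ay":18,"az":-16,"tx":3.4,"ty":-3.4,"tz":7.7,"claw":0.05},
])

```text
time_s: 68.08
position: [452.2, -416.3, 310.8]
tcp_rot: [1.083, -1.285, 1.073]
wrist_force: [0.5, -0.0, -0.1]
grip_width: 15.1
grasp_force: 50.0
```

```bash
python3 jar2.py 23 12 3
python3 - <<'E'
from h import *
for n in("scene","top"):
    _,i,_,o=load(n+"j3")
    for d in o["spatula1"]:print(n,round(d["score"],2),np.round(d["at"]),cv2.boundingRect(quad(d["mask"])))
E
```

```text
[-0.44  0.9   0.71  2.03  1.24  1.12  2.04] [ 452.2 -416.3  310.8] 15.081236634867295 68.0833
312 (array([0.12, 0.05, 0.05]), array([0.1, 0.1, 0.3]))
178 (array([-13.28,  -0.03,   0.08]), array([0.1, 0.1, 0.3]))
  q [-0.38  1.17  0.6   1.94  1.18  1.08  1.85] tcp [ 452. -407.  165.] err 0.0 0.0
[ 452.2 -416.3  310.8] [ 1.083 -1.285  1.073] [-0.436, 0.9, 0.706, 2.027, 1.243, 1.123, 2.036] 68.1
scene jar 0.67 (array([ 435.1, -408.4]), np.float64(0.314))
[ 450.6 -416.1  310.3] [ 1.082 -1.286  1.07 ] [-0.436, 0.9, 0.706, 2.028, 1.239, 1.124, 2.037] 68.2
top jar 0.66 (array([ 433.6, -412.2]), np.float64(0.674))
scene 0.79 [190. 255.] (178, 250, 32, 7)
scene 0.68 [195. 223.] (191, 218, 16, 27)
scene 0.61 [207. 230.] (201, 214, 10, 36)
top 0.41 [409. 226.] (408, 224, 6, 7)
```

>>> jog_arm([
  {"ax":0,"ay":0,"az":0,"tx":-1,"ty":0,"tz":0,"claw":0.05},
  {"ax":0,"ay":0,"az":0,"tx":-2.5,"ty":0,"tz":0,"claw":0.05},
  {"ax":0,"ay":0,"az":0,"tx":-4,"ty":0,"tz":0,"claw":0.05},
  {"ax":0,"ay":0,"az":0,"tx":-5.5,"ty":0,"tz":0,"claw":0.05},
  {"ax":0,"ay":0,"az":0,"tx":-7,"ty":0,"tz":0,"claw":0.05},
  {"ax":0,"ay":0,"az":0,"tx":-8.5,"ty":0,"tz":0,"claw":0.05},
  {"ax":0,"ay":0,"az":0,"tx":-10,"ty":0,"tz":0,"claw":0.05},
  {"ax":0,"ay":0,"az":0,"tx":-11.5,"ty":0,"tz":0,"claw":0.05},
  {"ax":0,"ay":0,"az":0,"tx":-12.6,"ty":0,"tz":0,"claw":0.05},
  {"ax":0,"ay":0,"az":0,"tx":-13.2,"ty":0,"tz":0,"claw":0.05},
])

```text
time_s: 69.22
position: [450.4, -416.2, 180.4]
tcp_rot: [1.076, -1.282, 1.074]
wrist_force: [-1.0, 0.8, 16.9]
grip_width: 15.1
grasp_force: 50.0
```

>>> jog_arm([
  {"ax":0,"ay":0,"az":0,"tx":0,"ty":0,"tz":0,"claw":0.05},
  {"ax":0,"ay":0,"az":0,"tx":0,"ty":0,"tz":0,"claw":0.15},
  {"ax":0,"ay":0,"az":0,"tx":0,"ty":0,"tz":0,"claw":0.25},
  {"ax":0,"ay":0,"az":0,"tx":0,"ty":0,"tz":0,"claw":0.35},
  {"ax":0,"ay":0,"az":0,"tx":0,"ty":0,"tz":0,"claw":0.35},
  {"ax":0,"ay":0,"az":0,"tx":0,"ty":0,"tz":-1,"claw":0.35},
  {"ax":0,"ay":0,"az":0,"tx":0,"ty":0,"tz":-3,"claw":0.35},
  {"ax":0,"ay":0,"az":0,"tx":0,"ty":0,"tz":-6,"claw":0.35},
  {"ax":0,"ay":0,"az":0,"tx":0,"ty":0,"tz":-9,"claw":0.35},
  {"ax":0,"ay":0,"az":0,"tx":0,"ty":0,"tz":-12,"claw":0.35},
])

```text
time_s: 70.05
position: [472.1, -295.4, 178.6]
tcp_rot: [1.083, -1.287, 1.071]
wrist_force: [0.4, 0.6, 0.4]
grip_width: 30.7
grasp_force: 0.0
```

>>> jog_arm([
  {"ax":0,"ay":0,"az":0,"tx":0,"ty":0,"tz":-3,"claw":0.35},
  {"ax":0,"ay":0,"az":0,"tx":1,"ty":0,"tz":-5,"claw":0.35},
  {"ax":0,"ay":0,"az":0,"tx":4,"ty":0,"tz":-7,"claw":0.35},
  {"ax":0,"ay":0,"az":0,"tx":7,"ty":0,"tz":-9,"claw":0.35},
  {"ax":0,"ay":0,"az":0,"tx":10,"ty":0,"tz":-11,"claw":0.35},
  {"ax":0,"ay":0,"az":0,"tx":12,"ty":0,"tz":-12,"claw":0.35},
  {"ax":0,"ay":0,"az":0,"tx":12,"ty":0,"tz":-12,"claw":0.35},
  {"ax":0,"ay":0,"az":0,"tx":12,"ty":0,"tz":-12,"claw":0.35},
  {"ax":0,"ay":0,"az":0,"tx":12,"ty":0,"tz":-12,"claw":0.35},
  {"ax":0,"ay":0,"az":0,"tx":12,"ty":0,"tz":-12,"claw":0.35},
])

```text
time_s: 70.88
position: [493.2, -180.3, 298.5]
tcp_rot: [1.082, -1.285, 1.07]
wrist_force: [-0.3, 0.6, 0.3]
grip_width: 31.0
grasp_force: 0.0
```

```bash
cat > fin.py <<'E'
from h import *
s=state();print(s["position"].round(1),s["wrist_force"].round(1))
V={}
for n in("scene","top"):
    _,i,im,o=snap(n+"f",["spatula1","jar","cup","bowl","chunk1","tub","mat"],n);V[n]=i,o
    for q in("spatula1","chunk1"):
        for d in o[q]:print(n,q,round(d["score"],2),np.round(d["at"]),cv2.boundingRect(quad(d["mask"])),d["mask"].sum(),onz(n,d["at"],15,i).round()[:2])
    for q,x0,z0 in(("jar",(432,-410),0),("cup",(637,-295),3),("bowl",(623,308),0),("tub",(446,388),0)):
        for d in o[q]:
            if np.hypot(*(onz(n,d["at"],50,i)[:2]-x0))<50:print(n,q,round(d["score"],2),fitcyl([(i,d["mask"])],[(z+z0,r) for z,r in PROF[q]],x0,False));break
    # yellow blobs outside
    hsv=cv2.cvtColor(im,cv2.COLOR_RGB2HSV);m=cv2.inRange(hsv,(15,120,90),(33,255,255));k,_,st,c=cv2.connectedComponentsWithStats(m)
    for j in range(1,k):
        if st[j,4]>5:print("   yellow",c[j].round(),st[j,4],onz(n,c[j],10,i).round()[:2])
E
python3 fin.py
```

```text
[ 493.2 -180.3  298.5] [-0.3  0.6  0.3]
[ 493.2 -180.3  298.5] [ 1.082 -1.285  1.07 ] [-0.698, 0.887, 0.499, 1.884, 0.919, 1.5, 2.144] 70.9
scene spatula1 0.7 [202. 227.] (201, 213, 8, 30) 157 [ 315. -385.]
scene spatula1 0.57 [191. 255.] (177, 250, 33, 7) 197 [ 383. -454.]
scene spatula1 0.48 [199. 241.] (185, 232, 31, 21) 222 [ 356. -414.]
scene jar 0.97 (array([ 433.8, -408.8]), np.float64(0.373))
scene cup 0.95 (array([ 636.6, -291.6]), np.float64(0.047))
scene bowl 0.92 (array([623.4, 309.4]), np.float64(0.135))
scene tub 0.79 (array([449.2, 394.9]), np.float64(0.568))
   yellow [244.   1.] 10 [-757.  352.]
   yellow [327.   8.] 263 [-458.  643.]
   yellow [580.   7.] 297 [ 262. 1624.]
   yellow [226.  11.] 67 [-729.  235.]
   yellow [532.   9.] 11 [ 134. 1429.]
   yellow [616.   8.] 8 [ 366. 1757.]
   yellow [610.  12.] 8 [ 366. 1700.]
   yellow [209.  21.] 158 [-701.  132.]
   yellow [604.  14.] 8 [ 365. 1659.]
   yellow [598.  18.] 13 [ 365. 1612.]
   yellow [582.  27.] 7 [ 366. 1483.]
   yellow [575.  31.] 6 [ 366. 1433.]
   yellow [273.  56.] 53 [-293.  238.]
   yellow [222
[... 636 characters left out ...]
8, 10) 60 [ 412. -410.]
top jar 0.8 (array([ 433.7, -410.7]), np.float64(0.335))
top cup 0.55 (array([ 635.4, -294.7]), np.float64(0.073))
top bowl 0.77 (array([623.6, 309.1]), np.float64(0.239))
top tub 0.42 (array([452.5, 385.7]), np.float64(0.861))
   yellow [141. 112.] 11 [814. 519.]
   yellow [144. 117.] 13 [798. 508.]
   yellow [147. 122.] 24 [780. 497.]
   yellow [142. 128.] 65 [757. 513.]
   yellow [135. 133.] 52 [740. 536.]
   yellow [128. 134.] 10 [736. 560.]
   yellow [372. 166.] 967 [ 629. -289.]
   yellow [194. 162.] 23 [637. 328.]
   yellow [202. 172.] 96 [602. 296.]
   yellow [318. 176.] 19 [ 590. -101.]
   yellow [315. 187.] 13 [552. -91.]
   yellow [314. 198.] 18 [516. -88.]
```

Run:
```python
from h import *
def ends(m):
    c=np.argwhere(m)[:,::-1].astype(np.float32);vx,vy,x,y=cv2.fitLine(c,cv2.DIST_L2,0,.01,.01).ravel();t=(c-[x,y])@[vx,vy];return np.array([x,y])+np.outer([np.percentile(t,1),np.percentile(t,99)],[vx,vy])
_,is_,_,os_=load("scenef");_,it,_,ot=load("topf")
for a in os_["spatula1"]:
    for b in ot["spatula1"]:
        for e in ends(a["mask"]):
            for f in ends(b["mask"]):
                P=tri(ray("",e,is_),ray("",f,it));r=max(np.abs(proj("",P,is_)-e).max(),np.abs(proj("",P,it)-f).max())
                if r<1.5 and 0<P[2]<260 and np.hypot(P[0]-433,P[1]+410)<100:print(np.round(e),np.round(f),P.round(),r.round(1))
# bowl content: area of chunk colour + top tub position vs start
for f in("top1","scene1","topf","scenef"):
    print(f,[(round(d["score"],2),np.round(d["at"])) for d in load(f)[3]["tub"]])
```

```text
[202. 213.] [408. 232.] [ 392. -370.  182.] 0.1
[202. 213.] [413. 223.] [ 416. -374.  216.] 1.1
[207. 242.] [408. 232.] [ 399. -397.   61.] 0.1
[207. 242.] [413. 223.] [ 425. -400.  104.] 1.1
[178. 253.] [441. 210.] [ 460. -472.  178.] 0.5
[208. 252.] [408. 232.] [ 402. -409.    9.] 0.0
[208. 252.] [413. 223.] [ 429. -411.   56.] 1.0
[186. 234.] [431. 219.] [ 432. -434.  194.] 1.1
[214. 250.] [405. 223.] [ 429. -392.   49.] 0.5
top1 [(0.95, array([171., 217.]))]
scene1 [(0.8, array([422., 140.])), (0.24, array([335., 238.]))]
topf [(0.42, array([163., 209.]))]
scenef [(0.79, array([424., 138.]))]
```

All three handle ends triangulate to 178–194 mm, so the tips are at the jar floor. The beaker is on the mat, the chunks are in the bowl, and the arm is clear. Handing in.

```bash
python3 -c "
from plant import *
print(finish_job())"
```

```text
the job is handed in; nothing more can be done
None
```

The job is handed in, and the hand-in returned no verdict. By my last measurements every visible chunk is in the bowl with none seen spilled, the empty beaker stands near the mat's centre, and all three spatulas stand blade down in the black jar. No move made contact with the lidded jar, though the last top view of it was too poor to measure.

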